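Probe the club heads on the fitting bench

TASK

Slide the gauge carriage to its measuring stop, take the spring probe from its stand, touch it on the zero dot of the carriage, then gently (never above 20 N) on the white dot of each club head present, in order from the tallest head to the lowest (driver, fairway wood, hybrid, mallet putter, blade putter), and on the zero dot once more. Finally hang the probe back upright in its stand and park the carriage at the end near the robot, leaving the heads upright and not disturbing the bottle, screwdriver and tape roll.

Things in the scene. Friction and masses are not known exactly. Their poses are not given: they have to be found in the camera images.
- bed: Slide gauge bed, fixed to the bench: 300 x 100 mm grey and steel bed with a dark 45 mm high end block at each end. Origin: centre of its underside. Its x axis is the slide direction, + towards the measuring end (the end farther from the robot).
- carriage (a joint): Aluminium carriage on the bed, 112 mm long, 80 mm wide. Slide position in m: 0 = parked (stop at the end near the robot), 0.132 = against the measuring stop (far end). Light friction, about 2 N.
- rib (a point): Centre of the top edge of the upright grip rib of the carriage: 20 mm thick along the slide, 44 mm wide, its top 99 mm above the bench; 52 mm of rib stands above the carriage plate. The zero anvil, 64 mm farther along the slide, is 40 mm lower than this point.
- zero_dot (a point): Centre of the black dot on the zero anvil, a 32 mm steel disc on the carriage; 59 mm above the bench, facing up.
- stand: Probe stand, fixed: two upright grey walls, 70 mm long (along its x), inner gap 32 mm (along its y), tops 120 mm above the bench. Origin: centre of its underside.
- rest (a point): Where the probe tip is when the probe hangs in the stand: on the stand axis, 20 mm above the bench.
- probe: Spring-plunger touch probe, 160 mm long, 0.2 kg, hanging upright in the stand. Origin: its tip (plunger out), z axis up along the probe. Plunger 6 mm thick with 8 mm ball tip; barrel 22 mm thick from z = 45 to 100 mm; collar 54 mm across at z = 100 to 106 mm (hangs on the stand walls); square black handle 24 x 24 mm from z = 106 to 160 mm, sides along its x and y.
- probe_tip (a point): Lowest point of the ball tip of the probe; it moves with the plunger.
- plunger (a joint): How far the spring plunger of the probe is pushed in, m: 0 = out, 0.010 = bottomed; 1 N preload and 0.2 N per mm. It still reads while the probe is held.
- driver: Largest and tallest head: round black dome 112 mm across, dot 64 mm above the bench, steel face plate on one side, hosel stub rising to 87 mm at its +y, -x edge. Loose, may be absent. Origin: centre of the underside, straight below the dot.
- driver_dot (a point): Centre of the 14 mm white dot on top of the driver head, facing up.
- fairway: Middle black domed head: 92 mm across, dot 52 mm above the bench, hosel stub rising to 75 mm at its +y, -x edge. Loose, may be absent. Origin: centre of the underside, straight below the dot.
- fairway_dot (a point): Centre of the 14 mm white dot on top of the fairway-wood head, facing up.
- hybrid: Smallest black domed head: 72 mm across, dot 42 mm above the bench, hosel stub rising to 65 mm at its +y, -x edge. Loose, may be absent. Origin: centre of the underside, straight below the dot.
- hybrid_dot (a point): Centre of the 14 mm white dot on top of the hybrid head, facing up.
- mallet: Low dark-steel head: 100 mm wide bar with a round back, 99 mm deep, dot 30 mm above the bench, hosel stub rising to 51 mm near one end of the bar. Loose, may be absent. Origin: centre of the underside, straight below the dot.
- mallet_dot (a point): Centre of the 14 mm white dot on top of the mallet putter head, facing up.
- blade: Lowest head: plain dark-steel straight bar 118 x 30 mm, dot 22 mm above the bench, hosel stub rising to 47 mm near one end. Loose, may be absent. Origin: centre of the underside, straight below the dot.
- blade_dot (a point): Centre of the 14 mm white dot on top of the blade putter head, facing up.
- solvent: white bottle, 60 mm across, 150 mm tall, a bystander to be left alone.
- screwdriver: screwdriver, a bystander to be left alone.
- tape: roll of black tape, 90 mm across, a bystander to be left alone.

How it is judged:
By the outcome, as a careful person would: the job done as asked, in the order asked, and still so for the second after the job is handed in, with the robot touching nothing.
Of driver, fairway, hybrid, mallet, blade only 3 to 5 are there at a start; the rules pass over those that are not, and their reading is None.
At some moment in a run one of driver, fairway, hybrid, mallet, blade may be knocked a few centimetres aside while the robot is not near it.
It also fails if it takes over 200 s, if anything falls off the work surface, if the arm or the gripper's body presses on something with over 40 N, if the wrist force passes 120 N, or if a joint passes its speed limit or range.

ROBOT

A 7-joint arm with a two-finger parallel gripper is mounted at the origin on the work surface. World frame = base frame: x ahead of the robot, y to its left, z up, the work surface at z = 0. Lengths are in m, angles in rad, forces in N, time in s.
With the tool pointing down it reaches from about 0.4 to 0.85 m from the base axis. Payload 4.5 kg.
Tool frame: the origin (TCP) lies between the finger pads; the fingertips stand ctrl.tip_extent ahead of it and the grasp point (between the pads) lies 5 mm behind it (ctrl.tip_extent is the distance from the TCP to the fingertips, in m); x points along the fingers, y is the direction in which the jaws open and shut, and the axes are right-handed (so a half turn about x gives the same grasp; the last joint's range is limited). The gripper opens to 85 mm and grips with 20 to 120 N. Pads are 22 mm wide; open, the fingers measure 114 mm over their backs; the gripper's body (76 mm by 85 mm) begins 54 mm behind the grasp point. The pads swing forward as they close: fully open they stand 13 mm farther back than shut.
Start: joints at [-1.155, 0.689, -0.195, 1.565, 0.157, 0.902, -0.215], TCP at [0.233, 0.58, 0.245] pointing down, gripper open.
Joint ranges: [-3.01, 3.01], [-0.46, 2.08], [-1.47, 1.51], [0.13, 2.56], [-1, 4.14], [0.04, 2.09], [-2.66, 2.66]. Speed limits (rad/s): [2.57, 2.57, 3.14, 3.14, 3.14, 3.14, 3.14].

INTERFACE

Orientations are given as a rotation vector (axis times angle).
In Python, from rig import ctrl gives the robot as it stands. The module is installed in compiled form; this text tells all that it offers.
- The arm moves only by the shell command python3 -m crank 'ROWS'. ROWS is JSON, a list of rows, each an object of numbers: "x", "y", "z": the shift along the tool's x, y, z in mm; "rx", "ry", "rz": the turn, a rotation vector about the tool's x, y, z in rad; "fingers": the finger opening in mm, from 0 to 85.4. In form: [{"x": .., "y": .., "z": .., "rx": .., "ry": .., "rz": .., "fingers": ..}, ...]. A call has exactly 8 rows; each row shifts and turns the pose as measured when the row begins, along the tool's axes as they then stand; what a row does not reach is not made up. A row lasts 1/10 s, in which the tool goes at most 50 mm and 8.59 degrees, less where a joint would pass 70% of its speed; a pose out of reach is approached as far as the arm can. A call is refused whole if a number of a shift passes 50 or a number of a turn 0.15, either way. A call with a gripper value outside its range is refused whole. The fingers move at their own pace and stop on an object; the grip force is fixed at half the most. Time passes only in rows, so rows that do not move let the fingers close, or fill a call up. It gives the time, the measured TCP pose, the force and the opening at its end, in the units of the state.
- ctrl.get_obs(): the state, without advancing time (a new reading comes with each control period).
- ctrl.get_image(name): name is "side" or "top"; returns a dict with "pixels" (420x560x3 uint8, red, green, blue), "fx", "fy", "cx", "cy" (pixels), "k1" (the pictures are not rectified: a ray, as slopes to the right and down, at radius r is drawn at 1 + k1 r^2 times it, then the intrinsics apply), "R" (3x3) and "t" (3): a world point X has camera coordinates R X + t. Camera axes: x right, y down, z forward; pixel columns grow to the right and rows downward; lengths in m; the calibration is good to about 2 mm. A picture is of the moment at which its call begins. There is no depth.
- ctrl.hand_in(): hands the job in, once; it reports no verdict.
Trained networks look in the newest picture that a camera, given by its name, has taken for a name from the list of things; names that differ only in an ending like _2 or _b are one class to them, and where a whole thing is asked for, a point or a joint stands for the part that bears it (a point fixed in the world has none). Each returns a list of dicts, best first, with "score" (0 to 1); they miss things now and then, are a little off and sometimes report something else, mostly with a low value. They report only what shows in the picture. A call takes as long as a camera call.
- ctrl.boxes_of(camera, thing): "bbox" ([left, top, width, height] in pixels, round what is visible of it).
- ctrl.outline_of(camera, thing): "region" (420x560 bool, what is visible of it) and "bbox" ([left, top, width, height] in pixels, round what is visible of it).
The state is a dict: "clock": time; "q": joint angles; "qd": joint speeds; "joint_torque": joint torques, N m; "eef_pos": TCP position; "ee_rot": TCP orientation; "ft_force": force on the tool from outside, world axes, zero at the start; "moment": the same for the moment, N m; "finger_gap": finger opening in m.
Only numpy, scipy, OpenCV 4.12 (cv2) and the standard library are available. Lean on these libraries where they do the work, as an engineer would, in place of code of your own. Each camera call takes 0.05 s, during which the arm holds its last target.

## Working session

There is one attempt and no reset: what is moved stays moved. The work goes in short steps, Python scripts to look and compute and a shell command to move; the robot and the scene stay as the last step left them, time stands still between calls to the robot, and variables do not carry over. Pictures are saved under pics/ and viewed, and the job is handed in when it is done.

```bash
mkdir -p pics; ls; python3 - <<'E'
from rig import ctrl
import cv2
o=ctrl.get_obs()
for k,v in o.items(): print(k,v)
print(ctrl.tip_extent)
for n in ("side","top"):
    im=ctrl.get_image(n)
    print(n,{k:im[k] for k in im if k!="pixels"})
    cv2.imwrite(f"pics/{n}0.png",im["pixels"][:,:,::-1])
E
```

```text
pics
clock 0.0
q [-1.15518587  0.68998374 -0.19452736  1.5663866   0.15729371  0.902484
 -0.21512031]
qd [ 0.00097192 -0.00065858 -0.00053642  0.00038696 -0.00090967 -0.00093589
 -0.00074874]
joint_torque [-5.43963688e-04 -5.39601982e+01 -1.26628026e+00 -1.58544856e+01
  9.21365165e-03  9.65392595e-03  3.19359856e-06]
eef_pos [0.23267443 0.57938465 0.24447317]
ee_rot [ 0.29802963  1.55020354 -0.30095792]
ft_force [-0.53112482 -0.18364123  0.51467217]
moment [-0.06360505  0.00145495 -0.01357988]
finger_gap 0.08565553630015299
0.014
side {'fx': 397.7894557552334, 'fy': 397.7894557552334, 'cx': 281.1730645333562, 'cy': 212.27220475351055, 'k1': -0.11105544673788917, 'R': array([[ 0.75788138, -0.65218304, -0.01652552],
       [-0.5137976 , -0.58107518, -0.63116057],
       [ 0.40202965,  0.48683562, -0.77547614]]), 't': array([-0.43722107,  0.36135329,  0.74573669])}
top {'fx': 481.35217196728684, 'fy': 481.35217196728684, 'cx': 282.8316281777286, 'cy': 204.59311390041015, 'k1': -0.018671655826310644, 'R': array([[-0.00418759, -0.99998482, -0.00358004],
       [-0.99577141,  0.00449844, -0.0917554 ],
       [ 0.09177011,  0.00318067, -0.99577514]]), 't': array([-0.00485689,  0.61080208,  1.38851766])}
```

View pics/side0.png

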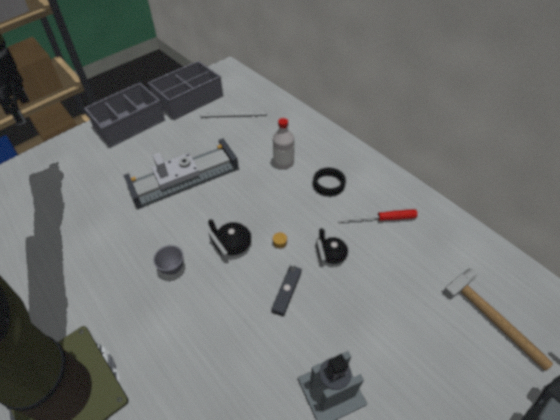

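View pics/top0.png

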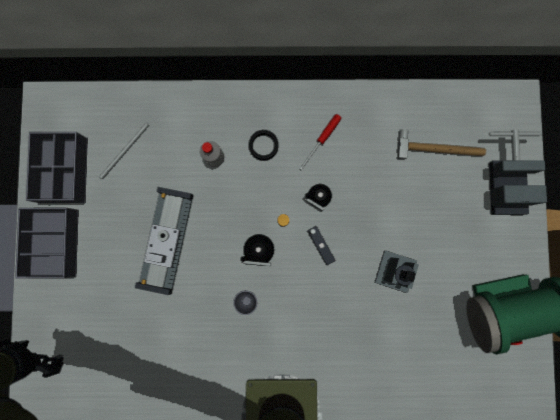

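The top view shows the bed at about (163,240), domed heads at (258,250) and (318,195), the blade at (321,245), the stand with the probe at (400,272), the bottle at (210,152), the tape at (263,145) and the screwdriver at (322,140). Next I'll run the detectors and triangulate.

```bash
cat > h.py <<'E'
from rig import ctrl
import numpy as np, cv2
from scipy.spatial.transform import Rotation as Ro
from scipy.optimize import least_squares
def cam(n):
    return ctrl.get_image(n)
def proj(im,X):
    X=np.atleast_2d(X); c=X@im["R"].T+im["t"]; s=c[:,:2]/c[:,2:]
    s=s*(1+im["k1"]*(s**2).sum(1,keepdims=True))
    return s*[im["fx"],im["fy"]]+[im["cx"],im["cy"]]
def ray(im,uv):
    d=(np.array(uv,float)-[im["cx"],im["cy"]])/[im["fx"],im["fy"]]
    s=d.copy()
    for _ in range(20): s=d/(1+im["k1"]*(s**2).sum())
    v=im["R"].T@np.array([s[0],s[1],1]); o=-im["R"].T@im["t"]
    return o,v/np.linalg.norm(v)
def atz(im,uv,z):
    o,v=ray(im,uv); return o+v*(z-o[2])/v[2]
def tri(ims,uvs):
    f=lambda X: np.concatenate([(proj(i,X)[0]-u) for i,u in zip(ims,uvs)])
    X0=atz(ims[0],uvs[0],.05)
    r=least_squares(f,X0); return r.x,np.abs(r.fun).max()
def save(im,name,crop=None,s=1):
    p=im["pixels"][:,:,::-1]
    if crop: x,y,w,h=crop; p=p[y:y+h,x:x+w]
    p=cv2.resize(p,None,fx=s,fy=s,interpolation=cv2.INTER_CUBIC); cv2.imwrite("pics/"+name,p)
E
python3 - <<'E'
from h import *
T=cam("top");S=cam("side")
np.set_printoptions(precision=4,suppress=True)
for th in ["driver_dot","fairway_dot","hybrid_dot","mallet_dot","blade_dot","zero_dot","rib","driver","fairway","hybrid","mallet","blade","probe","stand","bed","carriage"]:
    cs=[]
    for n in("top","side"):
        b=ctrl.boxes_of(n,th)
        print(th,n,[(round(x["score"],2),np.round(x["bbox"],1).tolist()) for x in b[:2]])
save(T,"t1.png",(120,160,200,150),4)
save(T,"t2.png",(290,160,150,150),4)
save(S,"s1.png",(110,110,150,110),5)
save(S,"s2.png",(200,200,190,220),2.7)
E
```

```text
driver_dot top [(0.18, [242.0, 235.6, 33.4, 30.2])]
driver_dot side [(0.27, [270.3, 260.4, 33.6, 56.7])]
fairway_dot top [(0.76, [242.3, 236.2, 33.4, 31.1]), (0.55, [145.1, 225.9, 36.9, 40.5])]
fairway_dot side [(0.59, [205.6, 218.3, 46.3, 44.5]), (0.59, [123.9, 137.0, 116.4, 75.5])]
hybrid_dot top [(0.87, [304.6, 184.7, 27.1, 25.4])]
hybrid_dot side [(0.85, [312.8, 227.7, 34.8, 39.3])]
mallet_dot top [(0.57, [243.4, 233.9, 28.6, 30.6])]
mallet_dot side []
blade_dot top [(0.62, [307.6, 225.5, 27.9, 35.3])]
blade_dot side [(0.72, [270.1, 261.1, 30.5, 53.0]), (0.32, [345.9, 208.5, 73.1, 12.5])]
zero_dot top [(0.88, [144.9, 224.7, 37.4, 44.1])]
zero_dot side [(0.67, [151.8, 152.6, 49.4, 36.6])]
rib top [(0.95, [146.6, 224.2, 32.6, 44.8])]
rib side [(0.82, [150.3, 152.7, 46.0, 35.7])]
driver top [(0.2, [307.7, 228.7, 26.5, 37.7])]
driver side []
fairway top [(0.59, [241.9, 236.2, 31.7, 30.2])]
fairway side [(0.9, [212.0, 221.4, 41.2, 41.0])]
hybrid top [(0.68, [305.1, 183.4, 29.6, 27.5])]
hybrid side [(0.79, [316.6, 227.1, 31.0, 38.7])]
mallet top []
mallet side [(0.68, [313.4, 231.2, 33.8, 35.5])]
blade top [(0.81, [307.0, 227.9, 27.3, 35.7]), (0.46, [375.6, 252.5, 43.9, 40.2])]
blade side [(0.75, [273.2, 262.5, 28.0, 54.5]), (0.75, [149.2, 153.1, 55.1, 32.5])]
probe top [(0.82, [396.0, 264.0, 19.7, 22.8])]
probe side [(0.96, [319.9, 351.1, 31.1, 39.1])]
stand top [(0.75, [374.1, 252.7, 43.2, 42.5]), (0.37, [314.4, 113.9, 29.3, 36.6])]
stand side [(0.95, [299.2, 353.3, 69.1, 66.2]), (0.66, [313.6, 229.6, 32.3, 34.6])]
bed top [(0.73, [136.7, 186.1, 56.0, 108.7])]
bed side [(0.93, [124.6, 138.3, 115.9, 73.0]), (0.59, [298.6, 353.0, 67.8, 67.0])]
carriage top [(0.72, [149.3, 227.0, 29.8, 38.9])]
carriage side [(0.93, [148.4, 153.4, 52.5, 34.8]), (0.35, [268.6, 263.5, 34.1, 51.2])]
```

View pics/t1.png

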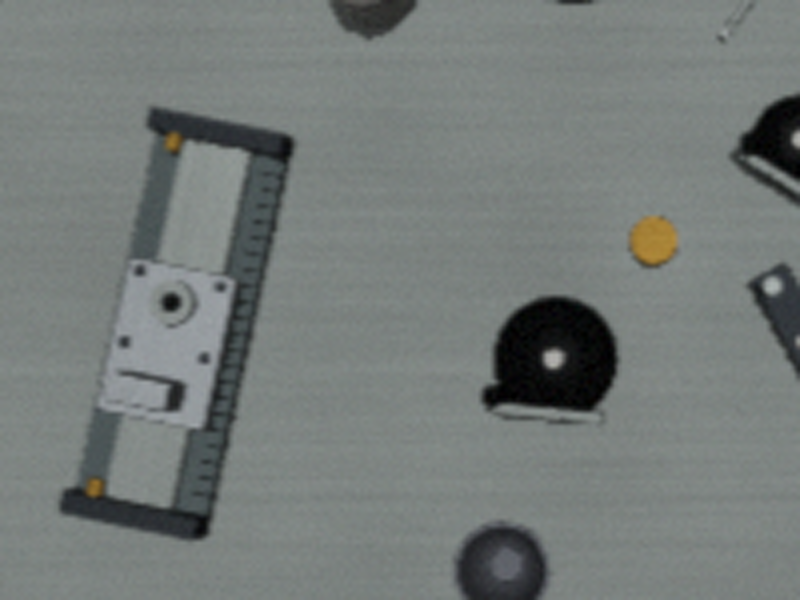

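View pics/t2.png

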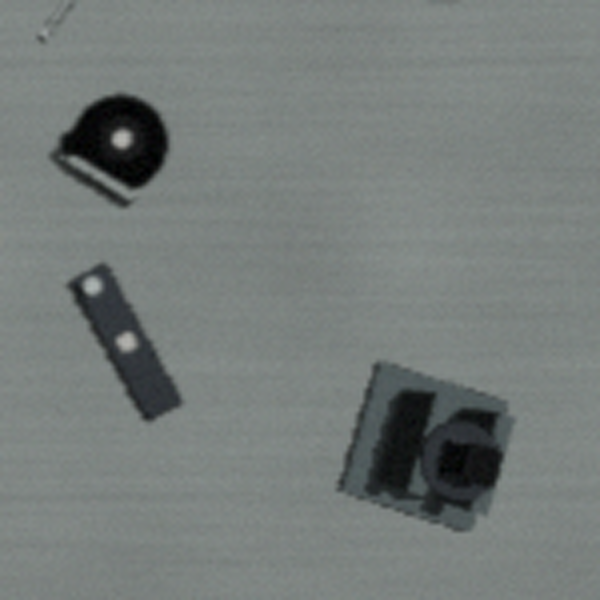

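View pics/s1.png

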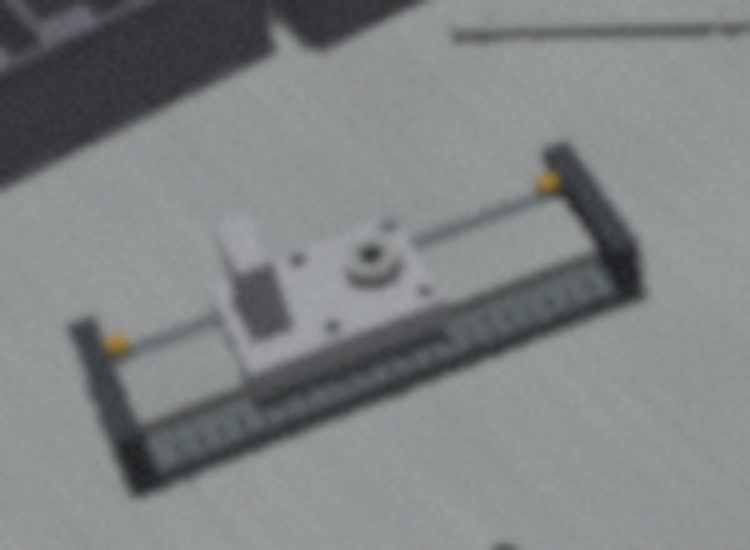

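View pics/s2.png

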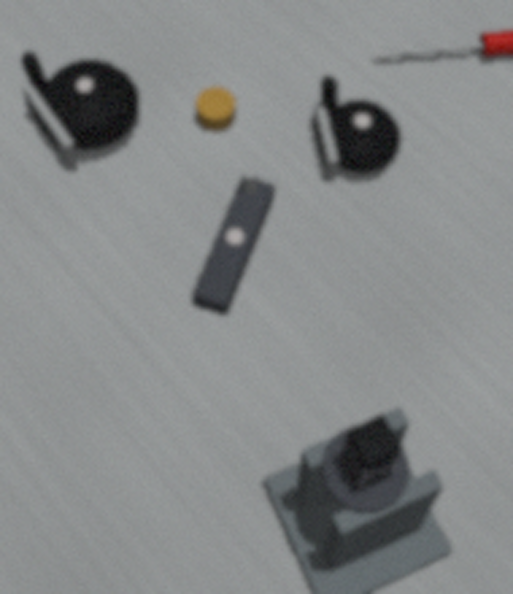

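```bash
python3 - <<'E'
from h import *
np.set_printoptions(precision=4,suppress=True)
T=cam("top");S=cam("side")
def cen(im,uv,r=5,dark=False):
    g=im["pixels"].astype(float).mean(2); u,v=map(int,np.round(uv))
    w=g[v-r:v+r+1,u-r:u+r+1]; w=(w.max()-w) if dark else (w-np.median(w))
    w=np.clip(w-0.4*w.max(),0,None); yy,xx=np.mgrid[v-r:v+r+1,u-r:u+r+1]
    return np.array([(w*xx).sum(),(w*yy).sum()])/w.sum()
D=dict(zero=((162.4,235.1),(183.8,160.2),.059,True,3),fair=((257.9,249.1),(230.8,231.2),.052,False,5),hyb=((320.1,194.1),(333.8,244.5),.042,False,5),blade=((321.1,245.1),(286.7,287.1),.022,False,5))
for k,(a,b,z,d,r) in D.items():
    a2=cen(T,a,r,d);b2=cen(S,b,r,d)
    X,e=tri([T,S],[a2,b2])
    print(k,a2,b2,"tri",X,e,"T@z",atz(T,a2,z),"S@z",atz(S,b2,z), "refl",np.hypot(*X[:2]))
E
```

```text
zero [162.3312 235.2113] [183.7308 160.3559] tri [0.5205 0.3381 0.0613] 0.2562449634010022 T@z [0.5213 0.3383 0.059 ] S@z [0.5209 0.3409 0.059 ] refl 0.6206791100373139
fair [257.8838 249.2734] [230.9153 230.9926] tri [0.4794 0.0649 0.0532] 0.2446750770583037 T@z [0.4801 0.0645 0.052 ] S@z [0.4794 0.066  0.052 ] refl 0.4838078392836471
hyb [320.01   194.2826] [333.7585 244.1614] tri [ 0.6386 -0.1157  0.043 ] 0.19761848944887106 T@z [ 0.6392 -0.1162  0.042 ] S@z [ 0.6387 -0.115   0.042 ] refl 0.6489479917789686
blade [321.4017 244.845 ] [286.5781 287.0858] tri [ 0.4913 -0.1193  0.0231] 0.34652246326760405 T@z [ 0.4923 -0.1201  0.022 ] S@z [ 0.4911 -0.1185  0.022 ] refl 0.5055323679527094
```

```bash
python3 - <<'E'
from h import *
np.set_printoptions(precision=4,suppress=True)
T=cam("top");S=cam("side")
c=lambda x,y,ox,oy,s:((x+.5)/s-.5+ox,(y+.5)/s-.5+oy)
# near-block & far-block outer top corners  (top view)
pts=[c(150,108,120,160,4),c(293,138,120,160,4),c(61,508,120,160,4),c(205,538,120,160,4)]
P=[atz(T,p,.045) for p in pts]
for p in P: print(p)
L=np.array([[.15,.05],[.15,-.05],[-.15,.05],[-.15,-.05]])
def f(v):
    R=np.array([[np.cos(v[2]),-np.sin(v[2])],[np.sin(v[2]),np.cos(v[2])]])
    return ((L@R.T+v[:2])-np.array(P)[:,:2]).ravel()
r=least_squares(f,[.45,.33,0]); print(r.x,np.degrees(r.x[2]),r.fun)
x,y,a=r.x; d=np.array([np.cos(a),np.sin(a)])
z=np.array([.5209,.3390]); q=z-[x,y]; print("zero in bed",q@d, q@[-d[1],d[0]])
rib=z-.064*d; print("rib",rib)
# carriage travel estimate: parked -> rear at..
for nm,cz in (("rib",[*rib,.099]),("zero",[*z,.059])):
    print(nm,proj(T,np.array(cz))[0],proj(S,np.array(cz))[0])
# overlay
for im,n,crop,s in((T,"t3.png",(120,170,100,140),5),(S,"s3.png",(110,110,150,110),5)):
    p=cv2.resize(im["pixels"][:,:,::-1],None,fx=s,fy=s,interpolation=cv2.INTER_CUBIC)
    def poly(X,col):
        u=((proj(im,np.array(X))+.5)*s-.5).astype(np.int32); cv2.polylines(p,[u],True,col,1)
    W=lambda l,zz:[[x+d[0]*i-d[1]*j,y+d[1]*i+d[0]*j,zz] for i,j in l]
    rect=[(.15,.05),(.15,-.05),(-.15,-.05),(-.15,.05)]
    poly(W(rect,.045),(0,0,255));poly(W(rect,0),(0,255,255))
    rr=[[*(rib+d*i+np.array([-d[1],d[0]])*j),.099] for i,j in[(.01,.022),(.01,-.022),(-.01,-.022),(-.01,.022)]]
    poly(rr,(0,255,0)); 
    x0,y0,w,h=[k*s for k in crop]; cv2.imwrite("pics/"+n,p[y0:y0+h,x0:x0+w])
E
```

```text
[0.6636 0.3598 0.045 ]
[0.6411 0.2547 0.045 ]
[0.3745 0.4184 0.045 ]
[0.353  0.3143 0.045 ]
[ 0.5081  0.3368 -0.2026] -11.608808149213056 [ 0.0014 -0.0042  0.0039  0.0029 -0.0033 -0.0024 -0.0019  0.0037]
zero in bed 0.012139866932573181 0.004718389301024688
rib [0.4582 0.3519]
rib [153.4091 257.598 ] [158.1264 158.2267]
zero [162.0928 235.355 ] [184.0901 160.7012]
```

View pics/t3.png

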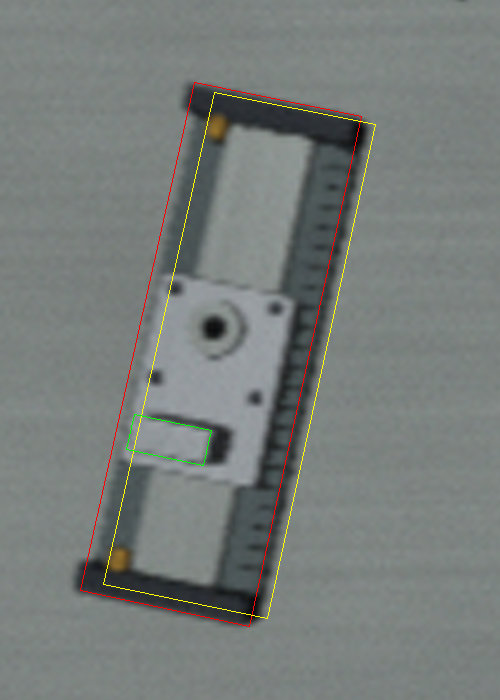

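View pics/s3.png

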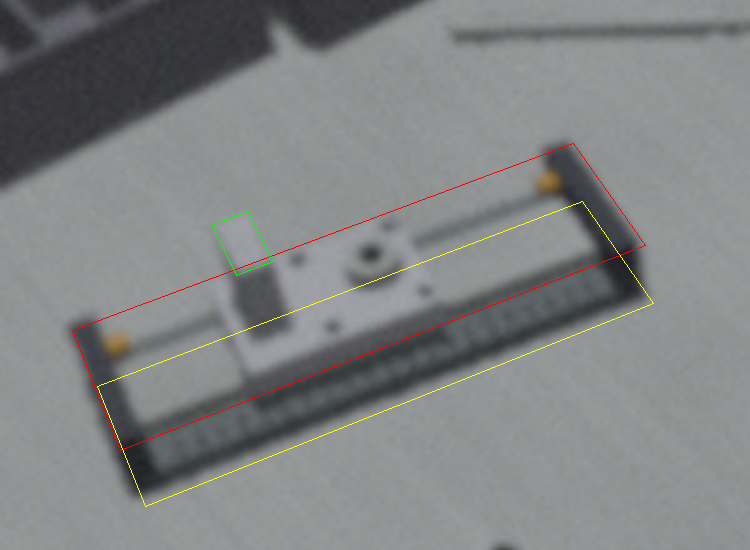

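```bash
cat >> h.py <<'E'
def c(x,y,ox,oy,s): return ((x+.5)/s-.5+ox,(y+.5)/s-.5+oy)
E
python3 - <<'E'
from h import *
np.set_printoptions(precision=4,suppress=True)
T=cam("top");S=cam("side")
save(T,"t4.png",(365,240,65,65),9)
save(S,"s4.png",(285,335,95,85),7)
for p in [(380,362),(512,405),(472,530),(340,490)]: print("base",atz(T,c(*p,290,160,4),0.005))
for p in [(305,455),(405,412),(340,515),(440,475)]: print("wall",atz(S,c(*p,200,200,2.7),0.12))
o=ctrl.get_obs(); print(Ro.from_rotvec(o["ee_rot"]).as_matrix())
E
```

```text
base [ 0.4759 -0.3088  0.005 ]
base [ 0.4437 -0.4059  0.005 ]
base [ 0.3524 -0.3738  0.005 ]
base [ 0.3821 -0.2772  0.005 ]
wall [ 0.3875 -0.3048  0.12  ]
wall [ 0.4544 -0.3271  0.12  ]
wall [ 0.3781 -0.3458  0.12  ]
wall [ 0.4414 -0.3698  0.12  ]
[[ 0.      0.3726  0.928 ]
 [ 0.0001  0.928  -0.3726]
 [-1.      0.0001  0.    ]]
```

View pics/t4.png

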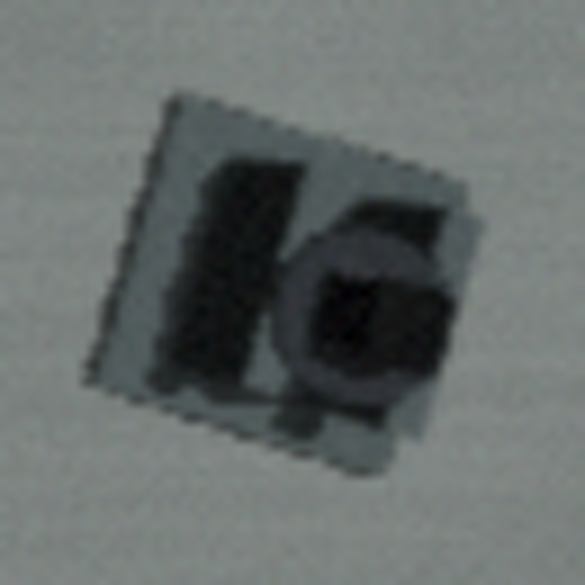

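View pics/s4.png

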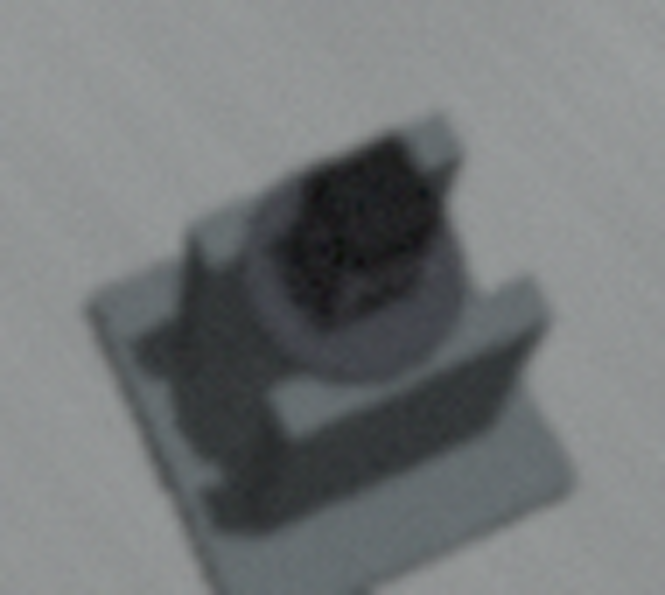

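```bash
cat > ov.py <<'E'
from h import *
import sys
np.set_printoptions(precision=4,suppress=True)
x,y,yaw=map(float,sys.argv[1:4]); tag=sys.argv[4]
a=np.radians(yaw); d=np.array([np.cos(a),np.sin(a)]); n=np.array([-d[1],d[0]])
T=cam("top");S=cam("side")
W=lambda l,z:np.array([[*(np.array([x,y])+d*i+n*j),z] for i,j in l])
sq=lambda a,b:[(a,b),(a,-b),(-a,-b),(-a,b)]
circ=[(.027*np.cos(t),.027*np.sin(t)) for t in np.linspace(0,6.28,40)]
for im,nm,crop,s in((T,f"t{tag}.png",(365,240,65,65),9),(S,f"s{tag}.png",(285,335,95,85),7)):
    p=cv2.resize(im["pixels"][:,:,::-1],None,fx=s,fy=s,interpolation=cv2.INTER_CUBIC)
    for X,col in((W(sq(.05,.05),.005),(0,255,255)),(W(circ,.126),(0,0,255)),(W(sq(.012,.012),.18),(0,255,0)),(W(sq(.012,.012),.126),(0,160,0)),(W(sq(.035,.016),.12),(255,0,0))):
        u=((proj(im,X)+.5)*s-.5).astype(np.int32); cv2.polylines(p,[u],True,col,1)
    x0,y0,w,h=[k*s for k in crop]; cv2.imwrite("pics/"+nm,p[y0:y0+h,x0:x0+w])
E
python3 ov.py .4135 -.3414 -18.7 5
```

```text
(no output)
```

View pics/t5.png

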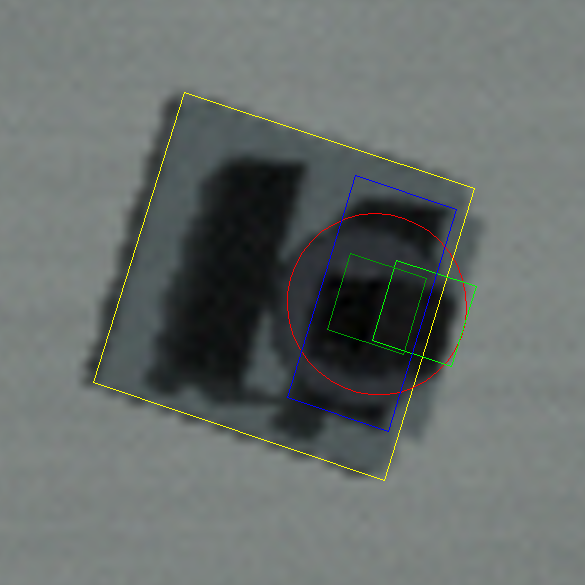

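View pics/s5.png

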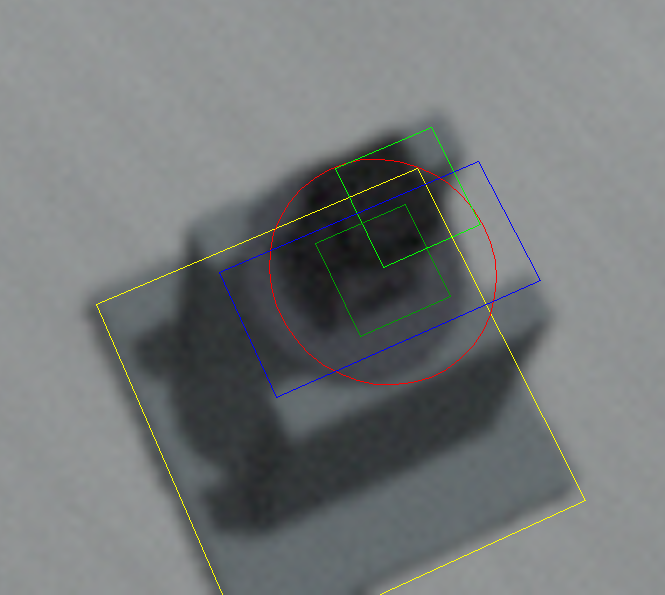

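```bash
python3 - <<'E'
from h import *
T=cam("top");S=cam("side")
a=c(358,311,365*9/9,240,9); b=c(356,268,285,335,7)
print(tri([T,S],[a,b]),atz(T,a,.126),atz(S,b,.126))
E
python3 ov.py .4095 -.3375 -18 6
```

```text
(array([ 0.41060963, -0.3362949 ,  0.12119464]), np.float64(0.22316167660898145)) [ 0.41146134 -0.33563432  0.126     ] [ 0.40899931 -0.33683517  0.126     ]
```

View pics/t6.png

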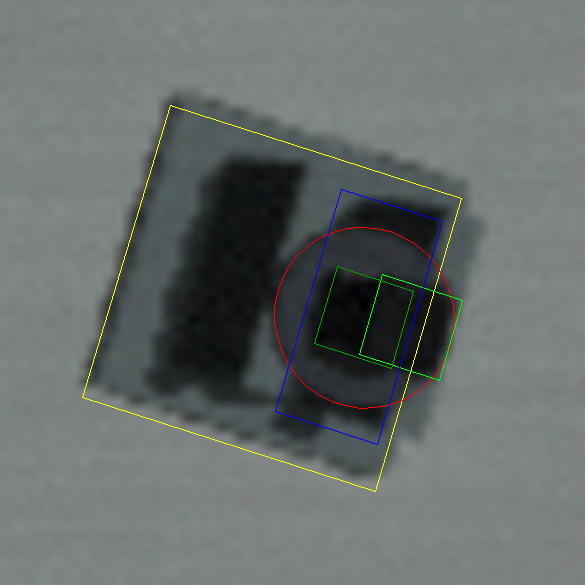

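View pics/s6.png

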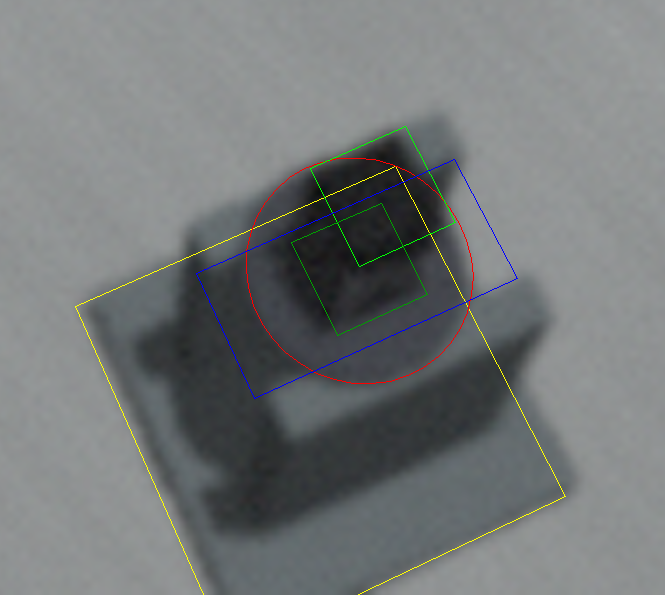

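The rib overlay fits. The probe's collar is near (0.4105, -0.3365) and the stand yaw is about -18°. Next I'll move with the fingers closed to a point behind the rib, so I can push the carriage.

```bash
cat >> h.py <<'E'
def st():
    o=ctrl.get_obs(); M=Ro.from_rotvec(o["ee_rot"]).as_matrix()
    print("t",round(o["clock"],2),"tcp",np.round(o["eef_pos"]*1000,1),"zyaw",round(float(np.degrees(np.arctan2(M[1,2],M[0,2]))),2),"tilt",round(float(np.degrees(np.arccos(-M[2,0]))),2),"F",np.round(o["ft_force"],2),"gap",round(o["finger_gap"]*1000,1),"q",np.round(o["q"],2))
    return o,M
def go(X,yaw=None):
    o,M=st(); e=M.T@(np.array(X)-o["eef_pos"])*1000
    print("tool shift mm",np.round(e,1))
    if yaw is not None:
        cur=np.degrees(np.arctan2(M[1,2],M[0,2])); print("rx needed",round(float(-np.radians(yaw-cur)),3))
        a=np.radians(yaw); N=np.array([[0,-np.sin(a),np.cos(a)],[0,np.cos(a),np.sin(a)],[-1,0,0]])
        print("shift in goal frame mm",np.round(N.T@(np.array(X)-o["eef_pos"])*1000,1), "rotvec(tool)",np.round(Ro.from_matrix(M.T@N).as_rotvec(),4))
E
python3 -m crank '[{"rx":-0.09,"fingers":0},{"rx":-0.09,"fingers":0},{"z":31,"y":-25,"fingers":0},{"z":31,"y":-25,"fingers":0},{"z":31,"y":-25,"fingers":0},{"z":31,"y":-25,"fingers":0},{"z":31,"y":-25,"fingers":0},{"z":31,"y":-25,"fingers":0}]'
python3 -c "
from h import *
go([.414,.361,.085],-11.6)"
```

```text
t 2.4 tcp [232.9 580.  245.3] zyaw -21.87 tilt 0.0 F [0.16 0.1  0.22] gap 85.0 q [-1.16  0.69 -0.19  1.57  0.16  0.9  -0.22]
tool shift mm [ 160.3 -135.8  249.7]
rx needed -0.179
shift in goal frame mm [ 160.3 -178.1  221.5] rotvec(tool) [-1.793e-01  0.000e+00 -1.000e-04]$[0]: bad value
```

```bash
python3 -m crank '[{"x":0,"y":0,"z":0,"rx":-0.09,"ry":0,"rz":0,"fingers":0},{"x":0,"y":0,"z":0,"rx":-0.09,"ry":0,"rz":0,"fingers":0},{"x":0,"y":-25,"z":31,"rx":0,"ry":0,"rz":0,"fingers":0},{"x":0,"y":-25,"z":31,"rx":0,"ry":0,"rz":0,"fingers":0},{"x":0,"y":-25,"z":31,"rx":0,"ry":0,"rz":0,"fingers":0},{"x":0,"y":-25,"z":31,"rx":0,"ry":0,"rz":0,"fingers":0},{"x":0,"y":-25,"z":31,"rx":0,"ry":0,"rz":0,"fingers":0},{"x":0,"y":-25,"z":31,"rx":0,"ry":0,"rz":0,"fingers":0}]'
python3 -c "
from h import *
go([.414,.361,.085],-11.6)"
```

```text
clock: 3.2
eef_pos: [0.3854, 0.3991, 0.2444]
ee_rot: [0.147, 1.57, -0.135]
ft_force: [1.3, -0.2, 0.0]
finger_gap: -0.0003
t 3.2 tcp [385.4 399.1 244.4] zyaw -10.27 tilt 0.49 F [ 1.3  -0.18  0.04] gap -0.3 q [-0.71  0.6  -0.29  1.78  0.22  0.78  0.29]
tool shift mm [159.  -33.6  35.6]
rx needed 0.023
shift in goal frame mm [159.4 -31.6  35.6] rotvec(tool) [ 0.0232 -0.0047 -0.0072]
```

```bash
python3 -m crank '[{"x":10,"y":-16,"z":17,"rx":0.012,"ry":-0.004,"rz":-0.007,"fingers":0},{"x":10,"y":-14,"z":16,"rx":0.01,"ry":0,"rz":0,"fingers":0},{"x":30,"y":-1,"z":1,"rx":0,"ry":0,"rz":0,"fingers":0},{"x":35,"y":0,"z":0,"rx":0,"ry":0,"rz":0,"fingers":0},{"x":35,"y":0,"z":0,"rx":0,"ry":0,"rz":0,"fingers":0},{"x":25,"y":0,"z":0,"rx":0,"ry":0,"rz":0,"fingers":0},{"x":10,"y":0,"z":0,"rx":0,"ry":0,"rz":0,"fingers":0},{"x":0,"y":0,"z":0,"rx":0,"ry":0,"rz":0,"fingers":0}]'
python3 - <<'E'
from h import *
go([.414,.361,.085],-11.6)
save(cam("side"),"s7.png",(90,60,200,150),4)
save(cam("top"),"t7.png",(120,170,140,140),4)
E
```

```text
clock: 4.0
eef_pos: [0.4253, 0.3541, 0.0865]
ee_rot: [0.174, 1.554, -0.17]
ft_force: [-0.1, 0.2, -0.2]
finger_gap: -0.0004
t 4.0 tcp [425.3 354.1  86.5] zyaw -12.56 tilt 0.57 F [-0.13  0.2  -0.24] gap -0.4 q [-0.68  0.84 -0.17  1.91  0.33  0.41  0.25]
tool shift mm [  1.4   4.3 -12.6]
rx needed -0.017
shift in goal frame mm [  1.5   4.5 -12.5] rotvec(tool) [-0.0168  0.0095 -0.0031]
```

View pics/s7.png

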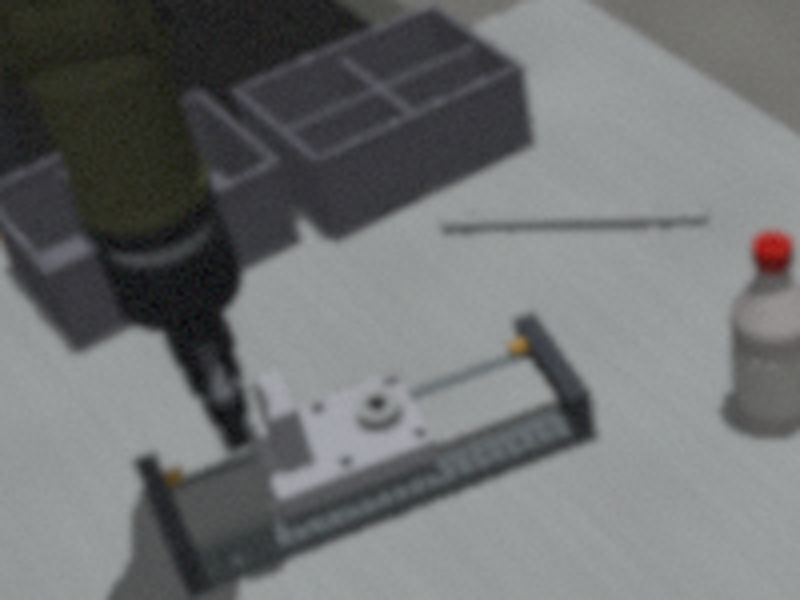

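View pics/t7.png

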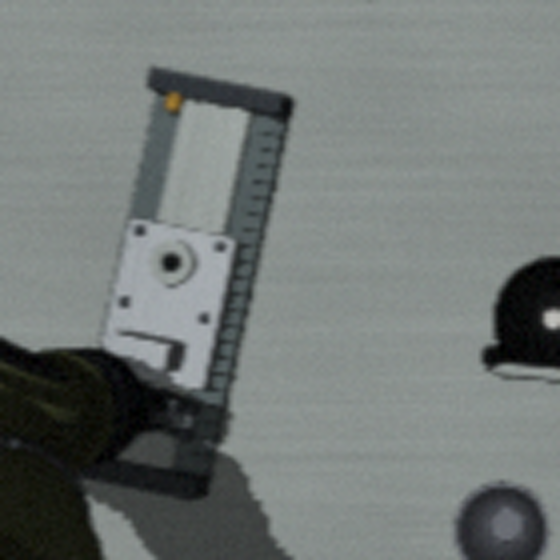

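The fingers stand just behind the rib, which is at about (270,420) in the side crop. I'll push forward.

```bash
python3 -m crank '[{"x":0,"y":4,"z":5,"rx":-0.015,"ry":0.009,"rz":0,"fingers":0},{"x":0,"y":0,"z":10,"rx":0,"ry":0,"rz":0,"fingers":0},{"x":0,"y":0,"z":12,"rx":0,"ry":0,"rz":0,"fingers":0},{"x":0,"y":0,"z":12,"rx":0,"ry":0,"rz":0,"fingers":0},{"x":0,"y":0,"z":12,"rx":0,"ry":0,"rz":0,"fingers":0},{"x":0,"y":0,"z":12,"rx":0,"ry":0,"rz":0,"fingers":0},{"x":0,"y":0,"z":8,"rx":0,"ry":0,"rz":0,"fingers":0},{"x":0,"y":0,"z":5,"rx":0,"ry":0,"rz":0,"fingers":0}]'
python3 - <<'E'
from h import *
st()
save(cam("top"),"t8.png",(120,170,140,140),4)
E
```

```text
clock: 4.9
eef_pos: [0.5078, 0.3443, 0.0921]
ee_rot: [0.168, 1.562, -0.151]
ft_force: [-1.8, 1.1, 0.4]
finger_gap: 0.0002
t 4.9 tcp [507.8 344.3  92.1] zyaw -11.64 tilt 0.65 F [-1.78  1.08  0.41] gap 0.2 q [-0.53  0.88 -0.24  1.72  0.33  0.57  0.4 ]
```

View pics/t8.png

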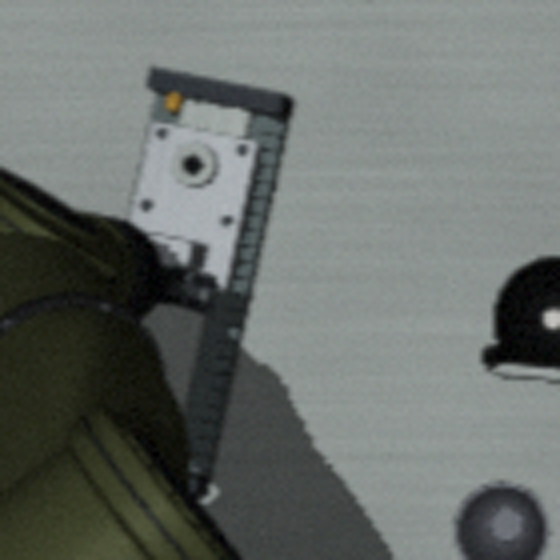

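```bash
python3 -m crank '[{"x":3,"y":0,"z":5,"rx":0,"ry":0,"rz":0,"fingers":0},{"x":1,"y":0,"z":6,"rx":0,"ry":0,"rz":0,"fingers":0},{"x":1,"y":0,"z":5,"rx":0,"ry":0,"rz":0,"fingers":0},{"x":0,"y":0,"z":5,"rx":0,"ry":0,"rz":0,"fingers":0},{"x":0,"y":0,"z":4,"rx":0,"ry":0,"rz":0,"fingers":0},{"x":0,"y":0,"z":4,"rx":0,"ry":0,"rz":0,"fingers":0},{"x":0,"y":0,"z":4,"rx":0,"ry":0,"rz":0,"fingers":0},{"x":0,"y":0,"z":4,"rx":0,"ry":0,"rz":0,"fingers":0}]'
python3 - <<'E'
from h import *
st()
save(cam("top"),"t9.png",(120,170,140,140),4)
E
```

```text
clock: 5.75
eef_pos: [0.5177, 0.3423, 0.0867]
ee_rot: [0.147, 1.608, -0.148]
ft_force: [-10.0, -0.1, 7.1]
finger_gap: 0.0001
t 5.75 tcp [517.7 342.3  86.7] zyaw -10.7 tilt 2.39 F [-9.99 -0.13  7.1 ] gap 0.1 q [-0.49  0.91 -0.28  1.66  0.32  0.65  0.46]
```

View pics/t9.png

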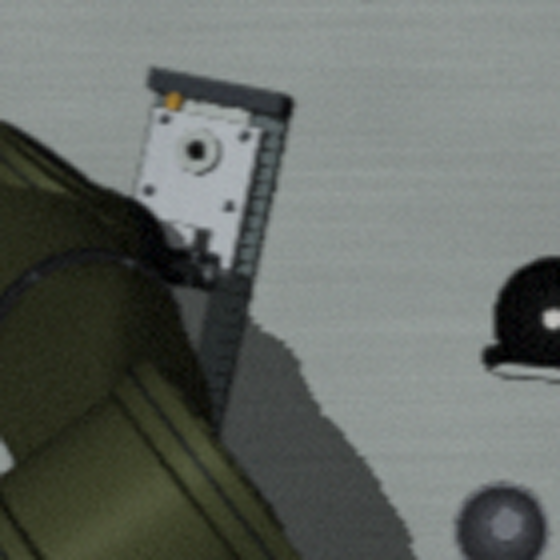

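```bash
python3 -m crank '[{"x":0,"y":0,"z":6,"rx":0,"ry":-0.02,"rz":0,"fingers":0},{"x":0,"y":0,"z":6,"rx":0,"ry":0,"rz":0,"fingers":0},{"x":0,"y":0,"z":6,"rx":0,"ry":0,"rz":0,"fingers":0},{"x":0,"y":0,"z":0,"rx":0,"ry":0,"rz":0,"fingers":0},{"x":0,"y":0,"z":0,"rx":0,"ry":0,"rz":0,"fingers":0},{"x":0,"y":0,"z":0,"rx":0,"ry":0,"rz":0,"fingers":0},{"x":0,"y":0,"z":-6,"rx":0,"ry":0.02,"rz":0,"fingers":0},{"x":0,"y":0,"z":-12,"rx":0,"ry":0.02,"rz":0,"fingers":0}]'
python3 - <<'E'
from h import *
st()
save(cam("top"),"t10.png",(120,170,140,140),4)
E
```

```text
clock: 6.6
eef_pos: [0.5016, 0.3448, 0.0874]
ee_rot: [0.135, 1.655, -0.147]
ft_force: [-0.0, 0.0, -0.1]
finger_gap: -0.0
t 6.6 tcp [501.6 344.8  87.4] zyaw -10.21 tilt 5.11 F [-0.01  0.04 -0.09] gap -0.0 q [-0.48  0.92 -0.31  1.65  0.29  0.69  0.47]
```

View pics/t10.png

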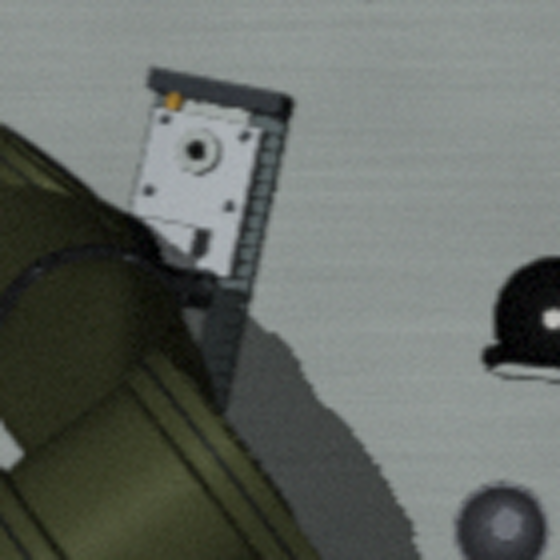

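```bash
python3 -m crank '[{"x":-30,"y":0,"z":-10,"rx":0,"ry":-0.045,"rz":0,"fingers":0},{"x":-45,"y":0,"z":0,"rx":0,"ry":-0.045,"rz":0,"fingers":0},{"x":-45,"y":0,"z":0,"rx":0,"ry":0,"rz":0,"fingers":0},{"x":-45,"y":-15,"z":0,"rx":0,"ry":0,"rz":0,"fingers":0},{"x":-20,"y":-40,"z":0,"rx":0.02,"ry":0,"rz":0,"fingers":0},{"x":0,"y":-48,"z":0,"rx":0.02,"ry":0,"rz":0,"fingers":0},{"x":0,"y":-48,"z":0,"rx":0.02,"ry":0,"rz":0,"fingers":0},{"x":0,"y":-48,"z":0,"rx":0.02,"ry":0,"rz":0,"fingers":30}]'
python3 - <<'E'
from h import *
go([.4105,-.3365,.26],-18.5)
save(cam("top"),"t11.png",(100,120,200,150),4)
E
```

```text
clock: 7.45
eef_pos: [0.4527, 0.1579, 0.2828]
ee_rot: [0.187, 1.56, -0.198]
ft_force: [0.7, -0.0, -0.0]
finger_gap: 0.0131
t 7.45 tcp [452.7 157.9 282.8] zyaw -14.05 tilt 0.44 F [ 0.71 -0.01 -0.04] gap 13.1 q [-0.21  0.46 -0.33  1.94  0.22  0.78  0.65]
tool shift mm [  26.4 -489.7   79. ]
rx needed 0.078
shift in goal frame mm [  22.8 -482.2  116.8] rotvec(tool) [0.0776 0.0038 0.0066]
```

View pics/t11.png

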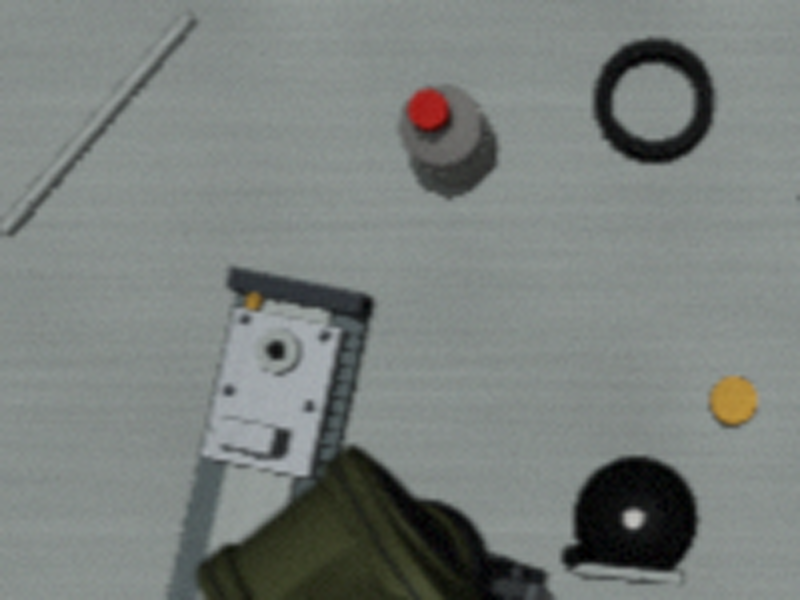

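```bash
python3 -m crank '[{"x":0,"y":-48,"z":8,"rx":0.04,"ry":0,"rz":0.006,"fingers":85},{"x":0,"y":-48,"z":10,"rx":0.035,"ry":0,"rz":0,"fingers":85},{"x":0,"y":-48,"z":11,"rx":0,"ry":0,"rz":0,"fingers":85},{"x":0,"y":-48,"z":11,"rx":0,"ry":0,"rz":0,"fingers":85},{"x":0,"y":-48,"z":11,"rx":0,"ry":0,"rz":0,"fingers":85},{"x":0,"y":-48,"z":11,"rx":0,"ry":0,"rz":0,"fingers":85},{"x":0,"y":-48,"z":11,"rx":0,"ry":0,"rz":0,"fingers":85},{"x":0,"y":-48,"z":11,"rx":0,"ry":0,"rz":0,"fingers":85}]'
python3 - <<'E'
from h import *
go([.4105,-.3365,.26],-18.5)
E
```

```text
clock: 8.3
eef_pos: [0.4106, -0.2369, 0.288]
ee_rot: [0.248, 1.55, -0.26]
ft_force: [0.9, -0.6, 0.4]
finger_gap: 0.0851
t 8.3 tcp [ 410.6 -236.9  288. ] zyaw -18.58 tilt 0.53 F [ 0.92 -0.63  0.41] gap 85.1 q [ 0.63  0.44 -0.3   1.95  0.19  0.77  1.46]
tool shift mm [ 28.8 -94.2  31.4]
rx needed -0.001
shift in goal frame mm [ 28.  -94.5  31.5] rotvec(tool) [-0.0014  0.0066  0.0064]
```

```bash
python3 -m crank '[{"x":5,"y":-35,"z":11,"rx":0,"ry":0.006,"rz":0.006,"fingers":85},{"x":7,"y":-30,"z":10,"rx":0,"ry":0,"rz":0,"fingers":85},{"x":8,"y":-18,"z":7,"rx":0,"ry":0,"rz":0,"fingers":85},{"x":5,"y":-5,"z":2,"rx":0,"ry":0,"rz":0,"fingers":85},{"x":0,"y":0,"z":0,"rx":0,"ry":0,"rz":0,"fingers":85},{"x":0,"y":0,"z":0,"rx":0,"ry":0,"rz":0,"fingers":85},{"x":0,"y":0,"z":0,"rx":0,"ry":0,"rz":0,"fingers":85},{"x":0,"y":0,"z":0,"rx":0,"ry":0,"rz":0,"fingers":85}]'
python3 - <<'E'
from h import *
go([.4105,-.3365,.145],-18.5)
save(cam("side"),"s12.png",(220,220,200,200),3)
save(cam("top"),"t12.png",(320,190,150,130),4)
E
```

```text
clock: 9.1
eef_pos: [0.4098, -0.3348, 0.2625]
ee_rot: [0.259, 1.555, -0.258]
ft_force: [-0.5, 0.3, -0.3]
finger_gap: 0.0848
t 9.1 tcp [ 409.8 -334.8  262.5] zyaw -18.84 tilt 0.04 F [-0.54  0.29 -0.31] gap 84.8 q [ 0.78  0.55 -0.29  1.83  0.21  0.79  1.63]
tool shift mm [117.5  -1.4   1.2]
rx needed -0.006
shift in goal frame mm [117.5  -1.4   1.2] rotvec(tool) [-0.006   0.0003 -0.0006]
```

View pics/s12.png

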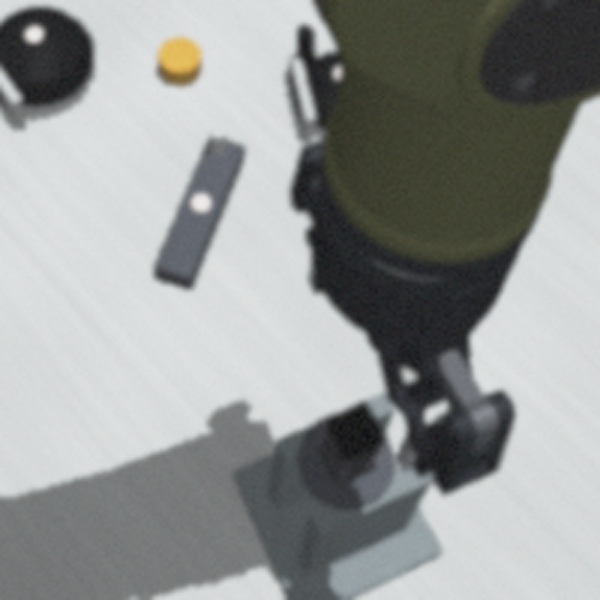

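View pics/t12.png

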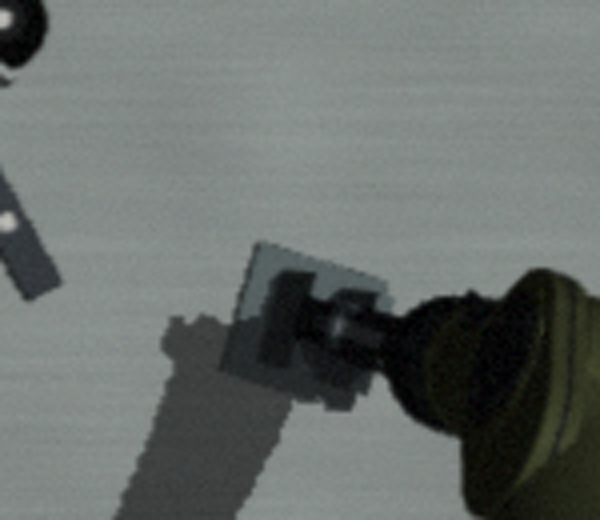

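```bash
python3 -m crank '[{"x":20,"y":-1,"z":1,"rx":-0.006,"ry":0,"rz":0,"fingers":85},{"x":25,"y":0,"z":0,"rx":0,"ry":0,"rz":0,"fingers":85},{"x":25,"y":0,"z":0,"rx":0,"ry":0,"rz":0,"fingers":85},{"x":20,"y":0,"z":0,"rx":0,"ry":0,"rz":0,"fingers":85},{"x":10,"y":0,"z":0,"rx":0,"ry":0,"rz":0,"fingers":85},{"x":4,"y":0,"z":0,"rx":0,"ry":0,"rz":0,"fingers":85},{"x":0,"y":0,"z":0,"rx":0,"ry":0,"rz":0,"fingers":85},{"x":0,"y":0,"z":0,"rx":0,"ry":0,"rz":0,"fingers":85}]'
python3 - <<'E'
from h import *
go([.4105,-.3365,.147],-18.5)
save(cam("side"),"s13.png",(270,300,130,120),5)
E
```

```text
clock: 10.0
eef_pos: [0.4148, -0.3359, 0.1591]
ee_rot: [0.247, 1.547, -0.252]
ft_force: [-0.0, -0.1, -0.1]
finger_gap: 0.0852
t 10.0 tcp [ 414.8 -335.9  159.1] zyaw -18.27 tilt 0.56 F [-0.02 -0.09 -0.06] gap 85.2 q [ 0.73  0.7  -0.23  1.93  0.29  0.53  1.56]
tool shift mm [12.1 -1.9 -4. ]
rx needed 0.004
shift in goal frame mm [12.1 -2.  -3.8] rotvec(tool) [0.004  0.0096 0.0017]
```

View pics/s13.png

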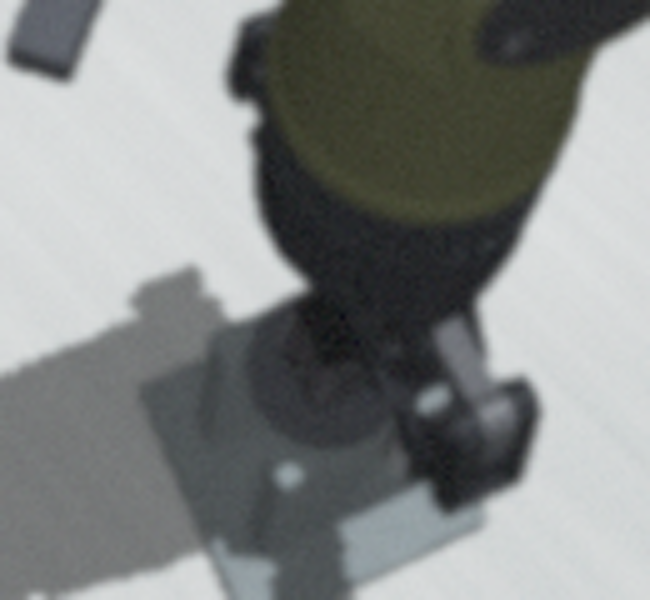

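```bash
python3 -m crank '[{"x":4,"y":-2,"z":-3,"rx":0.004,"ry":0.009,"rz":0.002,"fingers":85},{"x":4,"y":0,"z":-1,"rx":0,"ry":0,"rz":0,"fingers":85},{"x":3,"y":0,"z":0,"rx":0,"ry":0,"rz":0,"fingers":85},{"x":0,"y":0,"z":0,"rx":0,"ry":0,"rz":0,"fingers":85},{"x":0,"y":0,"z":0,"rx":0,"ry":0,"rz":0,"fingers":40},{"x":0,"y":0,"z":0,"rx":0,"ry":0,"rz":0,"fingers":40},{"x":0,"y":0,"z":0,"rx":0,"ry":0,"rz":0,"fingers":40},{"x":0,"y":0,"z":0,"rx":0,"ry":0,"rz":0,"fingers":40}]'
python3 - <<'E'
from h import *
go([.4105,-.3365,.147],-18.5)
save(cam("side"),"s14.png",(270,300,130,120),5)
E
```

```text
clock: 10.85
eef_pos: [0.4109, -0.3376, 0.1491]
ee_rot: [0.253, 1.552, -0.255]
ft_force: [-0.2, 0.6, 0.6]
finger_gap: 0.0401
t 10.85 tcp [ 410.9 -337.6  149.1] zyaw -18.56 tilt 0.22 F [-0.21  0.64  0.6 ] gap 40.1 q [ 0.73  0.72 -0.22  1.94  0.29  0.51  1.56]
tool shift mm [ 2.1  0.9 -0.8]
rx needed -0.001
shift in goal frame mm [ 2.1  0.9 -0.8] rotvec(tool) [-0.0011  0.0038  0.0008]
```

View pics/s14.png

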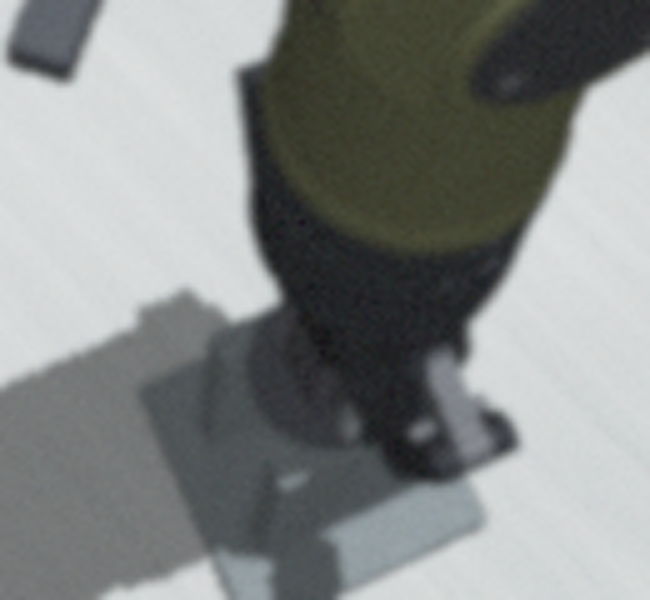

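```bash
python3 - <<'E'
from h import *
o,M=st(); S=cam("side"); s=5
p=cv2.resize(S["pixels"][:,:,::-1],None,fx=s,fy=s,interpolation=cv2.INTER_CUBIC)
p=cv2.convertScaleAbs(p,alpha=2.0,beta=20)
def poly(X,col):
    u=((proj(S,np.array(X))+.5)*s-.5).astype(np.int32); cv2.polylines(p,[u],True,col,1)
tcp=o["eef_pos"]
L=lambda l:[tcp+M@np.array(q) for q in l]
for sg in(-1,1):
    for yy in(.020,.034): poly(L([(.014,sg*yy,.011),(.014,sg*yy,-.011),(-.02,sg*yy,-.011),(-.02,sg*yy,.011)]),(0,255,0) if yy<.03 else (0,255,255))
b=np.array([.4105,-.3365]);a=np.radians(-18.5);d=np.array([np.cos(a),np.sin(a)]);n=np.array([-d[1],d[0]])
poly([[*(b+d*.027*np.cos(t)+n*.027*np.sin(t)),.126] for t in np.linspace(0,6.28,40)],(0,0,255))
cv2.imwrite("pics/s15.png",p[300*s:420*s,270*s:400*s])
E
```

```text
t 10.9 tcp [ 411.  -337.6  149.1] zyaw -18.56 tilt 0.22 F [-0.54 -0.45  0.12] gap 40.4 q [ 0.73  0.72 -0.22  1.94  0.29  0.51  1.56]
```

View pics/s15.png

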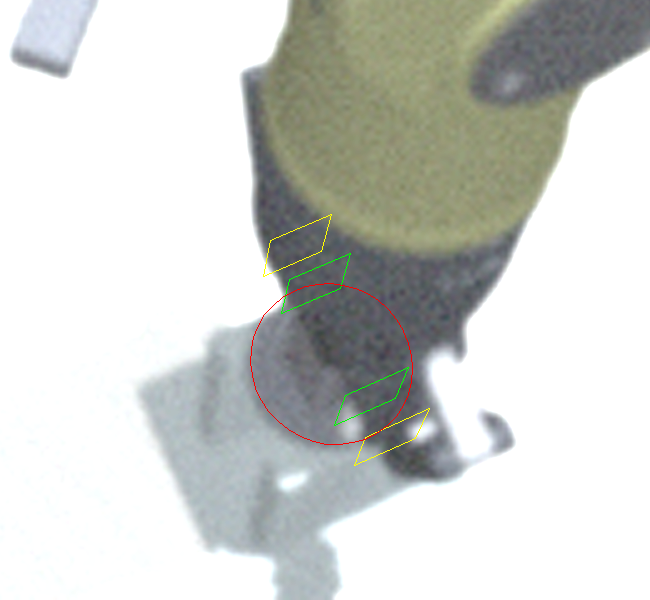

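```bash
python3 -m crank '[{"x":0,"y":0,"z":0,"rx":0,"ry":0,"rz":0,"fingers":10},{"x":0,"y":0,"z":0,"rx":0,"ry":0,"rz":0,"fingers":10},{"x":0,"y":0,"z":0,"rx":0,"ry":0,"rz":0,"fingers":10},{"x":0,"y":0,"z":0,"rx":0,"ry":0,"rz":0,"fingers":10},{"x":0,"y":0,"z":0,"rx":0,"ry":0,"rz":0,"fingers":10},{"x":0,"y":0,"z":0,"rx":0,"ry":0,"rz":0,"fingers":10},{"x":0,"y":0,"z":0,"rx":0,"ry":0,"rz":0,"fingers":10},{"x":0,"y":0,"z":0,"rx":0,"ry":0,"rz":0,"fingers":10}]'
python3 - <<'E'
from h import *
st()
save(cam("side"),"s16.png",(270,300,130,120),5)
E
```

```text
clock: 11.75
eef_pos: [0.4111, -0.3377, 0.1494]
ee_rot: [0.253, 1.552, -0.255]
ft_force: [0.3, 0.4, 0.2]
finger_gap: 0.0236
t 11.75 tcp [ 411.1 -337.7  149.4] zyaw -18.56 tilt 0.25 F [0.3  0.41 0.22] gap 23.6 q [ 0.73  0.72 -0.22  1.94  0.29  0.51  1.56]
```

View pics/s16.png

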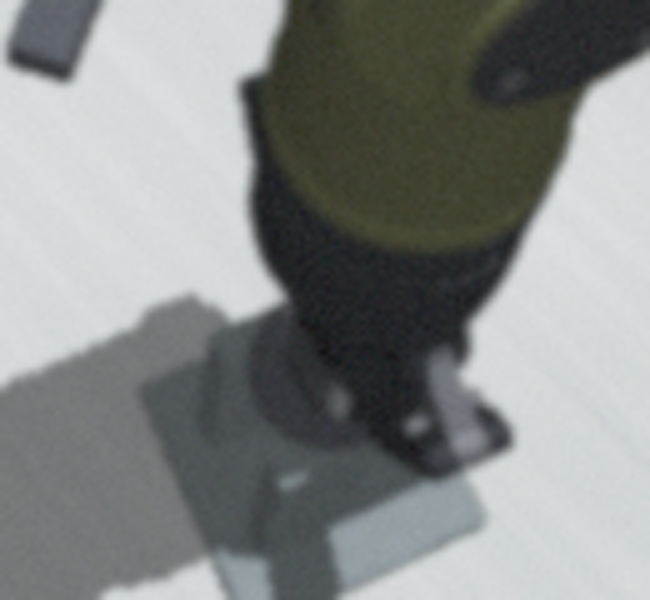

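```bash
python3 -m crank '[{"x":-8,"y":0,"z":0,"rx":0,"ry":0.004,"rz":0,"fingers":10},{"x":-20,"y":0,"z":0,"rx":0,"ry":0,"rz":0,"fingers":10},{"x":-25,"y":0,"z":0,"rx":0,"ry":0,"rz":0,"fingers":10},{"x":-25,"y":0,"z":0,"rx":0,"ry":0,"rz":0,"fingers":10},{"x":-25,"y":0,"z":0,"rx":0,"ry":0,"rz":0,"fingers":10},{"x":-20,"y":0,"z":0,"rx":0,"ry":0,"rz":0,"fingers":10},{"x":-10,"y":0,"z":0,"rx":0,"ry":0,"rz":0,"fingers":10},{"x":0,"y":0,"z":0,"rx":0,"ry":0,"rz":0,"fingers":10}]'
python3 - <<'E'
from h import *
go([.4111,-.3377,.29],-18.5)
S=cam("side");T=cam("top")
save(S,"s17.png",(250,250,160,150),4)
save(T,"t17.png",(350,200,150,130),4)
E
```

```text
clock: 12.6
eef_pos: [0.4091, -0.336, 0.2877]
ee_rot: [0.256, 1.563, -0.252]
ft_force: [0.7, -0.5, -1.4]
finger_gap: 0.0234
t 12.6 tcp [ 409.1 -336.   287.7] zyaw -18.52 tilt 0.44 F [ 0.67 -0.49 -1.37] gap 23.4 q [ 0.79  0.52 -0.3   1.79  0.2   0.87  1.65]
tool shift mm [-2.3 -1.   2.5]
rx needed -0.0
shift in goal frame mm [-2.3 -1.   2.5] rotvec(tool) [-0.0003 -0.0075 -0.0014]
```

View pics/s17.png

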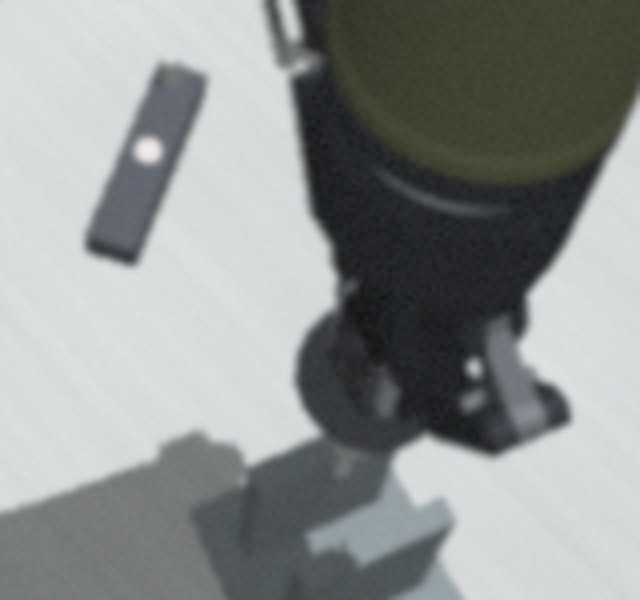

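View pics/t17.png

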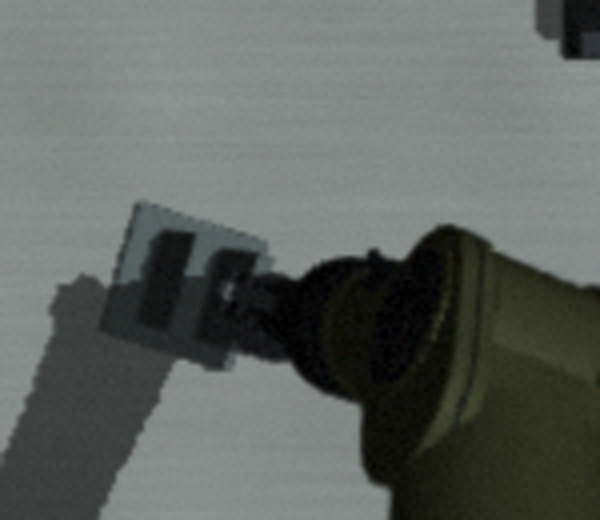

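```bash
python3 - <<'E'
from h import *
np.set_printoptions(precision=4,suppress=True)
o,M=st()
S=cam("side");T=cam("top")
tip=o["eef_pos"]+M@[.1294,0,0]; print("tip pred",tip,proj(S,tip)[0],"obs",c(345,478,250,250,4))
save(T,"t18.png",(140,170,80,80),7); save(S,"s18.png",(140,110,110,90),7)
print(proj(T,np.array([.596,.3236,.059])),proj(S,np.array([.596,.3236,.059])))
save(S,"s19.png",(315,340,50,50),12)
E
```

```text
t 12.7 tcp [ 408.2 -335.5  286.1] zyaw -18.52 tilt 0.62 F [-0.13  0.6  -2.51] gap 23.4 q [ 0.79  0.52 -0.3   1.79  0.2   0.87  1.65]
tip pred [ 0.407  -0.3348  0.1567] [335.4762 367.002 ] obs (335.875, 369.125)
[[167.9021 209.2313]] [[209.9979 150.9695]]
```

View pics/t18.png

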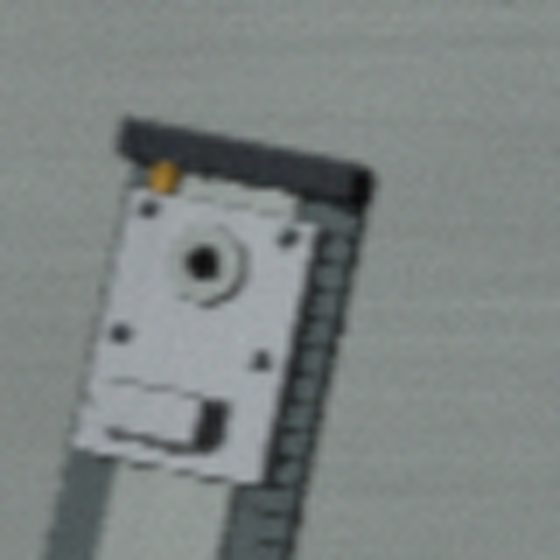

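View pics/s18.png

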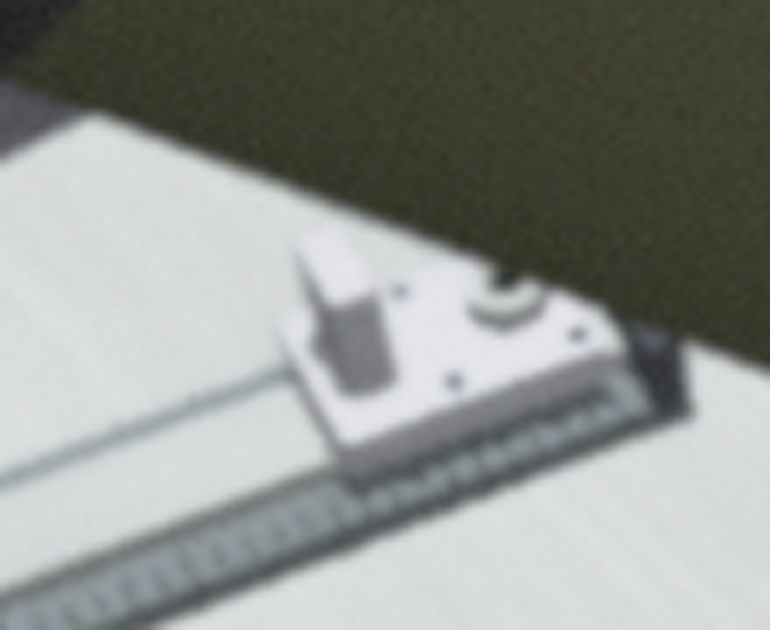

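View pics/s19.png

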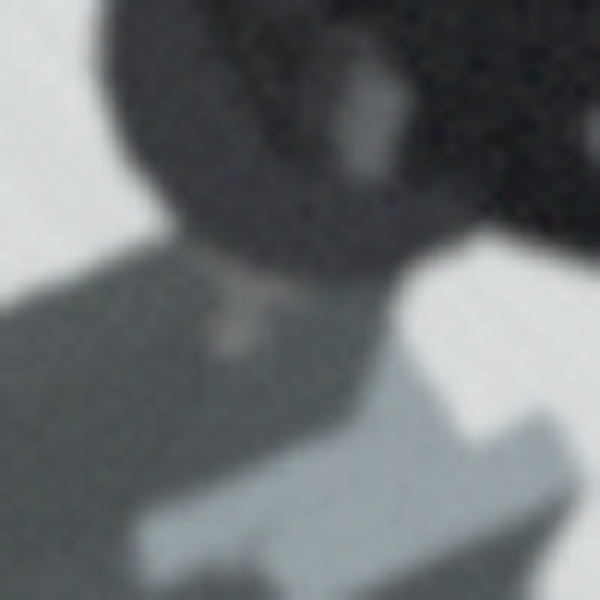

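```bash
python3 - <<'E'
from h import *
np.set_printoptions(precision=4,suppress=True)
T=cam("top"); u=c(203.5,263,140,170,7); X=atz(T,u,.059); print(u,X)
X=X+[-.0006,.0008,0]   # mean of both cameras at the start
print(X, np.hypot(*(X[:2]-[.5209,.339])))
go([X[0],X[1],.059+.1294+.06],-18.5)
E
```

```text
(168.64285714285714, 207.14285714285714) [0.602  0.3216 0.059 ]
[0.6014 0.3224 0.059 ] 0.08223123216638231
t 12.85 tcp [ 407.9 -335.3  285.3] zyaw -18.5 tilt 0.73 F [-0.39  0.05 -1.4 ] gap 23.0 q [ 0.79  0.52 -0.3   1.79  0.2   0.87  1.65]
tool shift mm [ 39.2 685.  -24.7]
rx needed -0.0
shift in goal frame mm [ 36.9 685.1 -25.2] rotvec(tool) [-0.0001 -0.0124 -0.0029]
```

```bash
python3 -m crank '[{"x":-2,"y":20,"z":0,"rx":0,"ry":-0.012,"rz":-0.003,"fingers":10},{"x":-2,"y":40,"z":-2,"rx":0,"ry":0,"rz":0,"fingers":10},{"x":0,"y":45,"z":-2,"rx":0,"ry":0,"rz":0,"fingers":10},{"x":0,"y":45,"z":-2,"rx":0,"ry":0,"rz":0,"fingers":10},{"x":0,"y":45,"z":-2,"rx":0,"ry":0,"rz":0,"fingers":10},{"x":0,"y":45,"z":-2,"rx":0,"ry":0,"rz":0,"fingers":10},{"x":0,"y":45,"z":-2,"rx":0,"ry":0,"rz":0,"fingers":10},{"x":0,"y":45,"z":-2,"rx":0,"ry":0,"rz":0,"fingers":10}]'
python3 - <<'E'
from h import *
go([.6014,.3224,.265],-18.5)
E
```

```text
clock: 13.65
eef_pos: [0.4993, -0.0165, 0.2809]
ee_rot: [0.266, 1.568, -0.272]
ft_force: [0.3, -0.4, -1.7]
finger_gap: 0.0233
t 13.65 tcp [499.3 -16.5 280.9] zyaw -19.59 tilt 0.8 F [ 0.33 -0.41 -1.68] gap 23.3 q [ 0.13  0.49 -0.3   1.88  0.19  0.82  0.97]
tool shift mm [ 14.  353.6 -17.3]
rx needed -0.019
shift in goal frame mm [ 15.9 353.8 -10.8] rotvec(tool) [-0.019  -0.0128  0.0058]
```

```bash
python3 -m crank '[{"x":0,"y":45,"z":-2,"rx":-0.019,"ry":-0.012,"rz":0.006,"fingers":10},{"x":0,"y":48,"z":-2,"rx":0,"ry":0,"rz":0,"fingers":10},{"x":0,"y":48,"z":-2,"rx":0,"ry":0,"rz":0,"fingers":10},{"x":0,"y":48,"z":-2,"rx":0,"ry":0,"rz":0,"fingers":10},{"x":0,"y":48,"z":-1,"rx":0,"ry":0,"rz":0,"fingers":10},{"x":0,"y":45,"z":-1,"rx":0,"ry":0,"rz":0,"fingers":10},{"x":0,"y":25,"z":0,"rx":0,"ry":0,"rz":0,"fingers":10},{"x":0,"y":5,"z":0,"rx":0,"ry":0,"rz":0,"fingers":10}]'
python3 - <<'E'
from h import *
go([.6014,.3224,.21],-18.5)
E
```

```text
clock: 14.45
eef_pos: [0.5866, 0.3027, 0.2701]
ee_rot: [0.243, 1.571, -0.247]
ft_force: [-0.9, -0.3, -2.8]
finger_gap: 0.0233
t 14.45 tcp [586.6 302.7 270.1] zyaw -17.87 tilt 0.84 F [-0.87 -0.26 -2.81] gap 23.3 q [-0.4   0.73 -0.27  1.4   0.2   1.05  0.55]
tool shift mm [59.9 23.6  8.9]
rx needed 0.011
shift in goal frame mm [60.1 23.4  7.8] rotvec(tool) [ 0.011  -0.0139  0.0047]
```

```bash
python3 -m crank '[{"x":10,"y":14,"z":6,"rx":0.01,"ry":-0.014,"rz":0.005,"fingers":10},{"x":15,"y":8,"z":3,"rx":0,"ry":0,"rz":0,"fingers":10},{"x":15,"y":2,"z":0,"rx":0,"ry":0,"rz":0,"fingers":10},{"x":12,"y":0,"z":0,"rx":0,"ry":0,"rz":0,"fingers":10},{"x":4,"y":0,"z":0,"rx":0,"ry":0,"rz":0,"fingers":10},{"x":0,"y":0,"z":0,"rx":0,"ry":0,"rz":0,"fingers":10},{"x":0,"y":0,"z":0,"rx":0,"ry":0,"rz":0,"fingers":10},{"x":0,"y":0,"z":0,"rx":0,"ry":0,"rz":0,"fingers":10}]'
cat > look.py <<'E'
from h import *
import sys
X=np.array([float(v) for v in sys.argv[1:4]]); tag=sys.argv[4]
o,M=st(); tip=o["eef_pos"]+M@[.1294,0,0]
print("tip est",np.round(tip*1000,1),"err to target mm",np.round((X-tip)*1000,1),"in tool",np.round(M.T@(X-tip)*1000,1))
go(np.r_[X[:2],X[2]+.1294],-18.5)
for n in("side","top"):
    I=cam(n); u=proj(I,X)[0]; v=proj(I,tip)[0]
    s=8; p=cv2.resize(I["pixels"][:,:,::-1],None,fx=s,fy=s,interpolation=cv2.INTER_CUBIC)
    for w,col in((u,(0,0,255)),(v,(0,255,0))):
        q=((w+.5)*s-.5).astype(int); cv2.drawMarker(p,tuple(int(k) for k in q),col,cv2.MARKER_CROSS,14,1)
    cx,cy=int(np.clip(u[0],35,525)),int(np.clip(u[1],35,385)); cv2.imwrite(f"pics/{n[0]}{tag}.png",p[(cy-35)*s:(cy+35)*s,(cx-35)*s:(cx+35)*s])
    print(n,"target px",u,"tip px",v)
E
python3 look.py .6014 .3224 .059 20
```

```text
clock: 15.25
eef_pos: [0.6036, 0.3157, 0.2044]
ee_rot: [0.25, 1.559, -0.267]
ft_force: [-1.4, 0.1, -2.2]
finger_gap: 0.0235
t 15.25 tcp [603.6 315.7 204.4] zyaw -18.87 tilt 0.64 F [-1.35  0.08 -2.15] gap 23.5 q [-0.43  0.82 -0.24  1.41  0.23  0.95  0.51]
tip est [603.  314.4  75. ] err to target mm [ -1.6   8.  -16. ] in tool [15.9  7.3 -4.1]
t 15.25 tcp [603.6 315.7 204.4] zyaw -18.87 tilt 0.64 F [-1.35  0.08 -2.15] gap 23.5 q [-0.43  0.82 -0.24  1.41  0.23  0.95  0.51]
tool shift mm [16.   5.8 -4.2]
rx needed -0.006
shift in goal frame mm [16.   5.7 -4.2] rotvec(tool) [-0.0064 -0.0015  0.0111]
side target px [211.8458098  150.30274656] tip px [213.09911815 147.13149699]
top target px [168.35029893 207.36228545] tip px [169.81705453 206.31801091]
```

View pics/s20.png

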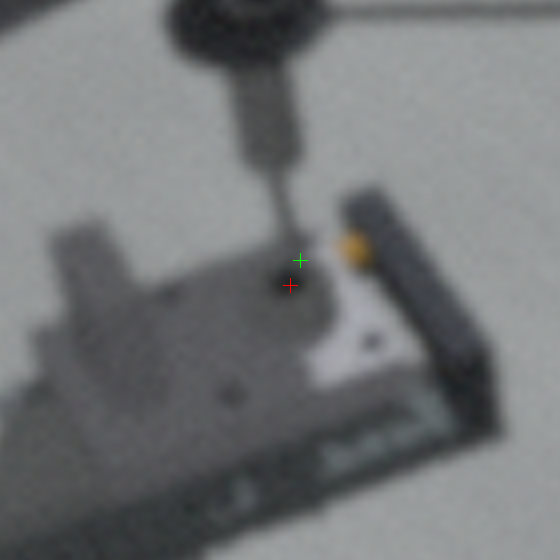

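View pics/t20.png

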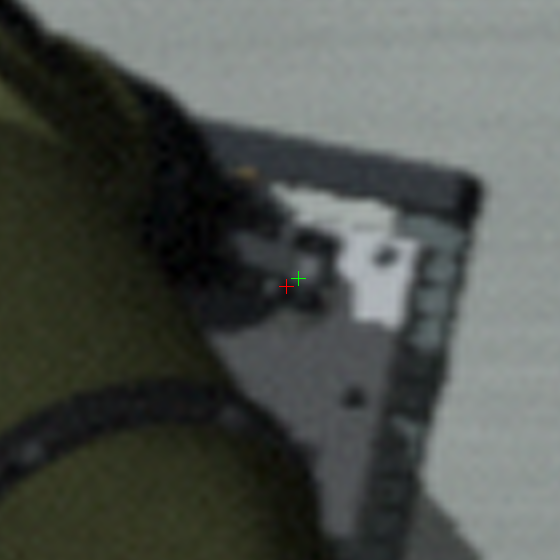

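```bash
python3 -m crank '[{"x":-1,"y":4,"z":-2,"rx":-0.006,"ry":-0.001,"rz":0.008,"fingers":10},{"x":-1,"y":3,"z":-2,"rx":0,"ry":0,"rz":0.003,"fingers":10},{"x":-1,"y":0,"z":0,"rx":0,"ry":0,"rz":0,"fingers":10},{"x":-1,"y":0,"z":0,"rx":0,"ry":0,"rz":0,"fingers":10},{"x":-1,"y":0,"z":0,"rx":0,"ry":0,"rz":0,"fingers":10},{"x":-1,"y":0,"z":0,"rx":0,"ry":0,"rz":0,"fingers":10},{"x":-1,"y":0,"z":0,"rx":0,"ry":0,"rz":0,"fingers":10},{"x":-1,"y":0,"z":0,"rx":0,"ry":0,"rz":0,"fingers":10}]'
python3 look.py .6014 .3224 .059 21
```

```text
clock: 16.15
eef_pos: [0.6024, 0.3255, 0.215]
ee_rot: [0.255, 1.554, -0.25]
ft_force: [0.8, -0.4, -2.0]
finger_gap: 0.0235
t 16.15 tcp [602.4 325.5 215. ] zyaw -18.44 tilt 0.24 F [ 0.81 -0.41 -1.99] gap 23.5 q [-0.44  0.81 -0.25  1.4   0.22  0.96  0.51]
tip est [602.7 325.9  85.6] err to target mm [ -1.3  -3.5 -26.6] in tool [26.6 -3.9 -0.2]
t 16.15 tcp [602.4 325.5 215. ] zyaw -18.44 tilt 0.24 F [ 0.81 -0.41 -1.99] gap 23.5 q [-0.44  0.81 -0.25  1.4   0.22  0.96  0.51]
tool shift mm [26.6 -3.4  0. ]
rx needed 0.001
shift in goal frame mm [26.6 -3.3  0.1] rotvec(tool) [ 0.001   0.0016 -0.0039]
side target px [211.8458098  150.30274656] tip px [210.09223024 142.16425181]
top target px [168.35029893 207.36228545] tip px [164.84943714 206.09460966]
```

View pics/s21.png

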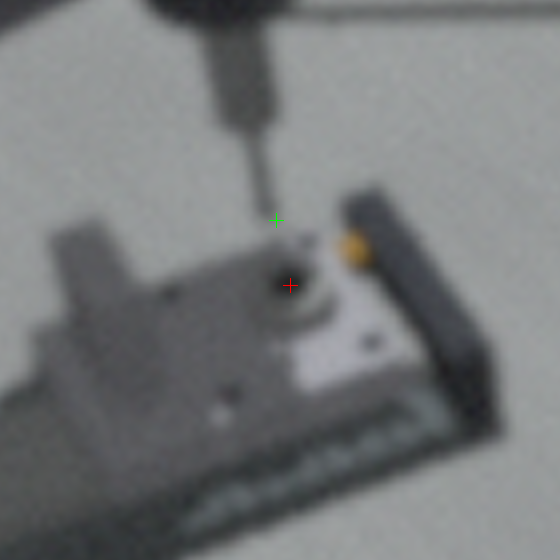

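```bash
sed -i 's/\[.1294,0,0\]/[.1294,0,-.003]/; s/^go(np.*$//' look.py; python3 -m crank '[{"x":3,"y":-2,"z":2,"rx":0,"ry":0.001,"rz":-0.003,"fingers":10},{"x":5,"y":-1,"z":0,"rx":0,"ry":0,"rz":0,"fingers":10},{"x":4,"y":0,"z":0,"rx":0,"ry":0,"rz":0,"fingers":10},{"x":3,"y":0,"z":0,"rx":0,"ry":0,"rz":0,"fingers":10},{"x":2,"y":0,"z":0,"rx":0,"ry":0,"rz":0,"fingers":10},{"x":0,"y":0,"z":0,"rx":0,"ry":0,"rz":0,"fingers":10},{"x":0,"y":0,"z":0,"rx":0,"ry":0,"rz":0,"fingers":10},{"x":0,"y":0,"z":0,"rx":0,"ry":0,"rz":0,"fingers":10}]'
python3 look.py .6014 .3224 .059 22
```

```text
clock: 17.05
eef_pos: [0.6032, 0.3213, 0.1957]
ee_rot: [0.252, 1.556, -0.253]
ft_force: [-0.6, -0.4, -1.1]
finger_gap: 0.0234
t 17.05 tcp [603.2 321.3 195.7] zyaw -18.45 tilt 0.03 F [-0.59 -0.42 -1.06] gap 23.4 q [-0.43  0.83 -0.25  1.41  0.23  0.93  0.51]
tip est [600.3 322.2  66.3] err to target mm [ 1.1  0.2 -7.3] in tool [7.3 0.5 1. ]
side target px [211.8458098  150.30274656] tip px [211.16136446 148.55046096]
top target px [168.35029893 207.36228545] tip px [167.79135429 207.52999341]
```

View pics/s22.png

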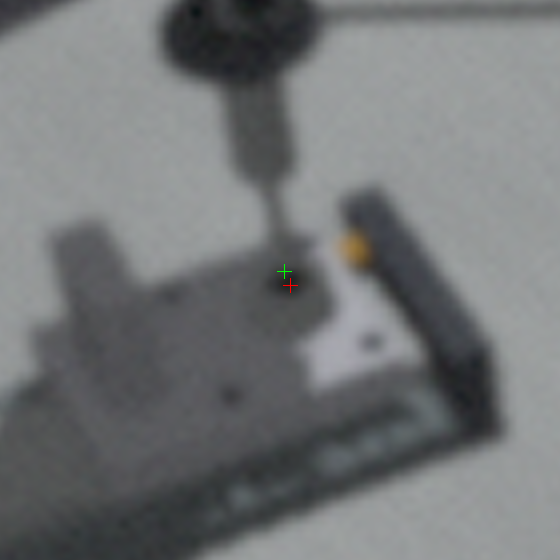

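```bash
python3 - <<'E'
from h import *
S=[cam("side")["pixels"].astype(np.float32) for _ in range(6)]
p=np.mean(S,0)[120:170,185:240,::-1]
p=cv2.resize(p,None,fx=12,fy=12,interpolation=cv2.INTER_CUBIC)
p=np.clip((p-20)*1.8,0,255).astype(np.uint8)
cv2.imwrite("pics/s23.png",p)
E
```

```text
(no output)
```

View pics/s23.png

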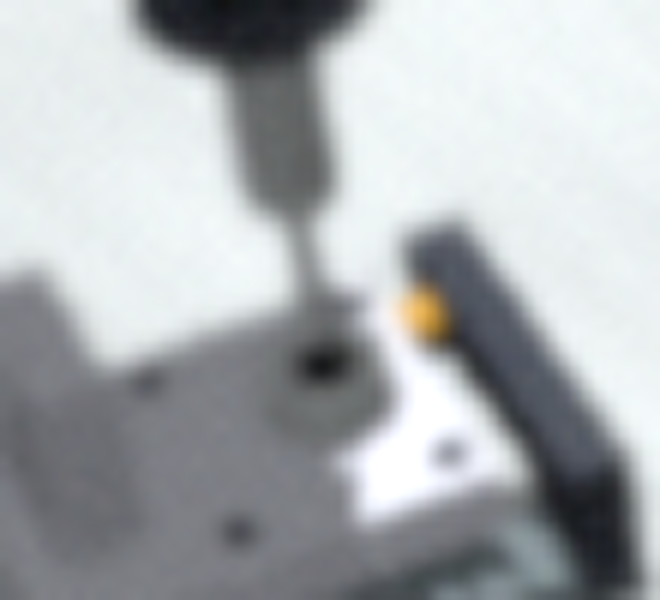

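```bash
python3 -m crank '[{"x":3,"y":0.5,"z":1,"rx":0,"ry":0,"rz":0,"fingers":10},{"x":3,"y":0,"z":0,"rx":0,"ry":0,"rz":0,"fingers":10},{"x":2,"y":0,"z":0,"rx":0,"ry":0,"rz":0,"fingers":10},{"x":2,"y":0,"z":0,"rx":0,"ry":0,"rz":0,"fingers":10},{"x":1,"y":0,"z":0,"rx":0,"ry":0,"rz":0,"fingers":10},{"x":0,"y":0,"z":0,"rx":0,"ry":0,"rz":0,"fingers":10},{"x":0,"y":0,"z":0,"rx":0,"ry":0,"rz":0,"fingers":10},{"x":0,"y":0,"z":0,"rx":0,"ry":0,"rz":0,"fingers":10}]'
python3 look.py .6014 .3224 .059 24; python3 - <<'E'
from h import *
o=[];F=[]
for _ in range(6):
    S=cam("side"); F.append(ctrl.get_obs()["ft_force"]); o.append(S["pixels"].astype(np.float32))
print(np.mean(F,0),np.std(F,0))
p=np.mean(o,0)[120:170,185:240,::-1]
p=cv2.resize(p,None,fx=12,fy=12,interpolation=cv2.INTER_CUBIC)
cv2.imwrite("pics/s25.png",np.clip((p-20)*1.8,0,255).astype(np.uint8))
E
```

```text
clock: 18.25
eef_pos: [0.6047, 0.3216, 0.1844]
ee_rot: [0.253, 1.556, -0.253]
ft_force: [-0.6, 0.1, -0.4]
finger_gap: 0.0233
t 18.25 tcp [604.7 321.6 184.4] zyaw -18.47 tilt 0.02 F [-0.62  0.14 -0.4 ] gap 23.3 q [-0.43  0.84 -0.24  1.42  0.23  0.91  0.5 ]
tip est [601.9 322.5  55. ] err to target mm [-0.5 -0.1  4. ] in tool [-4.  -0.3 -0.4]
side target px [211.8458098  150.30274656] tip px [212.17970069 151.27598662]
top target px [168.35029893 207.36228545] tip px [168.64389806 207.31040963]
[-0.24615533 -0.35689259 -0.46282057] [0.38724575 0.36470112 0.30993434]
```

View pics/s25.png

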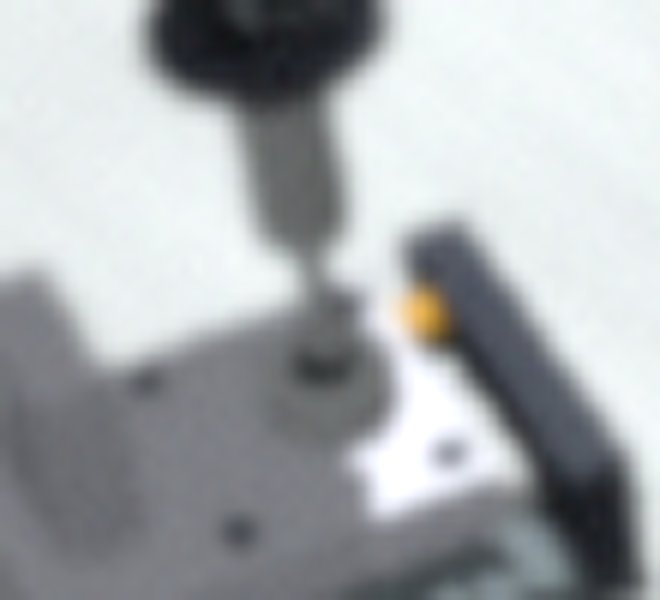

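```bash
cat > favg.py <<'E'
from h import *
F=[]
for _ in range(5):
    ctrl.get_image("side"); F.append(ctrl.get_obs()["ft_force"])
print("Favg",np.round(np.mean(F,0),2))
E
python3 -m crank '[{"x":1.5,"y":0,"z":0,"rx":0,"ry":0,"rz":0,"fingers":10},{"x":0.5,"y":0,"z":0,"rx":0,"ry":0,"rz":0,"fingers":10},{"x":0,"y":0,"z":0,"rx":0,"ry":0,"rz":0,"fingers":10},{"x":0,"y":0,"z":0,"rx":0,"ry":0,"rz":0,"fingers":10},{"x":0,"y":0,"z":0,"rx":0,"ry":0,"rz":0,"fingers":10},{"x":0,"y":0,"z":0,"rx":0,"ry":0,"rz":0,"fingers":10},{"x":0,"y":0,"z":0,"rx":0,"ry":0,"rz":0,"fingers":10},{"x":0,"y":0,"z":0,"rx":0,"ry":0,"rz":0,"fingers":10}]'
python3 favg.py
python3 -m crank '[{"x":-4,"y":0,"z":0,"rx":0,"ry":0,"rz":0,"fingers":10},{"x":-10,"y":0,"z":0,"rx":0,"ry":0,"rz":0,"fingers":10},{"x":-20,"y":0,"z":0,"rx":0,"ry":0,"rz":0,"fingers":10},{"x":-25,"y":0,"z":0,"rx":0,"ry":0,"rz":0,"fingers":10},{"x":-15,"y":0,"z":0,"rx":0,"ry":0,"rz":0,"fingers":10},{"x":0,"y":0,"z":0,"rx":0,"ry":0,"rz":0,"fingers":10},{"x":0,"y":0,"z":0,"rx":0,"ry":0,"rz":0,"fingers":10},{"x":0,"y":0,"z":0,"rx":0,"ry":0,"rz":0,"fingers":10}]'
python3 favg.py; python3 -c "
from h import *
save(cam('side'),'s26.png'); save(cam('top'),'t26.png')
st()"
```

```text
clock: 19.45
eef_pos: [0.6047, 0.3217, 0.1823]
ee_rot: [0.253, 1.556, -0.253]
ft_force: [-0.5, -0.7, 0.3]
finger_gap: 0.0235
Favg [-0.44 -0.25 -0.07]
clock: 20.5
eef_pos: [0.6041, 0.3213, 0.2596]
ee_rot: [0.252, 1.557, -0.253]
ft_force: [0.2, 0.3, -2.7]
finger_gap: 0.0237
Favg [-0.23 -0.22 -2.01]
t 20.85 tcp [604.2 321.3 259.6] zyaw -18.45 tilt 0.08 F [-0.64 -0.39 -2.37] gap 23.5 q [-0.43  0.77 -0.26  1.34  0.2   1.06  0.53]
```

View pics/s26.png

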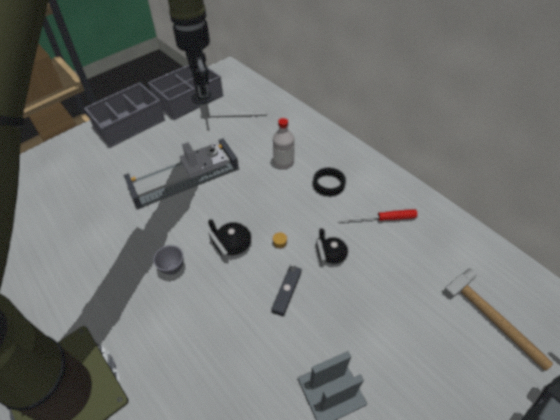

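View pics/t26.png

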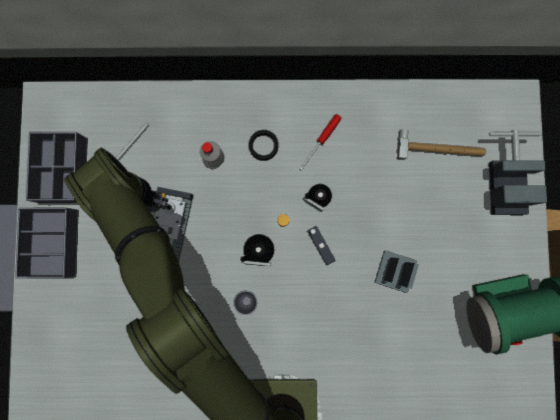

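```bash
cat > dots.py <<'E'
from h import *
np.set_printoptions(precision=4,suppress=True)
def avg(n,k=3):
    L=[cam(n) for _ in range(k)]; I=dict(L[-1]); I["pixels"]=np.mean([l["pixels"] for l in L],0); return I
def cen(im,uv,r=5):
    g=im["pixels"].astype(float).mean(2); u,v=map(int,np.round(uv))
    w=g[v-r:v+r+1,u-r:u+r+1]; w=w-np.median(w)
    w=np.clip(w-0.4*w.max(),0,None); yy,xx=np.mgrid[v-r:v+r+1,u-r:u+r+1]
    return np.array([(w*xx).sum(),(w*yy).sum()])/w.sum()
if __name__=="__main__":
    T=avg("top",1);S=avg("side",1)
    for k,X in dict(fair=(.4797,.0652,.052),hyb=(.639,-.1156,.042),blade=(.4917,-.1193,.022)).items():
        X=np.array(X)
        a=cen(T,proj(T,X)[0]);b=cen(S,proj(S,X)[0]); Y,e=tri([T,S],[a,b])
        A,B=atz(T,a,X[2]),atz(S,b,X[2])
        print(k,"tri",Y,"mean@z",(A+B)/2,"T",a,"S",b)
E
python3 dots.py; python3 -c "
from dots import *
for n,cr,s in(('top',(365,240,65,65),9),('side',(285,335,95,85),8)):
    I=avg(n,3); x,y,w,h=cr; p=I['pixels'][y:y+h,x:x+w,::-1].astype('float32')
    p=cv2.resize(p,None,fx=s,fy=s,interpolation=cv2.INTER_CUBIC); cv2.imwrite('pics/%s27.png'%n[0],np.clip((p-20)*1.6,0,255))
"
```

```text
fair tri [0.4794 0.0649 0.0533] mean@z [0.4798 0.0653 0.052 ] T [257.8789 249.2645] S [230.8984 230.9803]
hyb tri [ 0.6385 -0.1156  0.0429] mean@z [ 0.6389 -0.1156  0.042 ] T [320.0115 194.2824] S [333.7406 244.182 ]
blade tri [ 0.4914 -0.1194  0.023 ] mean@z [ 0.4918 -0.1194  0.022 ] T [321.4472 244.7693] S [286.6037 287.1233][ WARN:0@3.642] global loadsave.cpp:1063 imwrite_ Unsupported depth image for selected encoder is fallbacked to CV_8U.
```

View pics/t27.png

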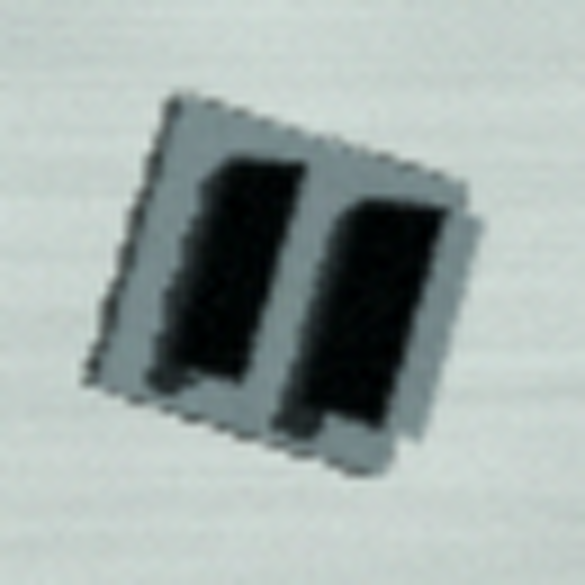

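View pics/s27.png

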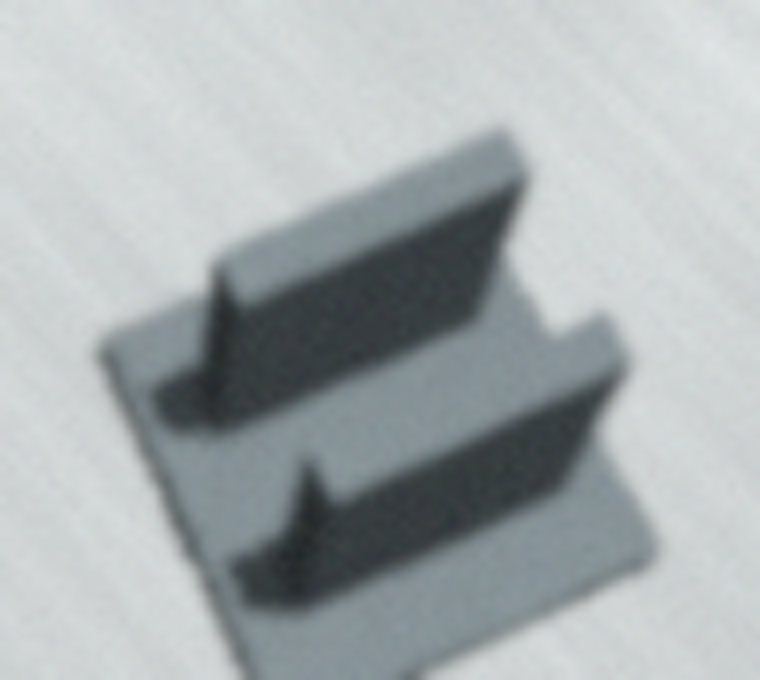

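```bash
python3 - <<'E'
from h import *
np.set_printoptions(precision=4,suppress=True)
T=cam("top");S=cam("side")
t=lambda x,y:atz(T,c(x,y,365,240,9),.12)[:2]; s=lambda x,y:atz(S,c(x,y,285,335,8),.12)[:2]
def rep(n,A,B): print(n,A,B,"mid",(A+B)/2,"yaw",np.degrees(np.arctan2(*(A-B)[::-1])),"len",np.linalg.norm(A-B)); return (A+B)/2
R1=rep("top R inner",t(447,208),t(385,425)); R2=rep("top R outer",t(485,215),t(425,440)); L2=rep("top L outer",t(305,162),t(243,380))
a=np.radians(-18.3); n=np.array([-np.sin(a),np.cos(a)]); 
print("gap R1-L2 along n",(L2-R1)@n,"thick",(R1-R2)@n)
print("centre top", R1+.016*n, "alt",(R2+L2)/2)
bo=rep("back outer",s(505,128),s(220,250)); bi=rep("back inner",s(528,175),s(243,305)); fi=rep("front inner",s(608,315),s(308,460)); fo=rep("front outer",s(630,365),s(335,505))
print("gap",(bi-fi)@n,"centre side",(bi+fi)/2,(bo+fo)/2)
E
```

```text
top R inner [ 0.4419 -0.3649] [ 0.377  -0.3444] mid [ 0.4095 -0.3546] yaw -17.54911206554277 len 0.06801891865765637
top R outer [ 0.4397 -0.3763] [ 0.3725 -0.3563] mid [ 0.4061 -0.3663] yaw -16.583163844845124 len 0.070142939469162
top L outer [ 0.456  -0.3222] [ 0.3907 -0.3019] mid [ 0.4233 -0.312 ] yaw -17.315409676582735 len 0.06835759966597448
gap R1-L2 along n 0.04478775099031481 thick 0.012162905551367037
centre top [ 0.4145 -0.3394] alt [ 0.4147 -0.3392]
back outer [ 0.454  -0.3227] [ 0.3895 -0.3011] mid [ 0.4218 -0.3119] yaw -18.511240544163492 len 0.06801707982159202
back inner [ 0.4502 -0.3333] [ 0.3851 -0.3128] mid [ 0.4177 -0.3231] yaw -17.430926857450906 len 0.06818060025479772
front inner [ 0.4409 -0.3655] [ 0.3732 -0.3449] mid [ 0.407  -0.3552] yaw -16.889767088485936 len 0.07077603757030058
front outer [ 0.4366 -0.3758] [ 0.371  -0.3551] mid [ 0.4038 -0.3654] yaw -17.495568436352503 len 0.06880303455080035
gap 0.03386609847706015 centre side [ 0.4124 -0.3391] [ 0.4128 -0.3387]
```

```bash
cat >> h.py <<'E'
def gt(X,dz,yaw=-18.5):
    "tip target X, dz above it"
    a=np.radians(yaw); N=np.array([[0,-np.sin(a),np.cos(a)],[0,np.cos(a),np.sin(a)],[-1,0,0]])
    go(np.array(X)+[0,0,dz]-N@[.1290,0,-.003],yaw)
E
python3 -c "
from h import *
gt([.4798,.0653,.052],.07)"
```

```text
t 21.35 tcp [604.4 321.5 260.1] zyaw -18.45 tilt 0.03 F [ 0.01  0.16 -2.25] gap 23.9 q [-0.43  0.77 -0.26  1.34  0.2   1.06  0.53]
tool shift mm [   9.2 -282.4  -34.1]
rx needed 0.001
shift in goal frame mm [   9.1 -282.4  -33.8] rotvec(tool) [ 0.0009 -0.0004  0.0003]
```

```bash
python3 -m crank '[{"x":1,"y":-20,"z":-3,"rx":0,"ry":0,"rz":0,"fingers":10},{"x":1,"y":-45,"z":-6,"rx":0,"ry":0,"rz":0,"fingers":10},{"x":1,"y":-45,"z":-6,"rx":0,"ry":0,"rz":0,"fingers":10},{"x":1,"y":-45,"z":-6,"rx":0,"ry":0,"rz":0,"fingers":10},{"x":1,"y":-45,"z":-5,"rx":0,"ry":0,"rz":0,"fingers":10},{"x":1,"y":-40,"z":-4,"rx":0,"ry":0,"rz":0,"fingers":10},{"x":1,"y":-25,"z":-2,"rx":0,"ry":0,"rz":0,"fingers":10},{"x":0,"y":-10,"z":-1,"rx":0,"ry":0,"rz":0,"fingers":10}]'
python3 -c "
from h import *
gt([.4798,.0653,.052],.03)"
```

```text
clock: 22.15
eef_pos: [0.4822, 0.0659, 0.2516]
ee_rot: [0.254, 1.553, -0.246]
ft_force: [0.2, 0.7, -1.7]
finger_gap: 0.0234
t 22.15 tcp [482.2  65.9 251.6] zyaw -18.25 tilt 0.34 F [ 0.2   0.73 -1.7 ] gap 23.4 q [-0.03  0.51 -0.3   1.96  0.22  0.69  0.79]
tool shift mm [40.6 -1.5  0.8]
rx needed 0.004
shift in goal frame mm [40.6 -1.3  0.9] rotvec(tool) [ 0.0043  0.0019 -0.0056]
```

```bash
python3 -m crank '[{"x":6,"y":-1,"z":1,"rx":0.004,"ry":0.002,"rz":-0.005,"fingers":10},{"x":10,"y":0,"z":0,"rx":0,"ry":0,"rz":0,"fingers":10},{"x":10,"y":0,"z":0,"rx":0,"ry":0,"rz":0,"fingers":10},{"x":6,"y":0,"z":0,"rx":0,"ry":0,"rz":0,"fingers":10},{"x":2,"y":0,"z":0,"rx":0,"ry":0,"rz":0,"fingers":10},{"x":0,"y":0,"z":0,"rx":0,"ry":0,"rz":0,"fingers":10},{"x":0,"y":0,"z":0,"rx":0,"ry":0,"rz":0,"fingers":10},{"x":0,"y":0,"z":0,"rx":0,"ry":0,"rz":0,"fingers":10}]'
python3 look.py .4798 .0653 .052 30
```

```text
clock: 22.95
eef_pos: [0.4862, 0.0715, 0.2143]
ee_rot: [0.253, 1.554, -0.243]
ft_force: [-0.4, -0.0, -2.0]
finger_gap: 0.0231
t 22.95 tcp [486.2  71.5 214.3] zyaw -18.1 tilt 0.37 F [-0.39 -0.04 -2.03] gap 23.1 q [-0.06  0.57 -0.28  2.    0.26  0.6   0.75]
tip est [483.8  73.2  84.9] err to target mm [ -4.   -7.9 -32.9] in tool [32.9 -8.9 -1.4]
side target px [231.21865879 231.08192442] tip px [228.94770648 219.54834479]
top target px [257.61829288 249.39205937] tip px [254.16045114 247.99509013]
```

View pics/s30.png

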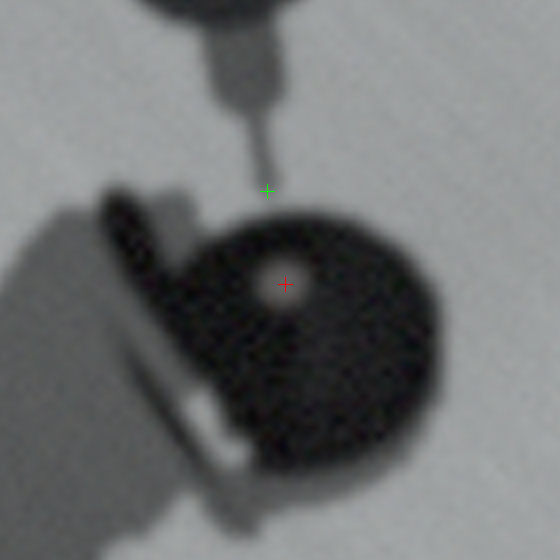

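View pics/t30.png

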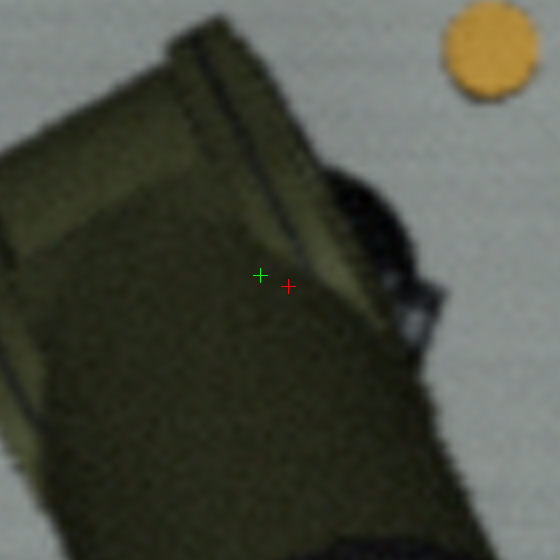

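```bash
python3 -m crank '[{"x":4,"y":-5,"z":-1,"rx":0.006,"ry":0,"rz":-0.006,"fingers":10},{"x":6,"y":-3,"z":-0.5,"rx":0,"ry":0,"rz":0,"fingers":10},{"x":6,"y":0,"z":0,"rx":0,"ry":0,"rz":0,"fingers":10},{"x":5,"y":0,"z":0,"rx":0,"ry":0,"rz":0,"fingers":10},{"x":2,"y":0,"z":0,"rx":0,"ry":0,"rz":0,"fingers":10},{"x":0,"y":0,"z":0,"rx":0,"ry":0,"rz":0,"fingers":10},{"x":0,"y":0,"z":0,"rx":0,"ry":0,"rz":0,"fingers":10},{"x":0,"y":0,"z":0,"rx":0,"ry":0,"rz":0,"fingers":10}]'
python3 look.py .4798 .0653 .052 31
```

```text
clock: 23.85
eef_pos: [0.4821, 0.0631, 0.1895]
ee_rot: [0.253, 1.554, -0.254]
ft_force: [0.0, 0.3, -2.1]
finger_gap: 0.0234
t 23.85 tcp [482.1  63.1 189.5] zyaw -18.54 tilt 0.12 F [ 0.04  0.31 -2.15] gap 23.4 q [-0.07  0.61 -0.25  2.03  0.28  0.53  0.73]
tip est [479.5  63.9  60.1] err to target mm [ 0.3  1.4 -8.1] in tool [ 8.1  1.4 -0.2]
side target px [231.21865879 231.08192442] tip px [231.0723124  229.43347567]
top target px [257.61829288 249.39205937] tip px [257.94720113 249.49380018]
```

View pics/s31.png

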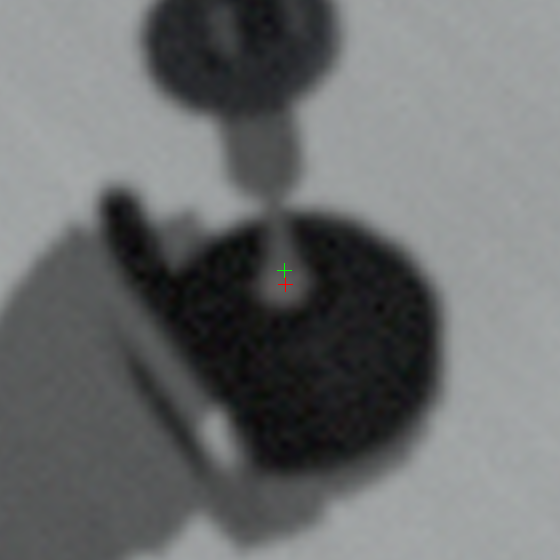

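Aligned to within 1.5 mm in the side view. I'll press about 13 mm in slow steps, which should compress the plunger about 5 mm.

```bash
python3 -m crank '[{"x":3,"y":1,"z":0,"rx":0,"ry":0,"rz":-0.002,"fingers":10},{"x":3,"y":0,"z":0,"rx":0,"ry":0,"rz":0,"fingers":10},{"x":2,"y":0,"z":0,"rx":0,"ry":0,"rz":0,"fingers":10},{"x":2,"y":0,"z":0,"rx":0,"ry":0,"rz":0,"fingers":10},{"x":2,"y":0,"z":0,"rx":0,"ry":0,"rz":0,"fingers":10},{"x":1,"y":0,"z":0,"rx":0,"ry":0,"rz":0,"fingers":10},{"x":0,"y":0,"z":0,"rx":0,"ry":0,"rz":0,"fingers":10},{"x":0,"y":0,"z":0,"rx":0,"ry":0,"rz":0,"fingers":10}]'
python3 look.py .4798 .0653 .052 32;python3 favg.py
```

```text
clock: 24.75
eef_pos: [0.4831, 0.0643, 0.1761]
ee_rot: [0.252, 1.553, -0.256]
ft_force: [-0.0, 0.7, 0.0]
finger_gap: 0.0233
t 24.75 tcp [483.1  64.3 176.1] zyaw -18.54 tilt 0.23 F [-0.01  0.67  0.03] gap 23.3 q [-0.08  0.63 -0.23  2.04  0.3   0.5   0.72]
tip est [480.6  64.9  46.7] err to target mm [-0.8  0.4  5.3] in tool [-5.3  0.1 -0.9]
side target px [231.21865879 231.08192442] tip px [231.85348954 232.36201678]
top target px [257.61829288 249.39205937] tip px [257.86907984 249.11601555]
Favg [-0.43  0.01  0.17]
```

View pics/s32.png

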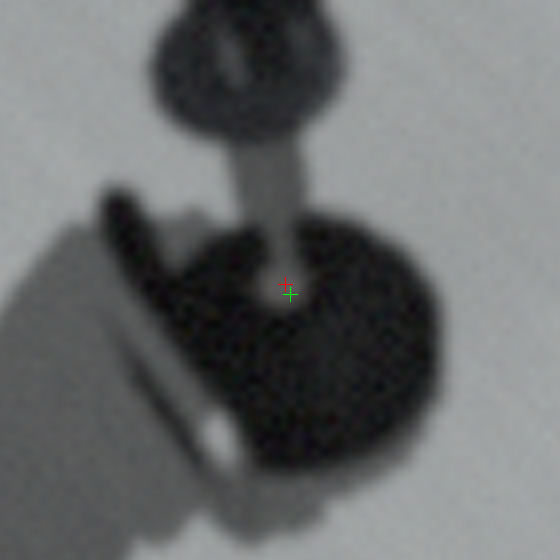

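```bash
python3 -m crank '[{"x":-4,"y":0,"z":0,"rx":0,"ry":0,"rz":0,"fingers":10},{"x":-8,"y":0,"z":0,"rx":0,"ry":0,"rz":0,"fingers":10},{"x":-15,"y":0,"z":0,"rx":0,"ry":0,"rz":0,"fingers":10},{"x":-20,"y":0,"z":0,"rx":0,"ry":0,"rz":0,"fingers":10},{"x":-15,"y":0,"z":0,"rx":0,"ry":0,"rz":0,"fingers":10},{"x":-8,"y":0,"z":0,"rx":0,"ry":0,"rz":0,"fingers":10},{"x":0,"y":0,"z":0,"rx":0,"ry":0,"rz":0,"fingers":10},{"x":0,"y":0,"z":0,"rx":0,"ry":0,"rz":0,"fingers":10}]'
python3 dots.py;python3 -c "
from h import *
save(cam('side'),'s33.png')
gt([.6389,-.1156,.042],.06)"
```

```text
clock: 25.9
eef_pos: [0.4819, 0.0642, 0.2502]
ee_rot: [0.252, 1.554, -0.256]
ft_force: [0.7, 0.5, -2.6]
finger_gap: 0.0233
fair tri [0.4776 0.0571 0.063 ] mean@z [0.4801 0.0608 0.052 ] T [260.9552 248.9881] S [230.9317 231.0579]
hyb tri [ 0.6385 -0.1156  0.0429] mean@z [ 0.6389 -0.1156  0.042 ] T [320.0034 194.2864] S [333.7355 244.1806]
blade tri [ 0.4913 -0.1194  0.0231] mean@z [ 0.4917 -0.1193  0.022 ] T [321.42   244.8246] S [286.5969 287.1045]
t 26.05 tcp [481.7  64.2 249.7] zyaw -18.52 tilt 0.18 F [ 0.47  0.15 -2.3 ] gap 23.4 q [-0.04  0.51 -0.29  1.97  0.23  0.7   0.78]
tool shift mm [  19.4 -120.5  209.1]
rx needed -0.0
shift in goal frame mm [  18.7 -120.6  209.1] rotvec(tool) [-0.0004  0.0013  0.0028]
```

View pics/s33.png

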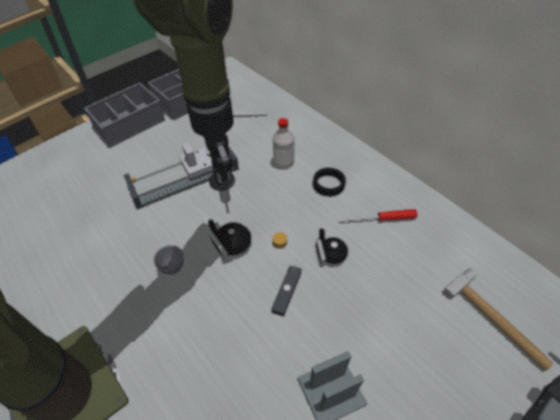

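```bash
python3 -m crank '[{"x":0,"y":-8,"z":14,"rx":0,"ry":0.001,"rz":0.003,"fingers":10},{"x":1,"y":-19,"z":34,"rx":0,"ry":0,"rz":0,"fingers":10},{"x":1,"y":-19,"z":34,"rx":0,"ry":0,"rz":0,"fingers":10},{"x":1,"y":-19,"z":34,"rx":0,"ry":0,"rz":0,"fingers":10},{"x":1,"y":-19,"z":34,"rx":0,"ry":0,"rz":0,"fingers":10},{"x":1,"y":-19,"z":34,"rx":0,"ry":0,"rz":0,"fingers":10},{"x":1,"y":-9,"z":15,"rx":0,"ry":0,"rz":0,"fingers":10},{"x":0,"y":0,"z":0,"rx":0,"ry":0,"rz":0,"fingers":10}]'
python3 -c "
from h import *
gt([.6389,-.1156,.042],.025)"
```

```text
clock: 26.85
eef_pos: [0.6369, -0.1098, 0.2347]
ee_rot: [0.247, 1.569, -0.251]
ft_force: [-1.6, 0.7, -1.5]
finger_gap: 0.0234
t 26.85 tcp [ 636.9 -109.8  234.7] zyaw -18.15 tilt 0.75 F [-1.57  0.67 -1.51] gap 23.4 q [ 0.26  0.74 -0.3   1.49  0.25  0.96  1.14]
tool shift mm [38.6 -4.8  7.2]
rx needed 0.006
shift in goal frame mm [38.7 -4.9  6.7] rotvec(tool) [ 0.0061 -0.0125  0.0041]
```

```bash
python3 -m crank '[{"x":6,"y":-3,"z":3,"rx":0.006,"ry":-0.011,"rz":0.004,"fingers":10},{"x":9,"y":-2,"z":3,"rx":0,"ry":0,"rz":0,"fingers":10},{"x":9,"y":0,"z":0,"rx":0,"ry":0,"rz":0,"fingers":10},{"x":6,"y":0,"z":0,"rx":0,"ry":0,"rz":0,"fingers":10},{"x":3,"y":0,"z":0,"rx":0,"ry":0,"rz":0,"fingers":10},{"x":0,"y":0,"z":0,"rx":0,"ry":0,"rz":0,"fingers":10},{"x":0,"y":0,"z":0,"rx":0,"ry":0,"rz":0,"fingers":10},{"x":0,"y":0,"z":0,"rx":0,"ry":0,"rz":0,"fingers":10}]'
python3 look.py .6389 -.1156 .042 40
```

```text
clock: 27.65
eef_pos: [0.6373, -0.1109, 0.1966]
ee_rot: [0.251, 1.565, -0.246]
ft_force: [0.8, -0.7, -1.7]
finger_gap: 0.0231
t 27.65 tcp [ 637.3 -110.9  196.6] zyaw -18.12 tilt 0.51 F [ 0.75 -0.71 -1.71] gap 23.1 q [ 0.26  0.79 -0.29  1.53  0.26  0.87  1.13]
tip est [ 633.4 -109.4   67.3] err to target mm [  5.5  -6.2 -25.3] in tool [25.2 -4.2  7.4]
side target px [334.00583619 244.29270712] tip px [331.31188401 237.56010702]
top target px [319.80011649 194.39483439] tip px [318.30002858 195.31729689]
```

View pics/s40.png

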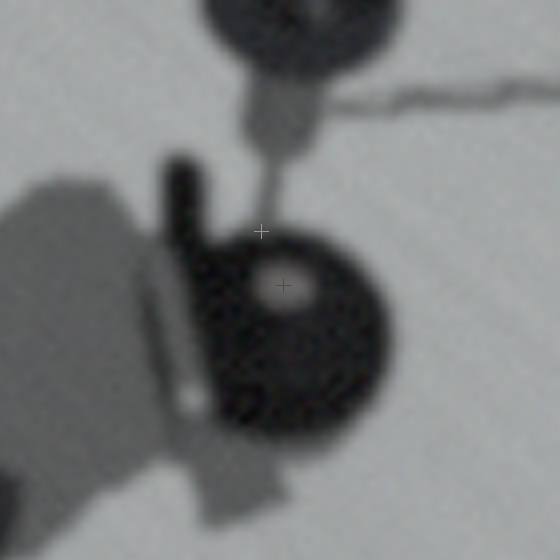

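View pics/t40.png

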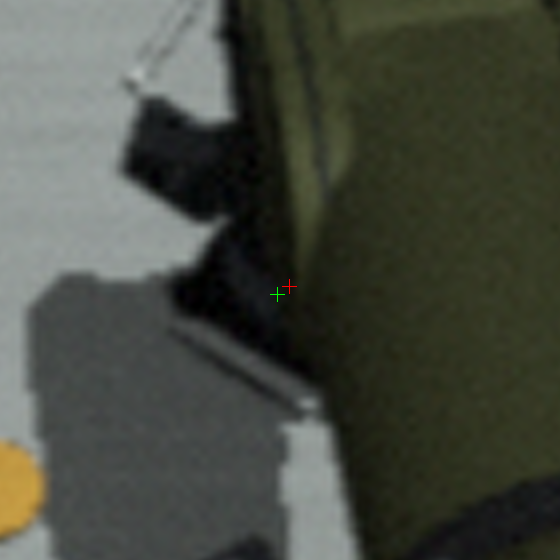

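```bash
python3 -c "
from h import *
gt([.6389,-.1156,.042],.01)"
```

```text
t 27.75 tcp [ 637.4 -111.   196.7] zyaw -18.13 tilt 0.5 F [ 0.97  0.44 -2.52] gap 23.1 q [ 0.26  0.79 -0.29  1.53  0.26  0.87  1.13]
tool shift mm [15.7 -4.   6. ]
rx needed 0.006
shift in goal frame mm [15.7 -3.9  5.9] rotvec(tool) [ 0.0065 -0.0085 -0.0014]
```

```bash
python3 -m crank '[{"x":3,"y":-2,"z":3,"rx":0.006,"ry":-0.009,"rz":-0.001,"fingers":10},{"x":4,"y":-1.5,"z":2.5,"rx":0,"ry":0,"rz":0,"fingers":10},{"x":4,"y":0,"z":0,"rx":0,"ry":0,"rz":0,"fingers":10},{"x":2,"y":0,"z":0,"rx":0,"ry":0,"rz":0,"fingers":10},{"x":0,"y":0,"z":0,"rx":0,"ry":0,"rz":0,"fingers":10},{"x":0,"y":0,"z":0,"rx":0,"ry":0,"rz":0,"fingers":10},{"x":0,"y":0,"z":0,"rx":0,"ry":0,"rz":0,"fingers":10},{"x":0,"y":0,"z":0,"rx":0,"ry":0,"rz":0,"fingers":10}]'
python3 look.py .6389 -.1156 .042 41
```

```text
clock: 28.55
eef_pos: [0.6421, -0.1169, 0.1829]
ee_rot: [0.254, 1.554, -0.254]
ft_force: [0.7, -0.9, -2.7]
finger_gap: 0.0234
t 28.55 tcp [ 642.1 -116.9  182.9] zyaw -18.55 tilt 0.12 F [ 0.66 -0.91 -2.72] gap 23.4 q [ 0.26  0.8  -0.28  1.53  0.27  0.84  1.12]
tip est [ 639.6 -116.    53.5] err to target mm [ -0.7   0.4 -11.5] in tool [11.5  0.2 -0.8]
side target px [334.00583619 244.29270712] tip px [334.78636054 241.39244263]
top target px [319.80011649 194.39483439] tip px [320.23392969 193.71791049]
```

View pics/s41.png

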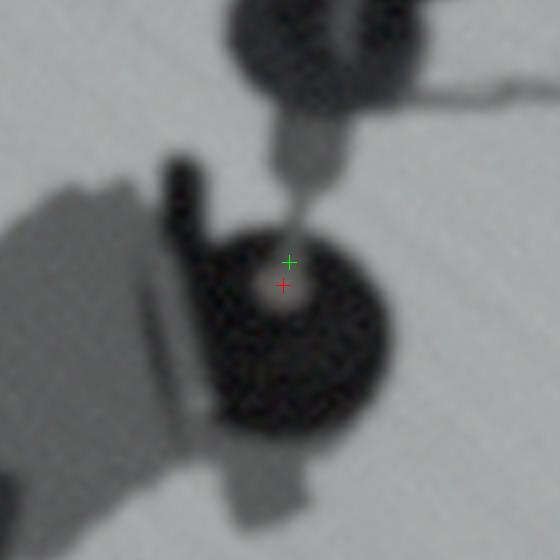

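```bash
python3 -m crank '[{"x":3,"y":0,"z":-1,"rx":0,"ry":0,"rz":-0.002,"fingers":10},{"x":4,"y":0,"z":0,"rx":0,"ry":0,"rz":0,"fingers":10},{"x":3,"y":0,"z":0,"rx":0,"ry":0,"rz":0,"fingers":10},{"x":2,"y":0,"z":0,"rx":0,"ry":0,"rz":0,"fingers":10},{"x":2,"y":0,"z":0,"rx":0,"ry":0,"rz":0,"fingers":10},{"x":1.5,"y":0,"z":0,"rx":0,"ry":0,"rz":0,"fingers":10},{"x":0,"y":0,"z":0,"rx":0,"ry":0,"rz":0,"fingers":10},{"x":0,"y":0,"z":0,"rx":0,"ry":0,"rz":0,"fingers":10}]'
python3 look.py .6389 -.1156 .042 42;python3 favg.py
```

```text
clock: 29.45
eef_pos: [0.6415, -0.1165, 0.1667]
ee_rot: [0.252, 1.553, -0.255]
ft_force: [-0.1, 0.4, 0.3]
finger_gap: 0.0234
t 29.45 tcp [ 641.5 -116.5  166.7] zyaw -18.53 tilt 0.2 F [-0.08  0.42  0.33] gap 23.4 q [ 0.25  0.82 -0.27  1.55  0.28  0.81  1.11]
tip est [ 639.  -115.9   37.3] err to target mm [-0.1  0.3  4.7] in tool [-4.7  0.2 -0.2]
side target px [334.00583619 244.29270712] tip px [333.9533268  245.51273147]
top target px [319.80011649 194.39483439] tip px [319.78650272 194.54022951]
Favg [ 0.12  0.09 -0.44]
```

View pics/s42.png

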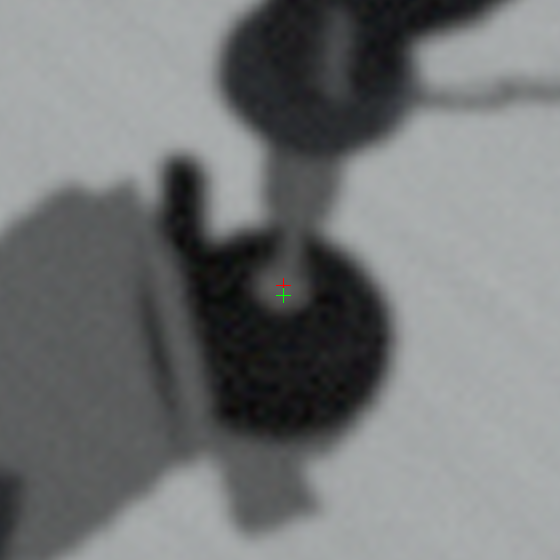

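```bash
python3 -m crank '[{"x":-4,"y":0,"z":0,"rx":0,"ry":0,"rz":0,"fingers":10},{"x":-8,"y":0,"z":0,"rx":0,"ry":0,"rz":0,"fingers":10},{"x":-15,"y":0,"z":0,"rx":0,"ry":0,"rz":0,"fingers":10},{"x":-20,"y":0,"z":0,"rx":0,"ry":0,"rz":0,"fingers":10},{"x":-15,"y":0,"z":0,"rx":0,"ry":0,"rz":0,"fingers":10},{"x":-8,"y":0,"z":0,"rx":0,"ry":0,"rz":0,"fingers":10},{"x":0,"y":0,"z":0,"rx":0,"ry":0,"rz":0,"fingers":10},{"x":0,"y":0,"z":0,"rx":0,"ry":0,"rz":0,"fingers":10}]'
python3 dots.py;python3 -c "
from h import *
save(cam('side'),'s43.png');save(cam('top'),'t43.png')
gt([.4917,-.1193,.022],.07)"
```

```text
clock: 30.6
eef_pos: [0.6409, -0.1163, 0.2403]
ee_rot: [0.252, 1.554, -0.255]
ft_force: [0.4, -0.3, -2.2]
finger_gap: 0.0234
fair tri [0.4794 0.0649 0.0532] mean@z [0.4798 0.0652 0.052 ] T [257.8935 249.27  ] S [230.9065 231.0046]
hyb tri [ 0.6382 -0.1171  0.0452] mean@z [ 0.6395 -0.1168  0.042 ] T [320.8136 194.    ] S [333.8566 244.0965]
blade tri [ 0.4915 -0.1205  0.0229] mean@z [ 0.492  -0.1205  0.022 ] T [321.8848 244.6088] S [286.8975 287.4219]
t 30.8 tcp [ 640.6 -116.3  239.7] zyaw -18.52 tilt 0.13 F [-0.53  1.13 -1.69] gap 23.5 q [ 0.26  0.74 -0.3   1.48  0.25  0.96  1.15]
tool shift mm [  18.7  -50.1 -137.3]
rx needed -0.0
shift in goal frame mm [  18.7  -50.1 -137.3] rotvec(tool) [-0.0003  0.0011  0.0019]
```

View pics/s43.png

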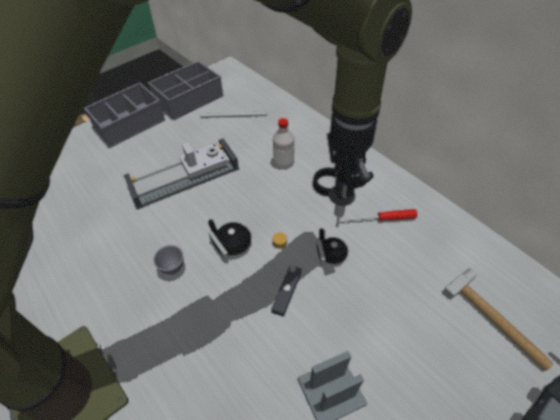

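```bash
python3 -m crank '[{"x":0,"y":-5,"z":-12,"rx":0,"ry":0.001,"rz":0.002,"fingers":10},{"x":1,"y":-10,"z":-28,"rx":0,"ry":0,"rz":0,"fingers":10},{"x":2,"y":-11,"z":-32,"rx":0,"ry":0,"rz":0,"fingers":10},{"x":2,"y":-11,"z":-32,"rx":0,"ry":0,"rz":0,"fingers":10},{"x":3,"y":-8,"z":-20,"rx":0,"ry":0,"rz":0,"fingers":10},{"x":3,"y":-3,"z":-8,"rx":0,"ry":0,"rz":0,"fingers":10},{"x":0,"y":0,"z":0,"rx":0,"ry":0,"rz":0,"fingers":10},{"x":0,"y":0,"z":0,"rx":0,"ry":0,"rz":0,"fingers":10}]'
python3 dots.py; python3 -c "
from h import *
gt([.4917,-.1193,.022],.04)"; python3 look.py .4917 -.1193 .022 50
```

```text
clock: 31.6
eef_pos: [0.4936, -0.1193, 0.2244]
ee_rot: [0.254, 1.561, -0.253]
ft_force: [0.7, -0.1, -2.9]
finger_gap: 0.0232
fair tri [0.4794 0.0649 0.0533] mean@z [0.4797 0.0653 0.052 ] T [257.8859 249.2856] S [230.8952 230.9987]
hyb tri [ 0.6385 -0.1156  0.0429] mean@z [ 0.6389 -0.1156  0.042 ] T [320.0085 194.2921] S [333.737  244.1827]
blade tri [ 0.4886 -0.1248  0.0333] mean@z [ 0.4905 -0.1229  0.022 ] T [323.2499 246.1978] S [287.7106 287.2095]
t 31.7 tcp [ 494.  -119.2  224.4] zyaw -18.49 tilt 0.29 F [-1.06  0.33 -2.07] gap 23.2 q [ 0.34  0.58 -0.3   1.93  0.26  0.68  1.12]
tool shift mm [33.4 -0.9  1. ]
rx needed 0.0
shift in goal frame mm [33.4 -0.8  0.8] rotvec(tool) [ 0.0001 -0.0051 -0.0005]
t 31.7 tcp [ 494.  -119.2  224.4] zyaw -18.49 tilt 0.29 F [-1.06  0.33 -2.07] gap 23.2 q [ 0.34  0.58 -0.3   1.93  0.26  0.68  1.12]
tip est [ 490.6 -118.    95. ] err to target mm [  1.1  -1.3 -73. ] in tool [73.  -0.9  1.9]
side target px [287.04624094 287.17779128] tip px [286.03745039 269.90118745]
top target px [321.12392952 245.04120445] tip px [322.63654481 245.23545589]
```

View pics/s50.png

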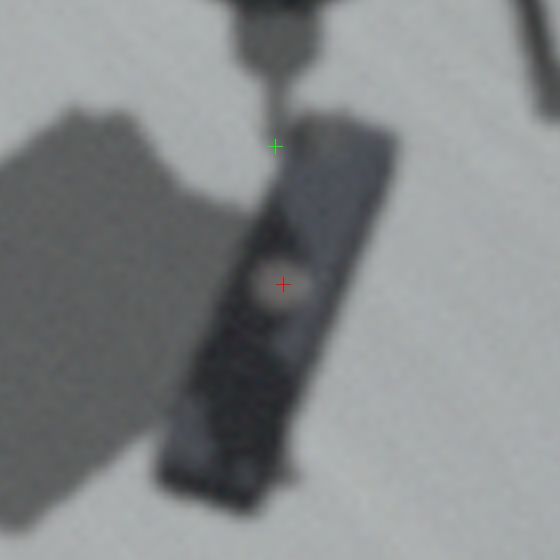

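View pics/t50.png

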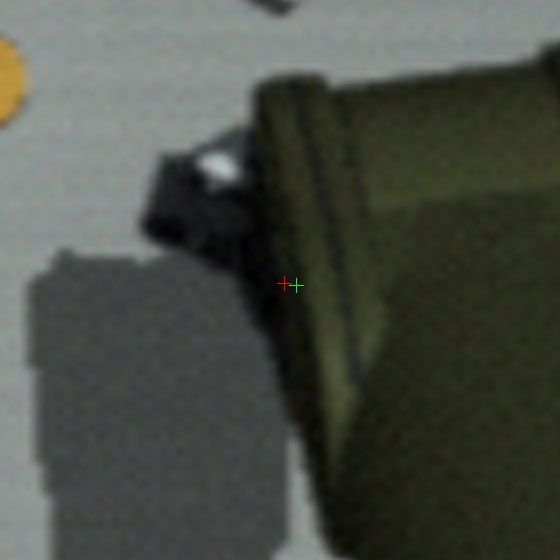

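```bash
python3 -m crank '[{"x":6,"y":-1,"z":1,"rx":0,"ry":-0.005,"rz":0,"fingers":10},{"x":12,"y":0,"z":0,"rx":0,"ry":0,"rz":0,"fingers":10},{"x":14,"y":0,"z":0,"rx":0,"ry":0,"rz":0,"fingers":10},{"x":12,"y":0,"z":0,"rx":0,"ry":0,"rz":0,"fingers":10},{"x":6,"y":0,"z":0,"rx":0,"ry":0,"rz":0,"fingers":10},{"x":2,"y":0,"z":0,"rx":0,"ry":0,"rz":0,"fingers":10},{"x":0,"y":0,"z":0,"rx":0,"ry":0,"rz":0,"fingers":10},{"x":0,"y":0,"z":0,"rx":0,"ry":0,"rz":0,"fingers":10}]'
python3 -c "
from h import *
gt([.4917,-.1193,.022],.005)"; python3 look.py .4917 -.1193 .022 51
```

```text
clock: 32.6
eef_pos: [0.499, -0.1202, 0.1696]
ee_rot: [0.253, 1.55, -0.251]
ft_force: [0.3, 0.3, -1.9]
finger_gap: 0.0233
t 32.6 tcp [ 499.  -120.2  169.6] zyaw -18.43 tilt 0.37 F [ 0.26  0.32 -1.86] gap 23.3 q [ 0.31  0.67 -0.26  1.98  0.32  0.53  1.08]
tool shift mm [13.5 -1.5 -4.3]
rx needed 0.001
shift in goal frame mm [13.6 -1.5 -4.2] rotvec(tool) [ 0.0012  0.006  -0.0025]
t 32.6 tcp [ 499.  -120.2  169.6] zyaw -18.43 tilt 0.37 F [ 0.26  0.32 -1.86] gap 23.3 q [ 0.31  0.67 -0.26  1.98  0.32  0.53  1.08]
tip est [ 497.  -119.2   40.2] err to target mm [ -5.3  -0.1 -18.2] in tool [18.1 -1.9 -5.1]
side target px [287.04624094 287.17779128] tip px [288.82215034 281.64785625]
top target px [321.12392952 245.04120445] tip px [321.52972813 243.14265666]
```

View pics/s51.png

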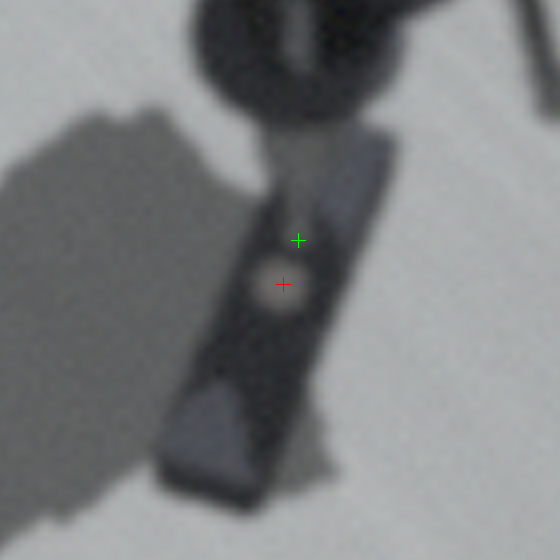

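```bash
python3 -m crank '[{"x":2,"y":-1,"z":-2,"rx":0.001,"ry":0.006,"rz":-0.002,"fingers":10},{"x":3,"y":-0.5,"z":-2,"rx":0,"ry":0,"rz":0,"fingers":10},{"x":2,"y":0,"z":0,"rx":0,"ry":0,"rz":0,"fingers":10},{"x":1,"y":0,"z":0,"rx":0,"ry":0,"rz":0,"fingers":10},{"x":0,"y":0,"z":0,"rx":0,"ry":0,"rz":0,"fingers":10},{"x":0,"y":0,"z":0,"rx":0,"ry":0,"rz":0,"fingers":10},{"x":0,"y":0,"z":0,"rx":0,"ry":0,"rz":0,"fingers":10},{"x":0,"y":0,"z":0,"rx":0,"ry":0,"rz":0,"fingers":10}]'
python3 look.py .4917 -.1193 .022 52
```

```text
clock: 33.5
eef_pos: [0.495, -0.1206, 0.162]
ee_rot: [0.254, 1.554, -0.253]
ft_force: [-0.4, 0.7, -2.3]
finger_gap: 0.0236
t 33.5 tcp [ 495.  -120.6  162. ] zyaw -18.51 tilt 0.11 F [-0.44  0.65 -2.27] gap 23.6 q [ 0.3   0.68 -0.25  1.99  0.32  0.51  1.07]
tip est [ 492.4 -119.6   32.6] err to target mm [ -0.7   0.3 -10.6] in tool [10.6  0.1 -0.8]
side target px [287.04624094 287.17779128] tip px [287.37501151 284.74474629]
top target px [321.12392952 245.04120445] tip px [321.51036938 244.76227594]
```

View pics/s52.png

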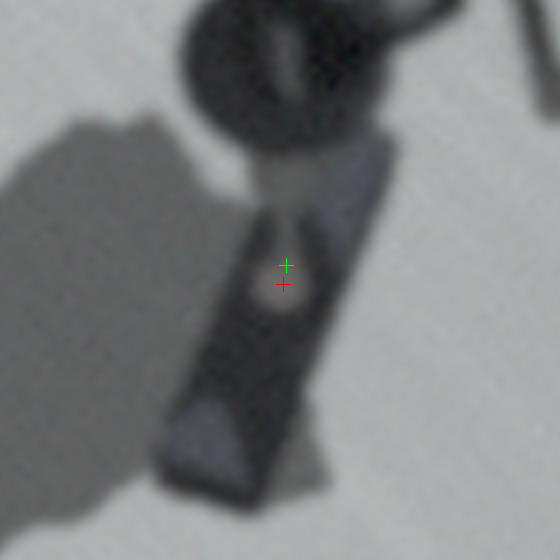

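Aligned. Press 15 mm.

```bash
python3 -m crank '[{"x":3,"y":0,"z":-0.8,"rx":0,"ry":0,"rz":-0.001,"fingers":10},{"x":3,"y":0,"z":0,"rx":0,"ry":0,"rz":0,"fingers":10},{"x":3,"y":0,"z":0,"rx":0,"ry":0,"rz":0,"fingers":10},{"x":2,"y":0,"z":0,"rx":0,"ry":0,"rz":0,"fingers":10},{"x":2,"y":0,"z":0,"rx":0,"ry":0,"rz":0,"fingers":10},{"x":1.5,"y":0,"z":0,"rx":0,"ry":0,"rz":0,"fingers":10},{"x":0,"y":0,"z":0,"rx":0,"ry":0,"rz":0,"fingers":10},{"x":0,"y":0,"z":0,"rx":0,"ry":0,"rz":0,"fingers":10}]'
python3 look.py .4917 -.1193 .022 53;python3 favg.py
```

```text
clock: 34.4
eef_pos: [0.4945, -0.1203, 0.1464]
ee_rot: [0.253, 1.554, -0.254]
ft_force: [-0.3, 0.4, -0.0]
finger_gap: 0.0231
t 34.4 tcp [ 494.5 -120.3  146.4] zyaw -18.51 tilt 0.13 F [-0.28  0.39 -0.04] gap 23.1 q [ 0.29  0.7  -0.23  2.    0.34  0.47  1.06]
tip est [ 491.9 -119.5   17. ] err to target mm [-0.2  0.2  5. ] in tool [-5.   0.2 -0.3]
side target px [287.04624094 287.17779128] tip px [287.19633889 288.296233  ]
top target px [321.12392952 245.04120445] tip px [321.07410219 244.98639376]
Favg [-0.33  0.19 -0.16]
```

View pics/s53.png

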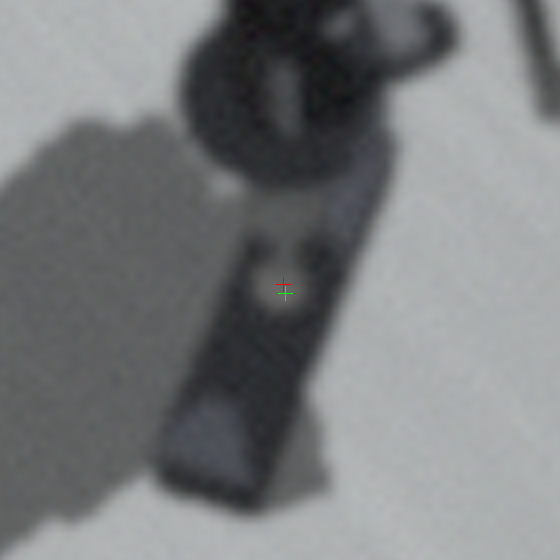

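```bash
python3 -m crank '[{"x":-4,"y":0,"z":0,"rx":0,"ry":0,"rz":0,"fingers":10},{"x":-12,"y":0,"z":0,"rx":0,"ry":0,"rz":0,"fingers":10},{"x":-22,"y":0,"z":0,"rx":0,"ry":0,"rz":0,"fingers":10},{"x":-28,"y":0,"z":0,"rx":0,"ry":0,"rz":0,"fingers":10},{"x":-25,"y":0,"z":0,"rx":0,"ry":0,"rz":0,"fingers":10},{"x":-15,"y":0,"z":0,"rx":0,"ry":0,"rz":0,"fingers":10},{"x":-5,"y":0,"z":0,"rx":0,"ry":0,"rz":0,"fingers":10},{"x":0,"y":0,"z":0,"rx":0,"ry":0,"rz":0,"fingers":10}]'
python3 dots.py;python3 -c "
from h import *
T=cam('top');S=cam('side');save(S,'s54.png');save(T,'t54.png')
save(T,'t55.png',(140,170,80,80),7); save(S,'s55.png',(140,110,110,90),7)
gt([.6014,.3224,.059],.08)"
```

```text
clock: 35.55
eef_pos: [0.4931, -0.12, 0.2614]
ee_rot: [0.253, 1.557, -0.254]
ft_force: [-0.5, -0.1, -1.6]
finger_gap: 0.0232
fair tri [0.4794 0.0648 0.0533] mean@z [0.4798 0.0652 0.052 ] T [257.8979 249.2759] S [230.9159 230.9901]
hyb tri [ 0.6385 -0.1156  0.0429] mean@z [ 0.6389 -0.1156  0.042 ] T [319.9943 194.2942] S [333.7435 244.1839]
blade tri [ 0.4905 -0.1186  0.0234] mean@z [ 0.4896 -0.1174  0.022 ] T [319.5564 247.4048] S [288.2112 286.7682]
t 35.75 tcp [ 492.2 -119.8  259.9] zyaw -18.47 tilt 0.24 F [-0.09 -0.28 -2.09] gap 23.5 q [ 0.36  0.53 -0.33  1.89  0.24  0.76  1.15]
tool shift mm [ -8.4 454.  -33.5]
rx needed 0.001
shift in goal frame mm [ -8.1 454.  -33.8] rotvec(tool) [ 0.0005 -0.004   0.0011]
```

View pics/t55.png

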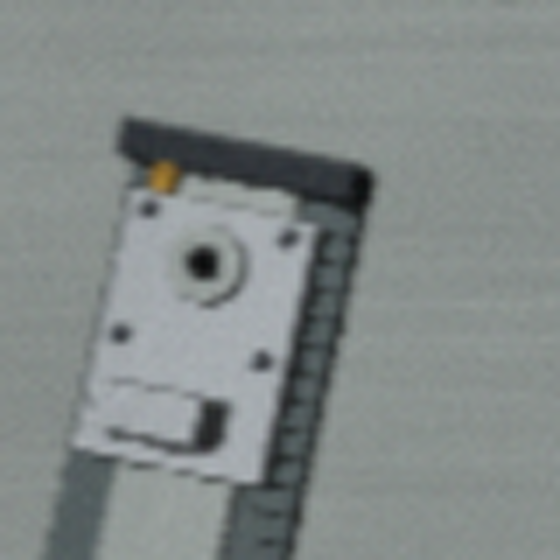

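View pics/s54.png

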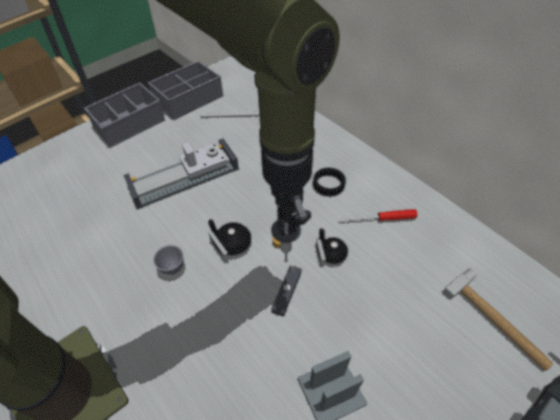

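```bash
python3 -m crank '[{"x":0,"y":20,"z":-1,"rx":0,"ry":-0.004,"rz":0.001,"fingers":10},{"x":-1,"y":40,"z":-3,"rx":0,"ry":0,"rz":0,"fingers":10},{"x":-1,"y":45,"z":-3,"rx":0,"ry":0,"rz":0,"fingers":10},{"x":-1,"y":45,"z":-3,"rx":0,"ry":0,"rz":0,"fingers":10},{"x":-1,"y":45,"z":-3,"rx":0,"ry":0,"rz":0,"fingers":10},{"x":-1,"y":45,"z":-3,"rx":0,"ry":0,"rz":0,"fingers":10},{"x":-1,"y":45,"z":-3,"rx":0,"ry":0,"rz":0,"fingers":10},{"x":0,"y":45,"z":-3,"rx":0,"ry":0,"rz":0,"fingers":10}]'
python3 -c "
from h import *
gt([.6014,.3224,.059],.08)"
```

```text
clock: 36.55
eef_pos: [0.5765, 0.1989, 0.2545]
ee_rot: [0.258, 1.57, -0.278]
ft_force: [1.0, 0.5, -1.7]
finger_gap: 0.0236
t 36.55 tcp [576.5 198.9 254.5] zyaw -19.53 tilt 1.17 F [ 0.98  0.46 -1.74] gap 23.6 q [-0.25  0.67 -0.28  1.58  0.22  0.94  0.62]
tool shift mm [-15.3 124.5 -15. ]
rx needed -0.018
shift in goal frame mm [-13.5 125.  -12.6] rotvec(tool) [-0.0178 -0.0134  0.0155]
```

```bash
python3 -m crank '[{"x":-6,"y":40,"z":-4,"rx":-0.018,"ry":-0.013,"rz":0.015,"fingers":10},{"x":-6,"y":35,"z":-4,"rx":0,"ry":0,"rz":0,"fingers":10},{"x":-2,"y":20,"z":-3,"rx":0,"ry":0,"rz":0,"fingers":10},{"x":0,"y":10,"z":-1,"rx":0,"ry":0,"rz":0,"fingers":10},{"x":0,"y":0,"z":0,"rx":0,"ry":0,"rz":0,"fingers":10},{"x":0,"y":0,"z":0,"rx":0,"ry":0,"rz":0,"fingers":10},{"x":0,"y":0,"z":0,"rx":0,"ry":0,"rz":0,"fingers":10},{"x":0,"y":0,"z":0,"rx":0,"ry":0,"rz":0,"fingers":10}]'
python3 -c "
from h import *
gt([.6014,.3224,.059],.025)"
```

```text
clock: 37.35
eef_pos: [0.5952, 0.3105, 0.2586]
ee_rot: [0.241, 1.569, -0.252]
ft_force: [-0.0, 0.1, -2.6]
finger_gap: 0.0232
t 37.35 tcp [595.2 310.5 258.6] zyaw -17.98 tilt 0.82 F [-0.03  0.1  -2.62] gap 23.2 q [-0.41  0.75 -0.28  1.38  0.21  1.05  0.53]
tool shift mm [45.4 13.6  5.7]
rx needed 0.009
shift in goal frame mm [45.6 13.2  5.1] rotvec(tool) [ 0.0091 -0.0113  0.0088]
```

```bash
python3 -m crank '[{"x":6,"y":7,"z":3,"rx":0.009,"ry":-0.011,"rz":0.009,"fingers":10},{"x":10,"y":5,"z":2,"rx":0,"ry":0,"rz":0,"fingers":10},{"x":12,"y":1,"z":0,"rx":0,"ry":0,"rz":0,"fingers":10},{"x":9,"y":0,"z":0,"rx":0,"ry":0,"rz":0,"fingers":10},{"x":4,"y":0,"z":0,"rx":0,"ry":0,"rz":0,"fingers":10},{"x":0,"y":0,"z":0,"rx":0,"ry":0,"rz":0,"fingers":10},{"x":0,"y":0,"z":0,"rx":0,"ry":0,"rz":0,"fingers":10},{"x":0,"y":0,"z":0,"rx":0,"ry":0,"rz":0,"fingers":10}]'
python3 -c "
from h import *
gt([.6014,.3224,.059],.008)"
```

```text
clock: 38.15
eef_pos: [0.6051, 0.3186, 0.2127]
ee_rot: [0.255, 1.556, -0.259]
ft_force: [0.6, 0.3, -1.5]
finger_gap: 0.0234
t 38.15 tcp [605.1 318.6 212.7] zyaw -18.76 tilt 0.13 F [ 0.61  0.34 -1.52] gap 23.4 q [-0.42  0.81 -0.26  1.4   0.23  0.96  0.5 ]
tool shift mm [16.7  2.5 -1.8]
rx needed -0.005
shift in goal frame mm [16.7  2.4 -1.8] rotvec(tool) [-0.0045  0.0002  0.0022]
```

```bash
python3 -m crank '[{"x":4,"y":1.5,"z":-1,"rx":-0.004,"ry":0,"rz":0.002,"fingers":10},{"x":4,"y":1,"z":-0.5,"rx":0,"ry":0,"rz":0,"fingers":10},{"x":4,"y":0,"z":0,"rx":0,"ry":0,"rz":0,"fingers":10},{"x":2,"y":0,"z":0,"rx":0,"ry":0,"rz":0,"fingers":10},{"x":0,"y":0,"z":0,"rx":0,"ry":0,"rz":0,"fingers":10},{"x":0,"y":0,"z":0,"rx":0,"ry":0,"rz":0,"fingers":10},{"x":0,"y":0,"z":0,"rx":0,"ry":0,"rz":0,"fingers":10},{"x":0,"y":0,"z":0,"rx":0,"ry":0,"rz":0,"fingers":10}]'
python3 look.py .6014 .3224 .059 60
```

```text
clock: 38.95
eef_pos: [0.605, 0.3221, 0.1987]
ee_rot: [0.255, 1.554, -0.252]
ft_force: [-0.4, -1.1, -1.7]
finger_gap: 0.0235
t 38.95 tcp [605.  322.1 198.7] zyaw -18.51 tilt 0.14 F [-0.43 -1.07 -1.68] gap 23.5 q [-0.43  0.83 -0.26  1.41  0.24  0.93  0.5 ]
tip est [602.5 323.2  69.3] err to target mm [ -1.1  -0.8 -10.3] in tool [10.3 -1.1 -0.8]
side target px [211.8458098  150.30274656] tip px [211.44264759 147.18179238]
top target px [168.35029893 207.36228545] tip px [167.20031553 206.68685104]
```

View pics/s60.png

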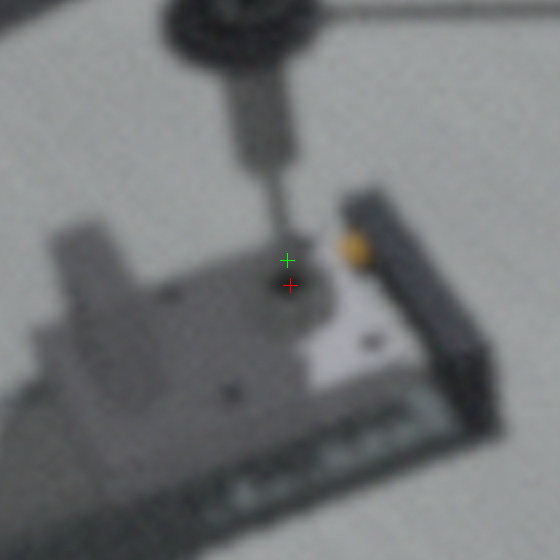

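```bash
python3 -m crank '[{"x":3,"y":-1,"z":-0.8,"rx":0,"ry":0,"rz":-0.002,"fingers":10},{"x":3,"y":0,"z":0,"rx":0,"ry":0,"rz":0,"fingers":10},{"x":3,"y":0,"z":0,"rx":0,"ry":0,"rz":0,"fingers":10},{"x":2,"y":0,"z":0,"rx":0,"ry":0,"rz":0,"fingers":10},{"x":2,"y":0,"z":0,"rx":0,"ry":0,"rz":0,"fingers":10},{"x":2,"y":0,"z":0,"rx":0,"ry":0,"rz":0,"fingers":10},{"x":0,"y":0,"z":0,"rx":0,"ry":0,"rz":0,"fingers":10},{"x":0,"y":0,"z":0,"rx":0,"ry":0,"rz":0,"fingers":10}]'
python3 look.py .6014 .3224 .059 61; python3 favg.py
```

```text
clock: 39.85
eef_pos: [0.6041, 0.3215, 0.1832]
ee_rot: [0.253, 1.554, -0.254]
ft_force: [-1.0, 0.1, 0.6]
finger_gap: 0.0236
t 39.85 tcp [604.1 321.5 183.2] zyaw -18.51 tilt 0.13 F [-0.98  0.06  0.6 ] gap 23.6 q [-0.43  0.84 -0.26  1.42  0.25  0.9   0.49]
tip est [601.6 322.4  53.8] err to target mm [-0.2 -0.   5.2] in tool [-5.2 -0.1 -0.1]
side target px [211.8458098  150.30274656] tip px [212.16969783 151.68337551]
top target px [168.35029893 207.36228545] tip px [168.78663131 207.46291901]
Favg [-0.84 -0.36  0.14]
```

View pics/s61.png

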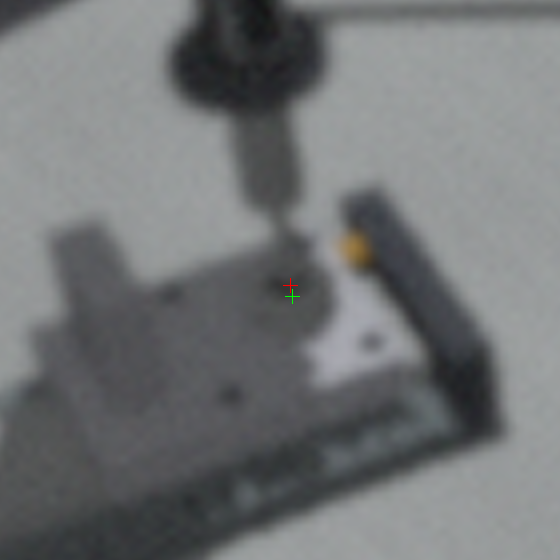

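```bash
python3 - <<'E'
from h import *
o=[cam("side")["pixels"].astype(np.float32) for _ in range(6)]
p=np.mean(o,0)[120:170,185:240,::-1]
p=cv2.resize(p,None,fx=12,fy=12,interpolation=cv2.INTER_CUBIC)
cv2.imwrite("pics/s62.png",np.clip((p-20)*1.8,0,255).astype(np.uint8))
E
```

```text
(no output)
```

View pics/s62.png

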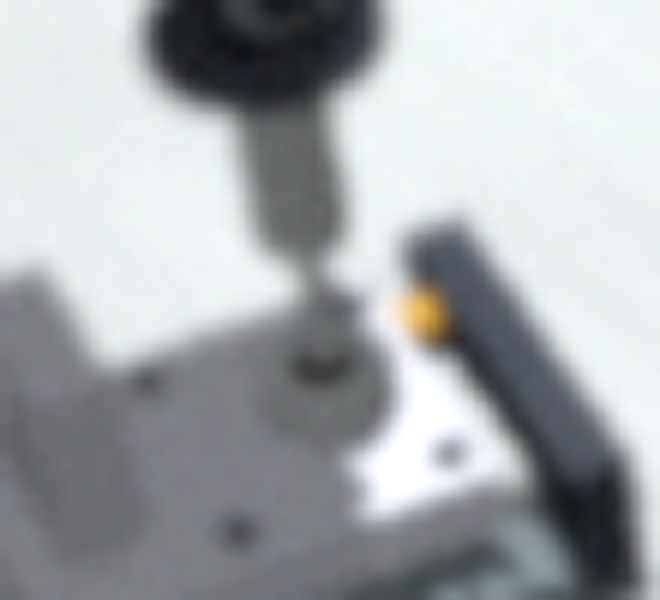

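```bash
python3 -m crank '[{"x":-4,"y":0,"z":0,"rx":0,"ry":0,"rz":0,"fingers":10},{"x":-12,"y":0,"z":0,"rx":0,"ry":0,"rz":0,"fingers":10},{"x":-22,"y":0,"z":0,"rx":0,"ry":0,"rz":0,"fingers":10},{"x":-28,"y":0,"z":0,"rx":0,"ry":0,"rz":0,"fingers":10},{"x":-20,"y":-5,"z":0,"rx":0,"ry":0,"rz":0,"fingers":10},{"x":-10,"y":-20,"z":0,"rx":0,"ry":0,"rz":0,"fingers":10},{"x":-5,"y":-40,"z":0,"rx":0,"ry":0,"rz":0,"fingers":10},{"x":0,"y":-45,"z":0,"rx":0,"ry":0,"rz":0,"fingers":10}]'
python3 -c "
from h import *
go([.4144,-.3396,.295],-18)"
```

```text
clock: 41.3
eef_pos: [0.5685, 0.2243, 0.2914]
ee_rot: [0.253, 1.552, -0.237]
ft_force: [0.9, -1.6, -2.0]
finger_gap: 0.0236
t 41.3 tcp [568.5 224.3 291.4] zyaw -17.87 tilt 0.63 F [ 0.86 -1.61 -1.97] gap 23.6 q [-0.28  0.62 -0.3   1.56  0.2   0.98  0.62]
tool shift mm [  -9.7 -583.9   26.4]
rx needed 0.002
shift in goal frame mm [  -3.6 -583.9   27.7] rotvec(tool) [ 0.0022  0.0028 -0.0106]
```

```bash
python3 -m crank '[{"x":-2,"y":-48,"z":1,"rx":0,"ry":0.002,"rz":-0.01,"fingers":10},{"x":-1,"y":-48,"z":1,"rx":0,"ry":0,"rz":0,"fingers":10},{"x":0,"y":-48,"z":1,"rx":0,"ry":0,"rz":0,"fingers":10},{"x":0,"y":-48,"z":2,"rx":0,"ry":0,"rz":0,"fingers":10},{"x":0,"y":-48,"z":2,"rx":0,"ry":0,"rz":0,"fingers":10},{"x":0,"y":-48,"z":2,"rx":0,"ry":0,"rz":0,"fingers":10},{"x":0,"y":-48,"z":2,"rx":0,"ry":0,"rz":0,"fingers":10},{"x":0,"y":-48,"z":2,"rx":0,"ry":0,"rz":0,"fingers":10}]'
python3 -c "
from h import *
go([.4144,-.3396,.295],-18)"
```

```text
clock: 42.1
eef_pos: [0.4601, -0.1571, 0.3014]
ee_rot: [0.242, 1.543, -0.238]
ft_force: [-0.1, 0.2, -2.1]
finger_gap: 0.0235
t 42.1 tcp [ 460.1 -157.1  301.4] zyaw -17.55 tilt 0.82 F [-0.07  0.2  -2.08] gap 23.5 q [ 0.46  0.44 -0.33  1.9   0.19  0.82  1.3 ]
tool shift mm [   5.8 -187.8   11.4]
rx needed 0.008
shift in goal frame mm [   6.4 -187.7   12.9] rotvec(tool) [ 0.0078  0.0137 -0.0042]
```

```bash
python3 -m crank '[{"x":0,"y":-45,"z":2,"rx":0.007,"ry":0.012,"rz":-0.004,"fingers":10},{"x":0,"y":-45,"z":2,"rx":0,"ry":0,"rz":0,"fingers":10},{"x":0,"y":-40,"z":2,"rx":0,"ry":0,"rz":0,"fingers":10},{"x":0,"y":-25,"z":2,"rx":0,"ry":0,"rz":0,"fingers":10},{"x":0,"y":-12,"z":1,"rx":0,"ry":0,"rz":0,"fingers":10},{"x":0,"y":0,"z":0,"rx":0,"ry":0,"rz":0,"fingers":10},{"x":0,"y":0,"z":0,"rx":0,"ry":0,"rz":0,"fingers":10},{"x":0,"y":0,"z":0,"rx":0,"ry":0,"rz":0,"fingers":10}]'
python3 -c "
from h import *
go([.4144,-.3396,.28],-18)
save(cam('side'),'s70.png',(250,250,160,150),4)"
```

```text
clock: 42.9
eef_pos: [0.4129, -0.3311, 0.3071]
ee_rot: [0.25, 1.548, -0.259]
ft_force: [0.1, 0.3, -2.2]
finger_gap: 0.0233
t 42.9 tcp [ 412.9 -331.1  307.1] zyaw -18.58 tilt 0.57 F [ 0.13  0.29 -2.24] gap 23.3 q [ 0.79  0.49 -0.31  1.78  0.19  0.89  1.64]
tool shift mm [27.2 -7.5  3.9]
rx needed -0.01
shift in goal frame mm [27.1 -7.6  4.1] rotvec(tool) [-0.0101  0.009   0.0045]
```

View pics/s70.png

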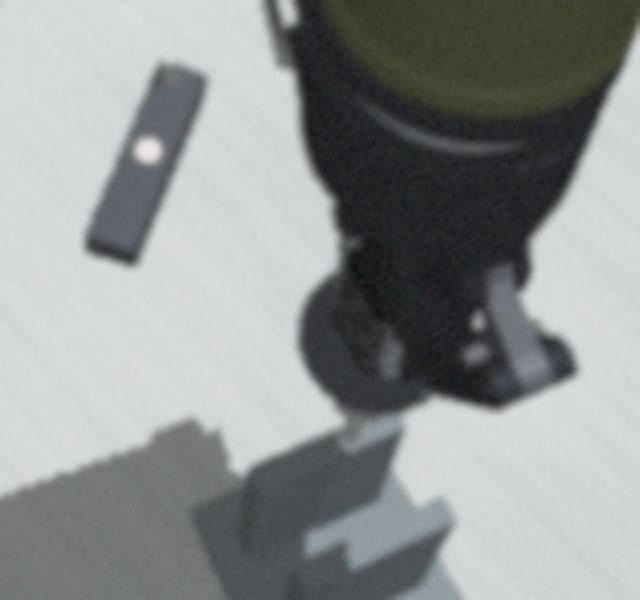

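Correct the lateral error first, lowering to z ≈ 0.28 with the tip at 0.151, still above the walls.

```bash
python3 -m crank '[{"x":5,"y":-4,"z":2,"rx":-0.009,"ry":0.009,"rz":0.004,"fingers":10},{"x":8,"y":-3,"z":2,"rx":0,"ry":0,"rz":0,"fingers":10},{"x":7,"y":0,"z":0,"rx":0,"ry":0,"rz":0,"fingers":10},{"x":3,"y":0,"z":0,"rx":0,"ry":0,"rz":0,"fingers":10},{"x":0,"y":0,"z":0,"rx":0,"ry":0,"rz":0,"fingers":10},{"x":0,"y":0,"z":0,"rx":0,"ry":0,"rz":0,"fingers":10},{"x":0,"y":0,"z":0,"rx":0,"ry":0,"rz":0,"fingers":10},{"x":0,"y":0,"z":0,"rx":0,"ry":0,"rz":0,"fingers":10}]'
python3 -c "
from h import *
go([.4144,-.3396,.20],-18)"; python3 look.py .4136 -.3391 .12 71
```

```text
clock: 43.75
eef_pos: [0.4166, -0.3354, 0.2816]
ee_rot: [0.243, 1.559, -0.239]
ft_force: [0.2, 0.2, -1.6]
finger_gap: 0.0235
t 43.75 tcp [ 416.6 -335.4  281.6] zyaw -17.59 tilt 0.18 F [ 0.18  0.18 -1.6 ] gap 23.5 q [ 0.79  0.53 -0.31  1.79  0.2   0.86  1.65]
tool shift mm [81.6 -4.9 -0.6]
rx needed 0.007
shift in goal frame mm [81.6 -4.7 -0.8] rotvec(tool) [ 0.0072 -0.0021 -0.0023]
t 43.75 tcp [ 416.6 -335.4  281.6] zyaw -17.59 tilt 0.18 F [ 0.18  0.18 -1.6 ] gap 23.5 q [ 0.79  0.53 -0.31  1.79  0.2   0.86  1.65]
tip est [ 413.6 -334.1  152.2] err to target mm [  0.   -5.  -32.2] in tool [32.2 -4.8  1.6]
side target px [337.97954104 373.11619698] tip px [337.77448139 364.87537235]
top target px [405.03976499 273.19607947] tip px [406.18977502 273.83047375]
```

View pics/s71.png

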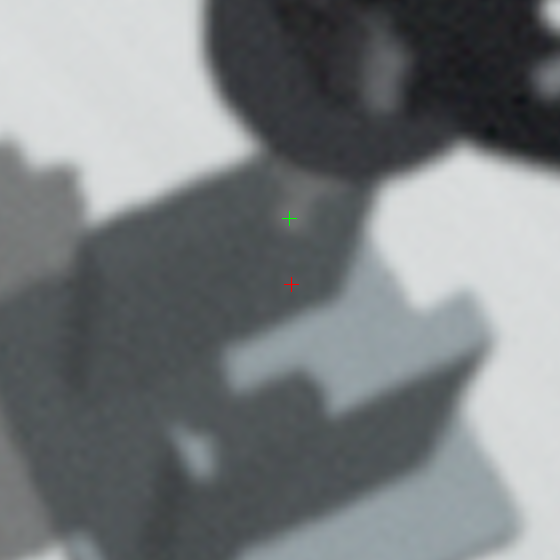

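```bash
python3 -m crank '[{"x":0,"y":-3,"z":0,"rx":0.004,"ry":-0.002,"rz":-0.002,"fingers":10},{"x":0,"y":-2,"z":0,"rx":0,"ry":0,"rz":0,"fingers":10},{"x":4,"y":0,"z":0,"rx":0,"ry":0,"rz":0,"fingers":10},{"x":4,"y":0,"z":0,"rx":0,"ry":0,"rz":0,"fingers":10},{"x":0,"y":0,"z":0,"rx":0,"ry":0,"rz":0,"fingers":10},{"x":0,"y":0,"z":0,"rx":0,"ry":0,"rz":0,"fingers":10},{"x":0,"y":0,"z":0,"rx":0,"ry":0,"rz":0,"fingers":10},{"x":0,"y":0,"z":0,"rx":0,"ry":0,"rz":0,"fingers":10}]'
python3 look.py .4136 -.3391 .12 72
```

```text
clock: 44.65
eef_pos: [0.4149, -0.3408, 0.273]
ee_rot: [0.244, 1.556, -0.245]
ft_force: [0.6, 0.3, -2.0]
finger_gap: 0.0237
t 44.65 tcp [ 414.9 -340.8  273. ] zyaw -17.86 tilt 0.03 F [ 0.63  0.35 -1.96] gap 23.7 q [ 0.79  0.55 -0.3   1.79  0.21  0.83  1.65]
tip est [ 412.1 -339.9  143.6] err to target mm [  1.5   0.8 -23.6] in tool [23.6  1.3  1.2]
side target px [337.97954104 373.11619698] tip px [339.12781792 369.76837459]
top target px [405.03976499 273.19607947] tip px [407.56715406 274.2187189 ]
```

View pics/s72.png

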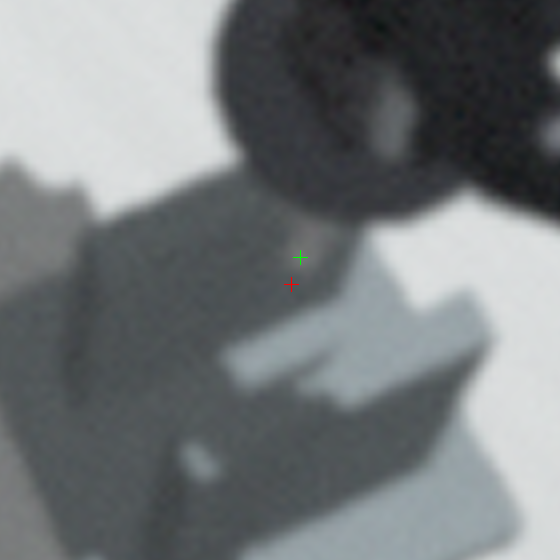

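```bash
python3 -m crank '[{"x":5,"y":1,"z":1,"rx":0,"ry":0,"rz":0,"fingers":10},{"x":10,"y":0,"z":0,"rx":0,"ry":0,"rz":0,"fingers":10},{"x":12,"y":0,"z":-0.5,"rx":0,"ry":0,"rz":0,"fingers":10},{"x":12,"y":0,"z":-0.5,"rx":0,"ry":0,"rz":0,"fingers":10},{"x":8,"y":0,"z":0,"rx":0,"ry":0,"rz":0,"fingers":10},{"x":4,"y":0,"z":0,"rx":0,"ry":0,"rz":0,"fingers":10},{"x":0,"y":0,"z":0,"rx":0,"ry":0,"rz":0,"fingers":10},{"x":0,"y":0,"z":0,"rx":0,"ry":0,"rz":0,"fingers":10}]'
python3 -c "
from h import *
go([.4144,-.3396,.16],-18)
save(cam('side'),'s73.png',(285,320,95,95),7)"
```

```text
clock: 45.55
eef_pos: [0.4155, -0.3395, 0.2174]
ee_rot: [0.244, 1.557, -0.244]
ft_force: [-0.1, -0.3, -2.1]
finger_gap: 0.0238
t 45.55 tcp [ 415.5 -339.5  217.4] zyaw -17.83 tilt 0.02 F [-0.13 -0.34 -2.07] gap 23.8 q [ 0.77  0.62 -0.28  1.86  0.25  0.7   1.61]
tool shift mm [57.4 -0.5 -1. ]
rx needed 0.003
shift in goal frame mm [57.4 -0.5 -1. ] rotvec(tool) [ 0.003  -0.     -0.0004]
```

View pics/s73.png

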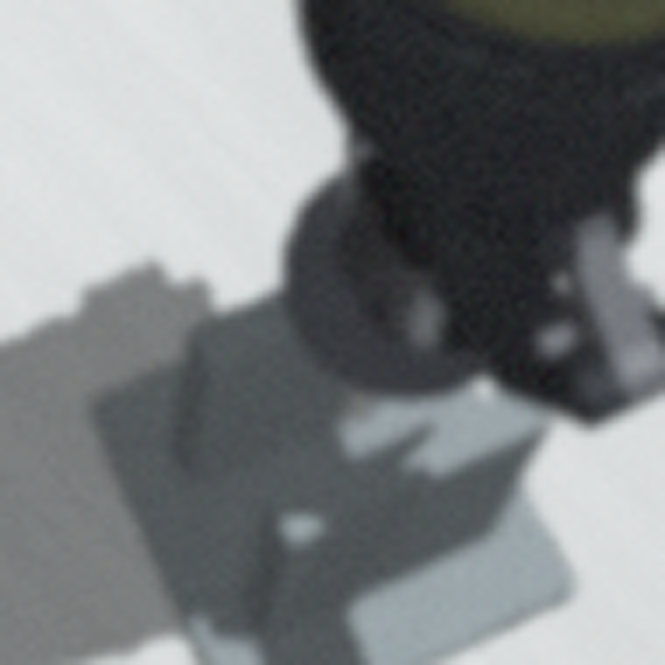

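Plunger is between the walls with no contact force. Continue down 57 mm.

```bash
python3 -m crank '[{"x":5,"y":-0.5,"z":-1,"rx":0,"ry":0,"rz":0,"fingers":10},{"x":10,"y":0,"z":0,"rx":0,"ry":0,"rz":0,"fingers":10},{"x":12,"y":0,"z":-0.5,"rx":0,"ry":0,"rz":0,"fingers":10},{"x":12,"y":0,"z":-0.5,"rx":0,"ry":0,"rz":0,"fingers":10},{"x":8,"y":0,"z":0,"rx":0,"ry":0,"rz":0,"fingers":10},{"x":4,"y":0,"z":0,"rx":0,"ry":0,"rz":0,"fingers":10},{"x":0,"y":0,"z":0,"rx":0,"ry":0,"rz":0,"fingers":10},{"x":0,"y":0,"z":0,"rx":0,"ry":0,"rz":0,"fingers":10}]'
python3 -c "
from h import *
go([.4144,-.3396,.150],-18)
save(cam('side'),'s74.png',(285,320,95,95),7)"
```

```text
clock: 46.4
eef_pos: [0.4144, -0.3402, 0.1638]
ee_rot: [0.243, 1.553, -0.245]
ft_force: [-0.2, 0.2, -2.9]
finger_gap: 0.024
t 46.4 tcp [ 414.4 -340.2  163.8] zyaw -17.85 tilt 0.21 F [-0.17  0.17 -2.93] gap 24.0 q [ 0.75  0.7  -0.24  1.91  0.29  0.56  1.57]
tool shift mm [13.8  0.6 -0.3]
rx needed 0.003
shift in goal frame mm [13.8  0.6 -0.2] rotvec(tool) [0.0026 0.0037 0.0006]
```

View pics/s74.png

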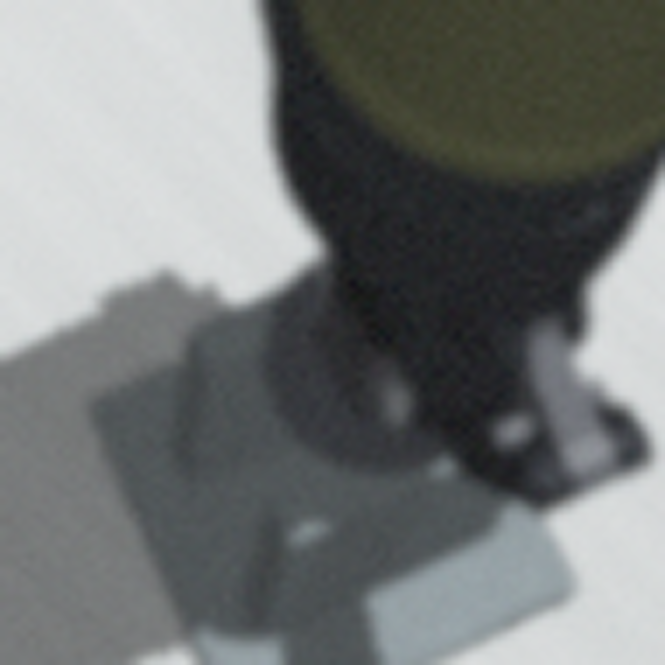

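```bash
python3 -m crank '[{"x":3,"y":0.5,"z":0,"rx":0,"ry":0.003,"rz":0,"fingers":10},{"x":4,"y":0,"z":0,"rx":0,"ry":0,"rz":0,"fingers":10},{"x":3,"y":0,"z":0,"rx":0,"ry":0,"rz":0,"fingers":10},{"x":2,"y":0,"z":0,"rx":0,"ry":0,"rz":0,"fingers":10},{"x":1,"y":0,"z":0,"rx":0,"ry":0,"rz":0,"fingers":10},{"x":0,"y":0,"z":0,"rx":0,"ry":0,"rz":0,"fingers":10},{"x":0,"y":0,"z":0,"rx":0,"ry":0,"rz":0,"fingers":10},{"x":0,"y":0,"z":0,"rx":0,"ry":0,"rz":0,"fingers":10}]'
python3 favg.py; python3 -c "
from h import *
go([.4144,-.3396,.150],-18)"
```

```text
clock: 47.25
eef_pos: [0.4155, -0.3402, 0.1509]
ee_rot: [0.243, 1.554, -0.246]
ft_force: [-0.1, -0.2, -2.1]
finger_gap: 0.0238
Favg [ 0.4  -0.14 -2.  ]
t 47.5 tcp [ 415.5 -340.3  150.9] zyaw -17.86 tilt 0.2 F [ 0.81  0.47 -1.78] gap 23.6 q [ 0.74  0.72 -0.23  1.92  0.3   0.53  1.57]
tool shift mm [ 0.9  0.3 -1.2]
rx needed 0.002
shift in goal frame mm [ 0.9  0.3 -1.2] rotvec(tool) [0.0025 0.0031 0.0014]
```

Not yet resting on the walls. Lower another ~2.5 mm.

```bash
python3 -m crank '[{"x":1,"y":0.3,"z":-1,"rx":0,"ry":0.002,"rz":0,"fingers":10},{"x":1,"y":0,"z":0,"rx":0,"ry":0,"rz":0,"fingers":10},{"x":0,"y":0,"z":0,"rx":0,"ry":0,"rz":0,"fingers":10},{"x":0,"y":0,"z":0,"rx":0,"ry":0,"rz":0,"fingers":10},{"x":0,"y":0,"z":0,"rx":0,"ry":0,"rz":0,"fingers":10},{"x":0,"y":0,"z":0,"rx":0,"ry":0,"rz":0,"fingers":10},{"x":0,"y":0,"z":0,"rx":0,"ry":0,"rz":0,"fingers":10},{"x":0,"y":0,"z":0,"rx":0,"ry":0,"rz":0,"fingers":10}]'
python3 favg.py; python3 -c "
from h import *
go([.4144,-.3396,.148],-18)"
```

```text
clock: 48.3
eef_pos: [0.4145, -0.3396, 0.1494]
ee_rot: [0.243, 1.556, -0.246]
ft_force: [0.1, -0.2, -1.9]
finger_gap: 0.0235
Favg [-0.03  0.25 -0.79]
t 48.55 tcp [ 414.6 -339.6  149.4] zyaw -17.86 tilt 0.12 F [-0.22  0.81 -0.75] gap 23.3 q [ 0.74  0.72 -0.23  1.92  0.3   0.53  1.56]
tool shift mm [ 1.4 -0.1 -0.2]
rx needed 0.002
shift in goal frame mm [ 1.4 -0.1 -0.2] rotvec(tool) [0.0024 0.0013 0.0017]
```

Collar now rests on the walls, at the same TCP height as at the pick. Release and lift away.

```bash
python3 -m crank '[{"x":0,"y":0,"z":0,"rx":0,"ry":0,"rz":0,"fingers":28},{"x":0,"y":0,"z":0,"rx":0,"ry":0,"rz":0,"fingers":40},{"x":0,"y":0,"z":0,"rx":0,"ry":0,"rz":0,"fingers":60},{"x":0,"y":0,"z":0,"rx":0,"ry":0,"rz":0,"fingers":85},{"x":0,"y":0,"z":0,"rx":0,"ry":0,"rz":0,"fingers":85},{"x":0,"y":0,"z":0,"rx":0,"ry":0,"rz":0,"fingers":85},{"x":-5,"y":0,"z":0,"rx":0,"ry":0,"rz":0,"fingers":85},{"x":-10,"y":0,"z":0,"rx":0,"ry":0,"rz":0,"fingers":85}]'
python3 -c "
from h import *
st()
save(cam('side'),'s75.png',(285,320,95,95),7)"
```

```text
clock: 49.35
eef_pos: [0.4146, -0.3395, 0.1646]
ee_rot: [0.243, 1.557, -0.246]
ft_force: [0.2, -0.1, -0.2]
finger_gap: 0.085
t 49.35 tcp [ 414.6 -339.5  164.6] zyaw -17.85 tilt 0.09 F [ 0.25 -0.12 -0.15] gap 85.0 q [ 0.74  0.7  -0.24  1.91  0.29  0.57  1.57]
```

View pics/s75.png

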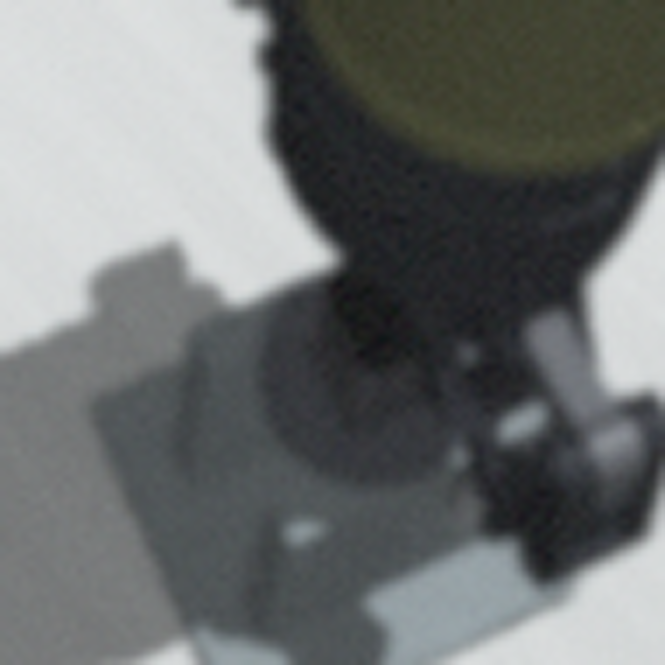

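```bash
python3 -m crank '[{"x":-20,"y":0,"z":0,"rx":0,"ry":0,"rz":0,"fingers":85},{"x":-35,"y":0,"z":0,"rx":0,"ry":0,"rz":0,"fingers":85},{"x":-40,"y":0,"z":0,"rx":0,"ry":0,"rz":0,"fingers":85},{"x":-35,"y":5,"z":0,"rx":0,"ry":0,"rz":0,"fingers":85},{"x":-10,"y":30,"z":0,"rx":-0.02,"ry":0,"rz":0,"fingers":60},{"x":0,"y":45,"z":-2,"rx":-0.02,"ry":0,"rz":0,"fingers":30},{"x":0,"y":48,"z":-2,"rx":-0.03,"ry":0,"rz":0,"fingers":0},{"x":0,"y":48,"z":-2,"rx":-0.03,"ry":0,"rz":0,"fingers":0}]'
python3 -c "
from h import *
go([.568,.3293,.25],-11.6)
save(cam('side'),'s76.png',(250,250,160,150),5);save(cam('side'),'s77.png');save(cam('top'),'t76.png',(365,240,65,65),9)
"
```

```text
clock: 50.2
eef_pos: [0.4586, -0.1733, 0.3171]
ee_rot: [0.169, 1.55, -0.186]
ft_force: [0.8, -0.2, 0.8]
finger_gap: 0.0277
t 50.2 tcp [ 458.6 -173.3  317.1] zyaw -12.98 tilt 0.97 F [ 0.8  -0.24  0.78] gap 27.7 q [ 0.5   0.42 -0.35  1.87  0.2   0.87  1.39]
tool shift mm [ 62.3 514.9  -7.3]
rx needed -0.024
shift in goal frame mm [ 67.1 514.3   6.1] rotvec(tool) [-0.0242  0.0141  0.0095]
```

View pics/s76.png

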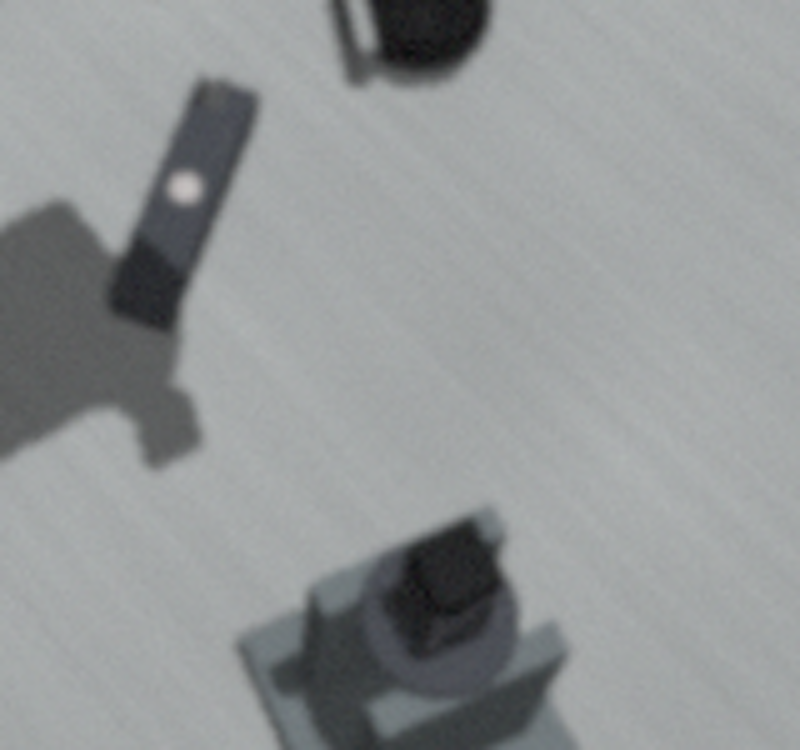

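View pics/t76.png

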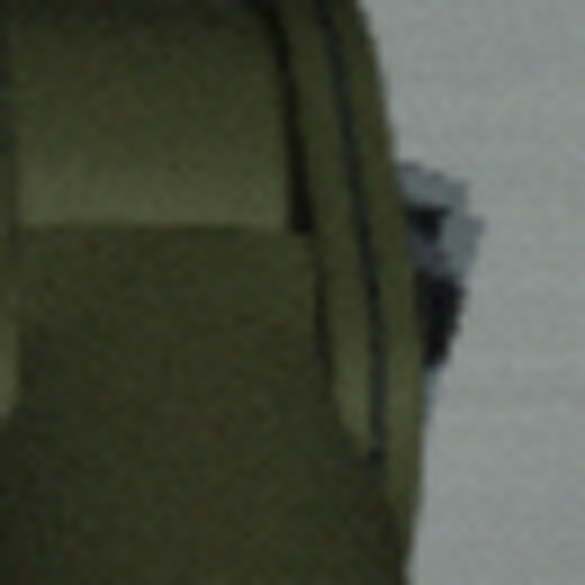

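```bash
python3 -m crank '[{"x":1,"y":48,"z":0,"rx":-0.02,"ry":0.014,"rz":0.009,"fingers":0},{"x":1,"y":48,"z":0,"rx":0,"ry":0,"rz":0,"fingers":0},{"x":1,"y":48,"z":0,"rx":0,"ry":0,"rz":0,"fingers":0},{"x":1,"y":48,"z":0,"rx":0,"ry":0,"rz":0,"fingers":0},{"x":1,"y":48,"z":0,"rx":0,"ry":0,"rz":0,"fingers":0},{"x":1,"y":48,"z":0,"rx":0,"ry":0,"rz":0,"fingers":0},{"x":1,"y":48,"z":0,"rx":0,"ry":0,"rz":0,"fingers":0},{"x":1,"y":48,"z":0,"rx":0,"ry":0,"rz":0,"fingers":0}]'
python3 -c "
from h import *
go([.568,.3293,.25],-11.6)
"; python3 ov.py .4136 -.3391 -17.5 78; python3 dots.py
```

```text
clock: 51.15
eef_pos: [0.546, 0.192, 0.3082]
ee_rot: [0.176, 1.559, -0.196]
ft_force: [0.8, -0.5, -0.6]
finger_gap: -0.0
t 51.15 tcp [546.  192.  308.2] zyaw -13.57 tilt 0.75 F [ 0.84 -0.48 -0.65] gap -0.0 q [-0.22  0.57 -0.35  1.62  0.23  1.    0.69]
tool shift mm [ 56.5 139.3 -11.2]
rx needed -0.034
shift in goal frame mm [ 58.2 138.9  -6.1] rotvec(tool) [-0.0345  0.0051  0.0121]
fair tri [0.4794 0.0649 0.0532] mean@z [0.4798 0.0653 0.052 ] T [257.8894 249.2611] S [230.9021 230.9932]
hyb tri [ 0.6385 -0.1156  0.0429] mean@z [ 0.6389 -0.1156  0.042 ] T [319.9963 194.2844] S [333.7285 244.1726]
blade tri [ 0.4913 -0.1194  0.0231] mean@z [ 0.4918 -0.1194  0.022 ] T [321.4581 244.7839] S [286.6013 287.0966]
```

View pics/s78.png

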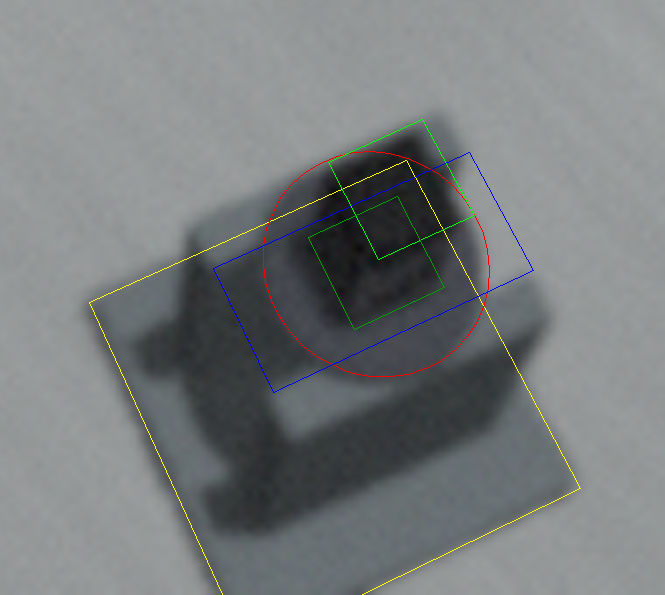

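View pics/t78.png

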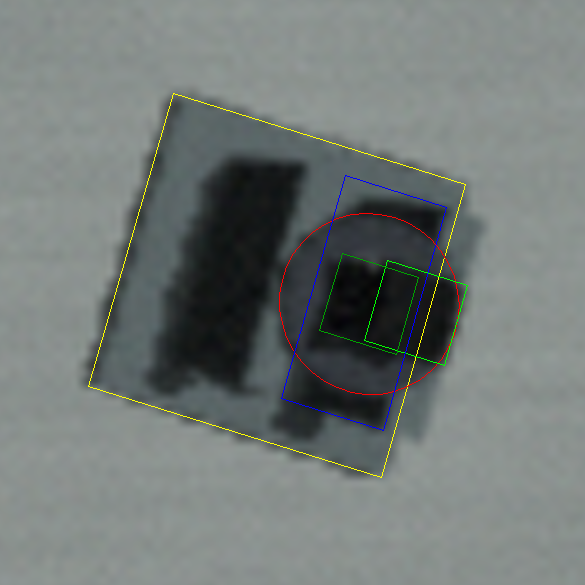

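```bash
python3 -m crank '[{"x":5,"y":42,"z":-2,"rx":-0.034,"ry":0.005,"rz":0.012,"fingers":0},{"x":10,"y":42,"z":-2,"rx":0,"ry":0,"rz":0,"fingers":0},{"x":12,"y":28,"z":-2,"rx":0,"ry":0,"rz":0,"fingers":0},{"x":12,"y":10,"z":-1,"rx":0,"ry":0,"rz":0,"fingers":0},{"x":6,"y":0,"z":0,"rx":0,"ry":0,"rz":0,"fingers":0},{"x":0,"y":0,"z":0,"rx":0,"ry":0,"rz":0,"fingers":0},{"x":0,"y":0,"z":0,"rx":0,"ry":0,"rz":0,"fingers":0},{"x":0,"y":0,"z":0,"rx":0,"ry":0,"rz":0,"fingers":0}]'
python3 -c "
from h import *
go([.568,.3293,.13],-11.6)
"
```

```text
clock: 52.15
eef_pos: [0.5726, 0.2883, 0.2607]
ee_rot: [0.166, 1.56, -0.195]
ft_force: [-0.3, -0.1, 0.5]
finger_gap: 0.0002
t 52.15 tcp [572.6 288.3 260.7] zyaw -13.19 tilt 1.06 F [-0.27 -0.08  0.49] gap 0.2 q [-0.38  0.71 -0.32  1.48  0.26  1.    0.57]
tool shift mm [129.9  41.1 -14.6]
rx needed -0.028
shift in goal frame mm [130.7  39.2 -12.7] rotvec(tool) [-0.0278  0.0054  0.0177]
```

```bash
python3 -m crank '[{"x":10,"y":22,"z":-7,"rx":-0.027,"ry":0.005,"rz":0.018,"fingers":0},{"x":20,"y":14,"z":-4,"rx":0,"ry":0,"rz":0,"fingers":0},{"x":28,"y":2,"z":0,"rx":0,"ry":0,"rz":0,"fingers":0},{"x":28,"y":0,"z":0,"rx":0,"ry":0,"rz":0,"fingers":0},{"x":20,"y":0,"z":0,"rx":0,"ry":0,"rz":0,"fingers":0},{"x":10,"y":0,"z":0,"rx":0,"ry":0,"rz":0,"fingers":0},{"x":0,"y":0,"z":0,"rx":0,"ry":0,"rz":0,"fingers":0},{"x":0,"y":0,"z":0,"rx":0,"ry":0,"rz":0,"fingers":0}]'
python3 -c "
from h import *
go([.568,.3293,.088],-11.6)
save(cam('side'),'s80.png',(120,60,150,130),5)
save(cam('top'),'t80.png',(120,150,150,130),5)
"
```

```text
clock: 52.95
eef_pos: [0.5719, 0.3351, 0.1431]
ee_rot: [0.167, 1.56, -0.146]
ft_force: [0.7, -0.3, 0.7]
finger_gap: 0.0006
t 52.95 tcp [571.9 335.1 143.1] zyaw -11.41 tilt 0.81 F [ 0.72 -0.32  0.68] gap 0.6 q [-0.44  0.87 -0.3   1.54  0.32  0.77  0.51]
tool shift mm [55.  -7.2 -2.9]
rx needed 0.003
shift in goal frame mm [55.1 -6.4 -2.6] rotvec(tool) [ 0.0033  0.004  -0.0136]
```

View pics/s80.png

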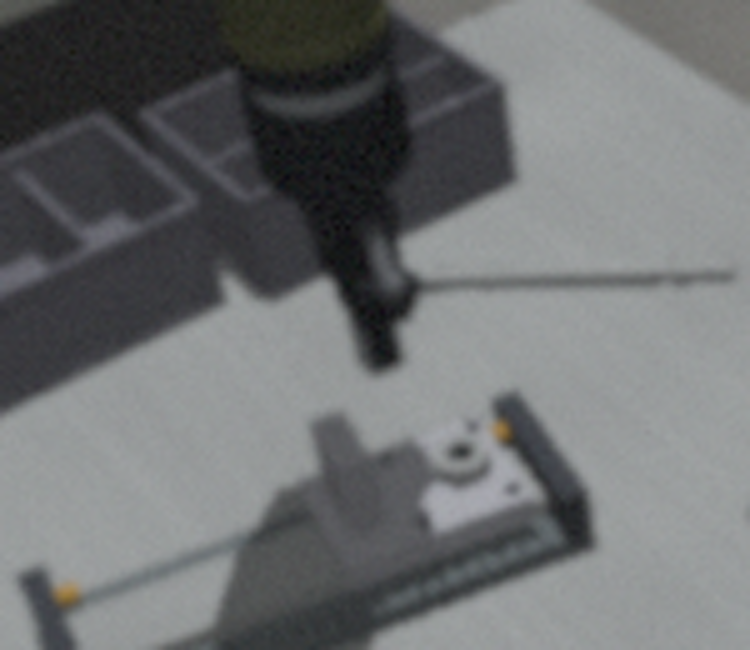

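View pics/t80.png

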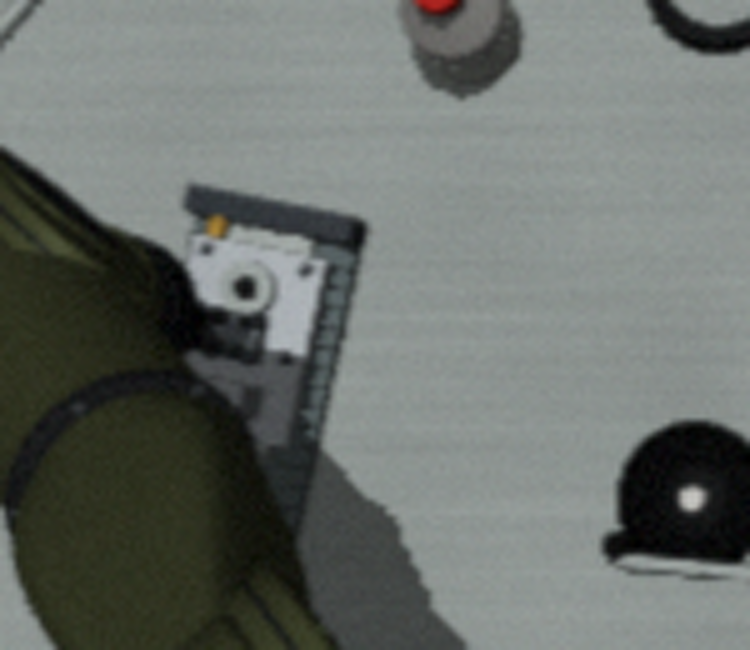

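```bash
python3 -m crank '[{"x":6,"y":-4,"z":-2,"rx":0.003,"ry":0.004,"rz":-0.013,"fingers":0},{"x":12,"y":-2,"z":-1,"rx":0,"ry":0,"rz":0,"fingers":0},{"x":14,"y":0,"z":0,"rx":0,"ry":0,"rz":0,"fingers":0},{"x":10,"y":0,"z":0,"rx":0,"ry":0,"rz":0,"fingers":0},{"x":5,"y":0,"z":0,"rx":0,"ry":0,"rz":0,"fingers":0},{"x":1,"y":0,"z":0,"rx":0,"ry":0,"rz":0,"fingers":0},{"x":0,"y":0,"z":0,"rx":0,"ry":0,"rz":0,"fingers":0},{"x":0,"y":0,"z":0,"rx":0,"ry":0,"rz":0,"fingers":0}]'
python3 -c "
from h import *
go([.568,.3293,.088],-11.6)
save(cam('side'),'s81.png',(120,80,150,130),5)
"
```

```text
clock: 53.85
eef_pos: [0.5689, 0.3296, 0.0929]
ee_rot: [0.161, 1.562, -0.158]
ft_force: [0.3, -0.3, 0.1]
finger_gap: -0.0
t 53.85 tcp [568.9 329.6  92.9] zyaw -11.65 tilt 0.18 F [ 0.34 -0.26  0.15] gap -0.0 q [-0.45  0.93 -0.27  1.57  0.34  0.69  0.48]
tool shift mm [ 4.9 -0.5 -0.9]
rx needed -0.001
shift in goal frame mm [ 4.9 -0.5 -0.8] rotvec(tool) [-0.001   0.0026 -0.0018]
```

View pics/s81.png

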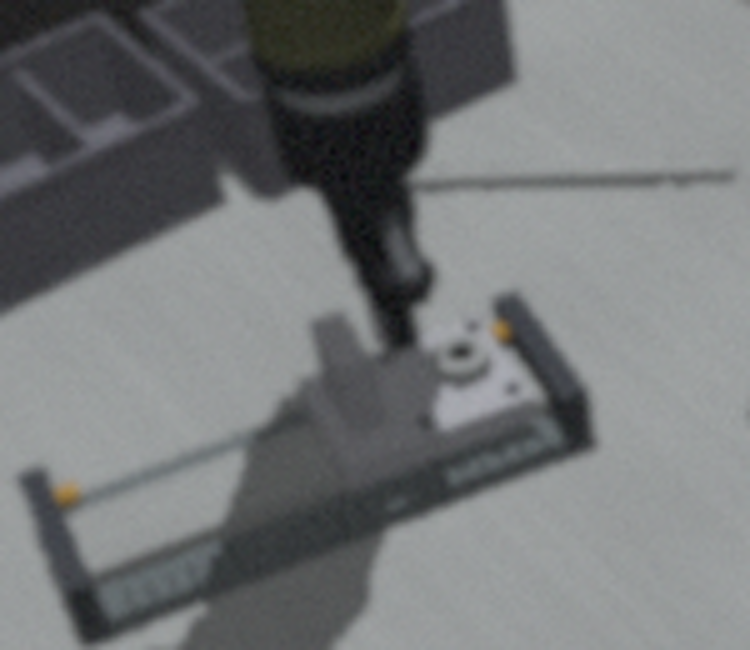

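```bash
python3 -m crank '[{"x":4,"y":0,"z":-2,"rx":0,"ry":0.002,"rz":0,"fingers":0},{"x":1,"y":0,"z":-6,"rx":0,"ry":0,"rz":0,"fingers":0},{"x":0,"y":0,"z":-10,"rx":0,"ry":0,"rz":0,"fingers":0},{"x":0,"y":0,"z":-14,"rx":0,"ry":0,"rz":0,"fingers":0},{"x":0,"y":0,"z":-14,"rx":0,"ry":0,"rz":0,"fingers":0},{"x":0,"y":0,"z":-14,"rx":0,"ry":0,"rz":0,"fingers":0},{"x":0,"y":0,"z":-14,"rx":0,"ry":0,"rz":0,"fingers":0},{"x":0,"y":0,"z":-10,"rx":0,"ry":0,"rz":0,"fingers":0}]'
python3 -c "
from h import *
go([.430,.358,.088],-11.6)
"
```

```text
clock: 54.7
eef_pos: [0.4878, 0.3466, 0.089]
ee_rot: [0.167, 1.552, -0.158]
ft_force: [3.9, -0.4, -1.0]
finger_gap: 0.0003
t 54.7 tcp [487.8 346.6  89. ] zyaw -11.89 tilt 0.78 F [ 3.85 -0.38 -1.04] gap 0.3 q [-0.57  0.87 -0.22  1.78  0.35  0.52  0.34]
tool shift mm [  0.3  -0.8 -58.9]
rx needed -0.005
shift in goal frame mm [  1.   -0.5 -58.9] rotvec(tool) [-0.0051  0.0115 -0.0072]
```

```bash
python3 -m crank '[{"x":0,"y":0,"z":-12,"rx":-0.005,"ry":0.01,"rz":-0.006,"fingers":0},{"x":0,"y":0,"z":-12,"rx":0,"ry":0,"rz":0,"fingers":0},{"x":0,"y":0,"z":-10,"rx":0,"ry":0,"rz":0,"fingers":0},{"x":0,"y":0,"z":-7,"rx":0,"ry":0,"rz":0,"fingers":0},{"x":0,"y":0,"z":-5,"rx":0,"ry":0,"rz":0,"fingers":0},{"x":0,"y":0,"z":-4,"rx":0,"ry":0,"rz":0,"fingers":0},{"x":0,"y":0,"z":-4,"rx":0,"ry":0,"rz":0,"fingers":0},{"x":0,"y":0,"z":-4,"rx":0,"ry":0,"rz":0,"fingers":0}]'
python3 -c "
from h import *
go([.430,.358,.088],-11.6)
save(cam('side'),'s82.png',(120,80,150,130),5)
"
```

```text
clock: 55.5
eef_pos: [0.4292, 0.3588, 0.0893]
ee_rot: [0.161, 1.559, -0.158]
ft_force: [12.7, -2.7, -7.1]
finger_gap: -0.0
t 55.5 tcp [429.2 358.8  89.3] zyaw -11.65 tilt 0.37 F [12.75 -2.74 -7.05] gap -0.0 q [-0.67  0.84 -0.19  1.89  0.35  0.44  0.25]
tool shift mm [ 1.3 -0.6  0.9]
rx needed -0.001
shift in goal frame mm [ 1.3 -0.6  0.9] rotvec(tool) [-0.0009  0.0061 -0.0021]
```

View pics/s82.png

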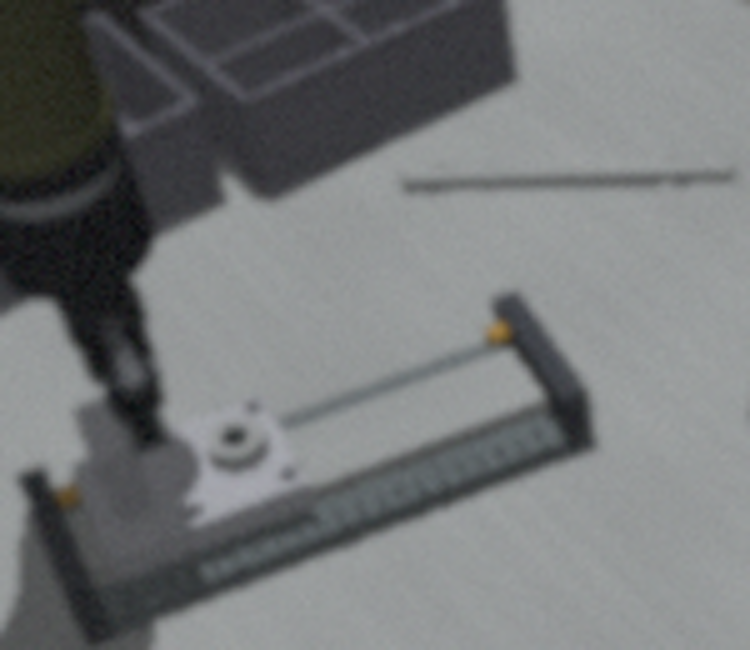

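```bash
python3 -m crank '[{"x":0,"y":0,"z":-5,"rx":0,"ry":0,"rz":0,"fingers":0},{"x":0,"y":0,"z":-5,"rx":0,"ry":0,"rz":0,"fingers":0},{"x":0,"y":0,"z":0,"rx":0,"ry":0,"rz":0,"fingers":0},{"x":0,"y":0,"z":0,"rx":0,"ry":0,"rz":0,"fingers":0},{"x":0,"y":0,"z":4,"rx":0,"ry":0,"rz":0,"fingers":0},{"x":-2,"y":0,"z":8,"rx":0,"ry":0,"rz":0,"fingers":0},{"x":-25,"y":0,"z":2,"rx":0,"ry":0,"rz":0,"fingers":0},{"x":-35,"y":0,"z":0,"rx":0,"ry":0,"rz":0,"fingers":0}]'
python3 -m crank '[{"x":-40,"y":0,"z":0,"rx":0,"ry":0,"rz":0,"fingers":0},{"x":-40,"y":10,"z":-5,"rx":0,"ry":0,"rz":0,"fingers":0},{"x":-20,"y":30,"z":-15,"rx":0,"ry":0,"rz":0,"fingers":0},{"x":0,"y":40,"z":-20,"rx":0,"ry":0,"rz":0,"fingers":0},{"x":0,"y":40,"z":-20,"rx":0,"ry":0,"rz":0,"fingers":0},{"x":0,"y":30,"z":-15,"rx":0,"ry":0,"rz":0,"fingers":0},{"x":0,"y":10,"z":-5,"rx":0,"ry":0,"rz":0,"fingers":0},{"x":0,"y":0,"z":0,"rx":0,"ry":0,"rz":0,"fingers":0}]'
python3 dots.py; python3 -c "
from h import *
st()
T=cam('top');S=cam('side')
save(T,'t90.png');save(S,'s90.png');save(T,'t91.png',(120,170,110,140),5)
"
```

```text
clock: 56.35
eef_pos: [0.439, 0.3538, 0.1493]
ee_rot: [0.162, 1.553, -0.167]
ft_force: [-0.4, 1.1, -0.1]
finger_gap: -0.0003
clock: 57.15
eef_pos: [0.3958, 0.5315, 0.2596]
ee_rot: [0.172, 1.552, -0.167]
ft_force: [-0.3, -0.7, 0.1]
finger_gap: -0.0001
fair tri [0.4794 0.0649 0.0532] mean@z [0.4798 0.0653 0.052 ] T [257.8831 249.2655] S [230.8964 230.9915]
hyb tri [ 0.6386 -0.1156  0.0428] mean@z [ 0.6389 -0.1156  0.042 ] T [319.9816 194.2901] S [333.7426 244.1867]
blade tri [ 0.4913 -0.1194  0.0232] mean@z [ 0.4918 -0.1194  0.022 ] T [321.4494 244.7971] S [286.5965 287.0805]
t 57.25 tcp [397.2 529.  259.4] zyaw -12.55 tilt 0.77 F [ 0.    0.28 -0.39] gap 0.1 q [-0.86  0.73 -0.27  1.43  0.23  1.    0.16]
```

View pics/t90.png

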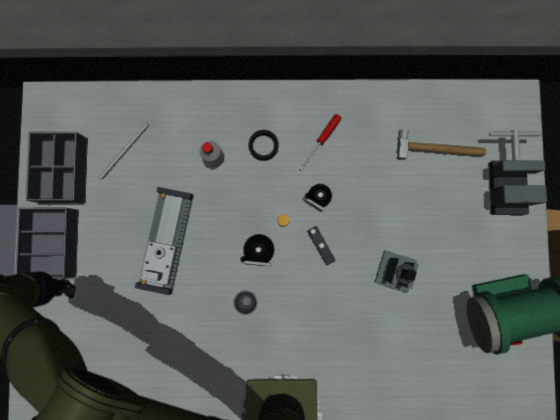

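View pics/s90.png

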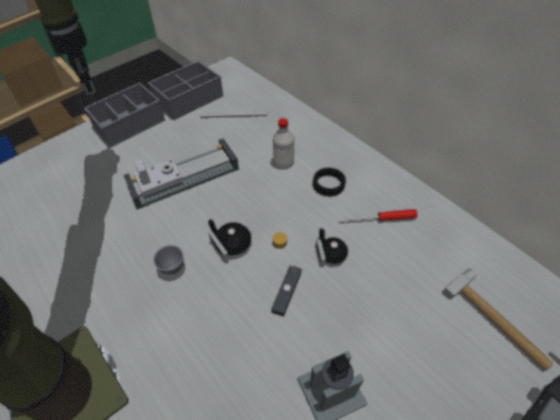

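View pics/t91.png

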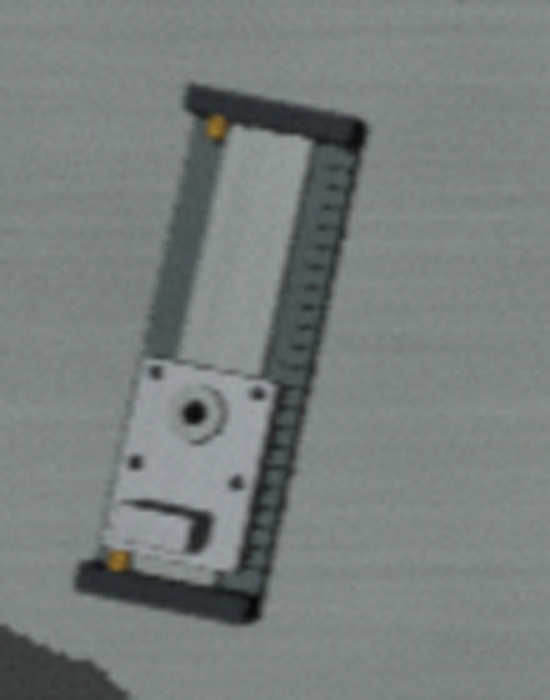

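```bash
python3 - <<'E'
from h import *
T=cam("top"); X=atz(T,c(194,412.5,120,170,5),.059); print(X,np.hypot(*(X[:2]-[.602,.3216])))
E
python3 ov.py .4136 -.3391 -17.5 92
```

```text
[0.47312758 0.34872724 0.059     ] 0.131696576042826
```

View pics/s92.png

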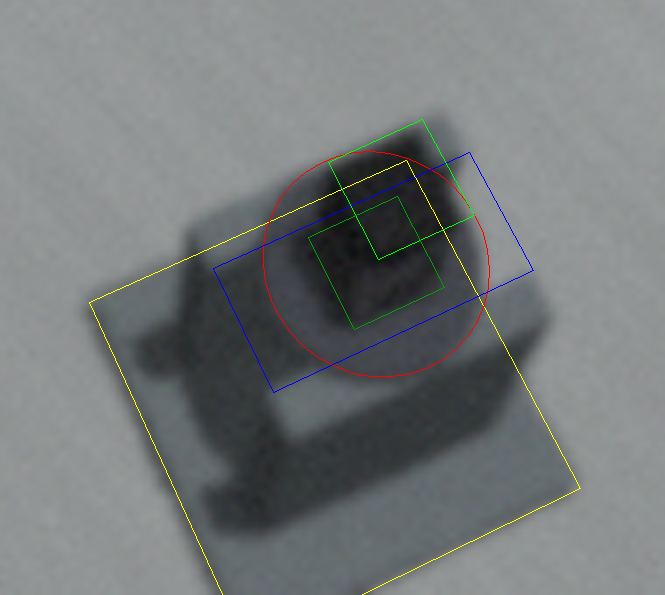

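The measured carriage travel is 131.7 mm against 132 mm, so it reached both stops. The probe hangs upright and centred, the heads and bystanders are unmoved, and the robot is clear of everything. Handing in.

```bash
python3 -c "
from rig import ctrl
print(ctrl.hand_in()); print(ctrl.get_obs()['clock'])"
```

```text
the job is handed in; nothing more can be done
None
the job is handed in; nothing more can be done
```

I finished the job and handed it in at about 57 s of the 200 s allowed; no verdict was reported.

**What I did**
- I pushed the carriage to its measuring stop and took the probe from its stand.
- I touched zero, fairway wood, hybrid, blade putter and zero again, in that order. The driver and mallet putter were not in the scene.
- I hung the probe back in its stand and parked the carriage at the end near the robot.

**Last checks**
- **Touches:** each one read about 1.6 to 2.2 N, roughly 3 to 5 mm of plunger travel. The tip was within about 1 mm of the dot by the calibrated estimate, and the side pictures agreed to within a pixel or two (2 to 4 mm).
- **Heads:** the dots of all three heads were within 1 mm of where they started, and none had been knocked during the run.
- **Carriage:** the zero dot moved 131.7 mm between the two stops, against 132 mm given. The push forces I sampled at the stops were about 10 to 13 N.
- **Probe:** it hangs upright with its collar on the walls, about 2 mm from my estimate of the stand's centre.
- **Bystanders:** the bottle, tape roll and screwdriver look unmoved in the final pictures. I checked these by eye only.

**What disagreed**
- The collar's position before the pick differed by about 4 mm from the stand centre I measured later from the walls. I put the probe back at the wall-based centre.
- While the arm or its shadow covered a dot, the dot measurements jumped by several millimetres. They came back to the earlier values once the arm was clear.

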